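Load and engage the shuttle press

ROBOT

A 6-joint arm with a two-finger parallel gripper is mounted at the origin on a cart in front of the work surface, level with it; the furniture and walls round the work are solid. World frame = base frame: x ahead of the robot, y to its left, z up, the work surface at z = 0. Lengths are in m, angles in degrees, forces in N, time in s.
With the tool pointing down it reaches from about 0.325 to 0.875 m from the base axis. Payload 4.4 kg.
Tool frame: the origin (TCP) lies on the centre line of the jaws, within the pads' length; the fingertips stand 14 mm ahead of it and the grasp point (between the pads) lies 5 mm behind it; z points along the fingers, x is the direction in which the jaws open and shut, and the axes are right-handed (so a half turn about z gives the same grasp; the last joint's range is limited). The gripper opens to 85 mm and grips with 20 to 120 N. Pads are 22 mm wide; open, the fingers measure 114 mm over their backs; the gripper's body (76 mm by 85 mm) begins 54 mm behind the grasp point. The pads swing forward as they close: fully open they stand 13 mm farther back than shut.
Start: joints at [64.716, 11.837, 88.321, -0, 79.842, -8.623], TCP at [0.165, 0.551, 0.245] pointing down, gripper open.
Joint ranges: [-156.59, 156.59], [-49.26, 127.26], [12.9, 141.05], [-63.56, 243.56], [4.71, 150.69], [-161.64, 161.64]. Speed limits (degrees/s): [159.86, 159.86, 180, 180, 180, 180].

INTERFACE

Orientations are given as a 3x3 rotation matrix whose columns are the frame's x, y, z axes.
In Python, from cell import telemetry, read_camera, bot gives the robot as it stands. The module is installed in compiled form; this text tells all that it offers.
- The arm moves only by the tool jog_arm, never from a script. Its argument "commands" is a list that holds one entry, the list of rows, each a list of 6 numbers: the shift along the tool's x, y, z in mm, then the turn, a rotation vector about the tool's x, y, z in degrees. A call has 1 to 8 rows; each row shifts and turns the commanded pose from where the row before left it, along the tool's axes as they then stand; what a row does not reach is not made up. A row lasts 1/10 s, in which the tool goes at most 50 mm and 8.59 degrees, less where a joint would pass 70% of its speed; a pose out of reach is approached as far as the arm can. A call with a gripper value outside its range is refused whole. "fingers" is the finger opening in mm, from 0 to 85.4, set as the call begins (left out, the last holds). The fingers move at their own pace and stop on an object; the grip force is fixed at half the most. Time passes only in rows, so rows that do not move let the fingers close. It gives the time, the measured TCP pose, the force and the opening at its end, in the units of the state.
- telemetry.get_obs(): the state, without advancing time (a new reading comes with each control period).
- read_camera(name): name is "side" or "top" or "wrist"; returns a dict with "pixels" (400x640x3 uint8, red, green, blue), "mtx" (3x3 intrinsics, pixels), "position" and "rotation" of the camera in the world; the wrist camera has in their place "T_tool_cam" (4x4, takes a point from camera to tool coordinates, whose origin is the TCP and whose axes are the tool frame's). Camera axes: x right, y down, z forward; pixel columns grow to the right and rows downward; lengths in m; the calibration is good to about 2 mm. A picture is of the moment at which its call begins: read the wrist's pose just before it. There is no depth.
- bot.job_done(): hands the job in, once; it reports no verdict.
The state is a dict: "time_s": time; "qpos": joint angles; "dq": joint speeds; "joint_efforts": joint torques, N m; "ee_pos": TCP position; "orientation": TCP orientation; "force": force on the tool from outside, world axes, zero at the start; "torque": the same for the moment, N m; "gripper_width": finger opening in m.
Only numpy, scipy, OpenCV 4.12 (cv2) and the standard library are available. Lean on these libraries where they do the work, as an engineer would, in place of code of your own. Each camera call takes 0.05 s, during which the arm holds its last target.

TASK

The press is locked shut: lift the red lockout collar on its lever, hold it up while you pull the lever through the gate to the front, and so run the shuttle table out. Stand every white block that is there square on a marked pad of its own, lay an orange cover plate flush on top of each block, and only then lift the collar again and push the lever through the gate fully home to the back, with the collar dropped behind the tooth and every cover still in place. A spare cover may stay on the bench; leave the pulley and the tape measure alone.

Things in the scene. Friction and masses are not known exactly. Their poses are not given: they have to be found in the camera images.
- press_lever (a joint): Lever of the press, rad: 0 = LOAD (leaning 0.45 rad from vertical to the front, table fully out), 0.9 = PRESS (0.45 rad to the back, table under the blue head). Stays where it is left; takes 1 to 6 N at the collar. Drives the table 0.128 m per rad. A yellow gate tooth at mid-swing blocks it between about 0.2 and 0.7 rad unless the collar is held up.
- lock_collar (a joint): Lift of the red lockout collar along the lever stem, m: 0 = down, 0.016 = fully up. It must be up by at least 0.011 to pass the gate tooth; a spring pushes it down with 3 to 5 N, and once past the tooth it drops and locks the lever on that side.
- collar_grip (a point): Centre of the red collar, a ring 31 mm across, 24 mm tall, round the lever stem, 108 mm from the hinge when down; z points up along the stem, y along the hinge. Above it sits a black knob 24 mm across, underside 26 mm and top 42 mm above this point with the collar down. Grip the collar by its sides along y, from above, the knob between the fingers.
- lever_hinge (a point): Hinge of the lever, 35 mm above the bench. x points to the back of the press (from LOAD to PRESS), y along the hinge, z up. The press is fixed to the bench.
- pad_0 (a point): Centre of the left marked pad (dark, yellow edge, 42 x 56 mm) on the top face of the shuttle table, 22 mm above the bench; travels with the table. x points to the back of the press, the 56 mm side lies along y. The table is 104 x 206 mm with a lip 4 mm high. With it out, the blue head (top 91 mm above the bench) begins 36 mm behind it.
- pad_1 (a point): Centre of the middle marked pad (dark, yellow edge, 42 x 56 mm) on the top face of the shuttle table, 22 mm above the bench; travels with the table. x points to the back of the press, the 56 mm side lies along y. The table is 104 x 206 mm with a lip 4 mm high. With it out, the blue head (top 91 mm above the bench) begins 36 mm behind it.
- pad_2 (a point): Centre of the right marked pad (dark, yellow edge, 42 x 56 mm) on the top face of the shuttle table, 22 mm above the bench; travels with the table. x points to the back of the press, the 56 mm side lies along y. The table is 104 x 206 mm with a lip 4 mm high. With it out, the blue head (top 91 mm above the bench) begins 36 mm behind it.
- block_a_mid (a point): Centre of a white milled aluminium block, 36 (x) x 50 (y) x 26 (z) mm, about 0.13 kg, that stands on the bench; may be absent (two or three blocks are present).
- block_b_mid (a point): Centre of a white milled aluminium block, 36 (x) x 50 (y) x 26 (z) mm, about 0.13 kg, that stands on the bench; may be absent (two or three blocks are present).
- block_c_mid (a point): Centre of a white milled aluminium block, 36 (x) x 50 (y) x 26 (z) mm, about 0.13 kg, that stands on the bench; may be absent (two or three blocks are present).
- cover_a_mid (a point): Centre of an orange cover plate, 34 (x) x 48 (y) x 10 (z) mm, about 0.08 kg, lying flat on the bench; same both ways up and either way round. There are always three, and all are alike.
- cover_b_mid (a point): Centre of an orange cover plate, 34 (x) x 48 (y) x 10 (z) mm, about 0.08 kg, lying flat on the bench; same both ways up and either way round. There are always three, and all are alike.
- cover_c_mid (a point): Centre of an orange cover plate, 34 (x) x 48 (y) x 10 (z) mm, about 0.08 kg, lying flat on the bench; same both ways up and either way round. There are always three, and all are alike.
- pulley_mid (a point): Centre of a small white pulley, 42 mm across, 26 mm tall: a bystander, leave it alone.
- tape_measure_mid (a point): Centre of a yellow and black tape measure, 62 x 80 x 32 mm: a bystander, leave it alone.
Not all that is in view belongs to the job. What is shaped like the part that bears block_c_mid but green is not meant.

How it is judged (in metres and radians):
On the way, in this order (a step that is already met when the one before it is completed fails the run):
1. the lever is at LOAD with the collar down, the table out (value of joint press_lever below 0.1 rad and value of joint lock_collar below 0.005 m), for 0.2 s.
2. with the table still out, every block present stands on a pad with a cover flush on it (value of joint press_lever below 0.12 rad and (horizontal distance between block_a_mid and pad_0 below 0.01 m or horizontal distance between block_a_mid and pad_1 below 0.01 m or horizontal distance between block_a_mid and pad_2 below 0.01 m) and angle between the x axis of each of block_a_mid, block_b_mid, block_c_mid and the x axis of pad_0, either way round below 0.15 rad and angle between each of block_a_mid, block_b_mid, block_c_mid's own z axis and vertical below 0.08 rad and z of block_a_mid in the frame of pad_0 between 0.009 and 0.017 m and ((horizontal distance between cover_a_mid and block_a_mid below 0.005 m and z of cover_a_mid in the frame of block_a_mid between 0.015 and 0.021 m and angle between the x axis of cover_a_mid and the x axis of block_a_mid, either way round below 0.15 rad) or (horizontal distance between cover_b_mid and block_a_mid below 0.005 m and z of cover_b_mid in the frame of block_a_mid between 0.015 and 0.021 m and angle between the x axis of cover_b_mid and the x axis of block_a_mid, either way round below 0.15 rad) or (horizontal distance between cover_c_mid and block_a_mid below 0.005 m and z of cover_c_mid in the frame of block_a_mid between 0.015 and 0.021 m and angle between the x axis of cover_c_mid and the x axis of block_a_mid, either way round below 0.15 rad)) and (horizontal distance between block_b_mid and pad_0 below 0.01 m or horizontal distance between block_b_mid and pad_1 below 0.01 m or horizontal distance between block_b_mid and pad_2 below 0.01 m) and z of block_b_mid in the frame of pad_0 between 0.009 and 0.017 m and ((horizontal distance between cover_a_mid and block_b_mid below 0.005 m and z of cover_a_mid in the frame of block_b_mid between 0.015 and 0.021 m and angle between the x axis of cover_a_mid and the x axis of block_b_mid, either way round below 0.15 rad) or (horizontal distance between cover_b_mid and block_b_mid below 0.005 m and z of cover_b_mid in the frame of block_b_mid between 0.015 and 0.021 m and angle between the x axis of cover_b_mid and the x axis of block_b_mid, either way round below 0.15 rad) or (horizontal distance between cover_c_mid and block_b_mid below 0.005 m and z of cover_c_mid in the frame of block_b_mid between 0.015 and 0.021 m and angle between the x axis of cover_c_mid and the x axis of block_b_mid, either way round below 0.15 rad)) and (horizontal distance between block_c_mid and pad_0 below 0.01 m or horizontal distance between block_c_mid and pad_1 below 0.01 m or horizontal distance between block_c_mid and pad_2 below 0.01 m) and z of block_c_mid in the frame of pad_0 between 0.009 and 0.017 m and ((horizontal distance between cover_a_mid and block_c_mid below 0.005 m and z of cover_a_mid in the frame of block_c_mid between 0.015 and 0.021 m and angle between the x axis of cover_a_mid and the x axis of block_c_mid, either way round below 0.15 rad) or (horizontal distance between cover_b_mid and block_c_mid below 0.005 m and z of cover_b_mid in the frame of block_c_mid between 0.015 and 0.021 m and angle between the x axis of cover_b_mid and the x axis of block_c_mid, either way round below 0.15 rad) or (horizontal distance between cover_c_mid and block_c_mid below 0.005 m and z of cover_c_mid in the frame of block_c_mid between 0.015 and 0.021 m and angle between the x axis of cover_c_mid and the x axis of block_c_mid, either way round below 0.15 rad))), for 0.3 s.
3. the lever is home at PRESS with the collar dropped (value of joint press_lever above 0.82 rad and value of joint lock_collar below 0.005 m), for 0.2 s.
At the end, for the whole second after the job is handed in: The lever is home at PRESS (over 0.82 rad) with its collar down (under 5 mm); every block present stands upright within 10 mm of a pad's centre, square to it within 0.15 rad, and carries a cover plate lying flat on it, centred within 5 mm and square within 0.15 rad (all of step 3 and (horizontal distance between block_a_mid and pad_0 below 0.01 m or horizontal distance between block_a_mid and pad_1 below 0.01 m or horizontal distance between block_a_mid and pad_2 below 0.01 m) and angle between the x axis of each of block_a_mid, block_b_mid, block_c_mid and the x axis of pad_0, either way round below 0.15 rad and angle between each of block_a_mid, block_b_mid, block_c_mid's own z axis and vertical below 0.08 rad and z of block_a_mid in the frame of pad_0 between 0.009 and 0.017 m and ((horizontal distance between cover_a_mid and block_a_mid below 0.005 m and z of cover_a_mid in the frame of block_a_mid between 0.015 and 0.021 m and angle between the x axis of cover_a_mid and the x axis of block_a_mid, either way round below 0.15 rad) or (horizontal distance between cover_b_mid and block_a_mid below 0.005 m and z of cover_b_mid in the frame of block_a_mid between 0.015 and 0.021 m and angle between the x axis of cover_b_mid and the x axis of block_a_mid, either way round below 0.15 rad) or (horizontal distance between cover_c_mid and block_a_mid below 0.005 m and z of cover_c_mid in the frame of block_a_mid between 0.015 and 0.021 m and angle between the x axis of cover_c_mid and the x axis of block_a_mid, either way round below 0.15 rad)) and (horizontal distance between block_b_mid and pad_0 below 0.01 m or horizontal distance between block_b_mid and pad_1 below 0.01 m or horizontal distance between block_b_mid and pad_2 below 0.01 m) and z of block_b_mid in the frame of pad_0 between 0.009 and 0.017 m and ((horizontal distance between cover_a_mid and block_b_mid below 0.005 m and z of cover_a_mid in the frame of block_b_mid between 0.015 and 0.021 m and angle between the x axis of cover_a_mid and the x axis of block_b_mid, either way round below 0.15 rad) or (horizontal distance between cover_b_mid and block_b_mid below 0.005 m and z of cover_b_mid in the frame of block_b_mid between 0.015 and 0.021 m and angle between the x axis of cover_b_mid and the x axis of block_b_mid, either way round below 0.15 rad) or (horizontal distance between cover_c_mid and block_b_mid below 0.005 m and z of cover_c_mid in the frame of block_b_mid between 0.015 and 0.021 m and angle between the x axis of cover_c_mid and the x axis of block_b_mid, either way round below 0.15 rad)) and (horizontal distance between block_c_mid and pad_0 below 0.01 m or horizontal distance between block_c_mid and pad_1 below 0.01 m or horizontal distance between block_c_mid and pad_2 below 0.01 m) and z of block_c_mid in the frame of pad_0 between 0.009 and 0.017 m and ((horizontal distance between cover_a_mid and block_c_mid below 0.005 m and z of cover_a_mid in the frame of block_c_mid between 0.015 and 0.021 m and angle between the x axis of cover_a_mid and the x axis of block_c_mid, either way round below 0.15 rad) or (horizontal distance between cover_b_mid and block_c_mid below 0.005 m and z of cover_b_mid in the frame of block_c_mid between 0.015 and 0.021 m and angle between the x axis of cover_b_mid and the x axis of block_c_mid, either way round below 0.15 rad) or (horizontal distance between cover_c_mid and block_c_mid below 0.005 m and z of cover_c_mid in the frame of block_c_mid between 0.015 and 0.021 m and angle between the x axis of cover_c_mid and the x axis of block_c_mid, either way round below 0.15 rad))); the robot touches nothing.
It fails at once if the pulley or the tape measure was pushed more than 30 mm (distance of any of pulley_mid, tape_measure_mid from where it was at the start of the episode above 0.03 m).
Of block_a, block_b, block_c only 2 to 3 are there at a start; the rules pass over those that are not, and their reading is None.
At some moment in a run one of block_a, block_b, block_c may be knocked a few centimetres aside while the robot is not near it.
It also fails if it takes over 210 s, if anything falls off the work surface, if the arm or the gripper's body presses on something with over 40 N, if the wrist force passes 120 N, or if a joint passes its speed limit or range.

## Working session

There is one attempt and no reset: what is moved stays moved. The work goes in short steps, Python scripts to look and compute and a tool call to move; the robot and the scene stay as the last step left them, time stands still between calls to the robot, and variables do not carry over. Pictures are saved under pics/ and viewed, and the job is handed in when it is done.

Besides the shell and the picture viewer there is one more tool, called after "Call:" in YAML: its name, and indented under it one key for each argument. jog_arm: Moves the arm, as the interface text tells. Its arguments: {"type":"object","properties":{"commands":{"type":"array"},"fingers":{"type":"number"}},"required":["commands"]}

```bash
mkdir -p pics; ls
python3 - <<'E'
from cell import telemetry, read_camera
import cv2, numpy as np
o=telemetry.get_obs()
for k,v in o.items(): print(k,np.round(v,4).tolist())
for n in ["side","top","wrist"]:
    c=read_camera(n)
    cv2.imwrite(f"pics/{n}0.png",c["pixels"][:,:,::-1])
    for k,v in c.items():
        if k!="pixels": print(n,k,np.round(v,4).tolist())
E
```

```text
pics
time_s 0.0
qpos [64.7148, 11.8851, 88.4043, 0.0033, 79.8403, -8.6222]
dq [-0.0188, 0.0083, -0.0446, -0.0408, 0.0117, 0.0445]
joint_efforts [-0.002, -38.3042, -29.159, -0.0005, 0.0106, -0.0]
ee_pos [0.1646, 0.5502, 0.2441]
orientation [[0.2868, 0.958, -0.001], [0.958, -0.2868, -0.002], [-0.0022, -0.0004, -1.0]]
force [-0.2292, 0.1537, 0.0899]
torque [0.0174, -0.0255, -0.0474]
gripper_width 0.0855
side mtx [[444.6281, 0.0, 311.9927], [0.0, 444.6281, 198.3572], [0.0, 0.0, 1.0]]
side position [0.3655, -1.4054, 0.6814]
side rotation [[0.9924, -0.044, 0.1153], [-0.1232, -0.3997, 0.9083], [0.0061, -0.9156, -0.4021]]
top mtx [[375.7289, 0.0, 319.6273], [0.0, 375.7289, 197.0435], [0.0, 0.0, 1.0]]
top position [0.4953, -0.0491, 1.1221]
top rotation [[0.0265, -0.9988, 0.04], [-0.9996, -0.0262, 0.0059], [-0.0049, -0.0402, -0.9992]]
wrist mtx [[292.6942, 0.0, 317.9755], [0.0, 292.6942, 199.0384], [0.0, 0.0, 1.0]]
wrist T_tool_cam [[1.0, 0.0013, -0.0011, -0.0002], [-0.001, 0.9635, 0.2676, -0.0674], [0.0014, -0.2676, 0.9635, -0.1289], [0.0, 0.0, 0.0, 1.0]]
```

View pics/top0.png

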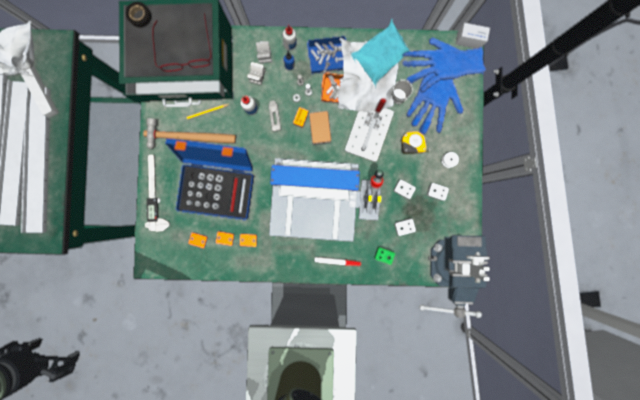

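View pics/side0.png

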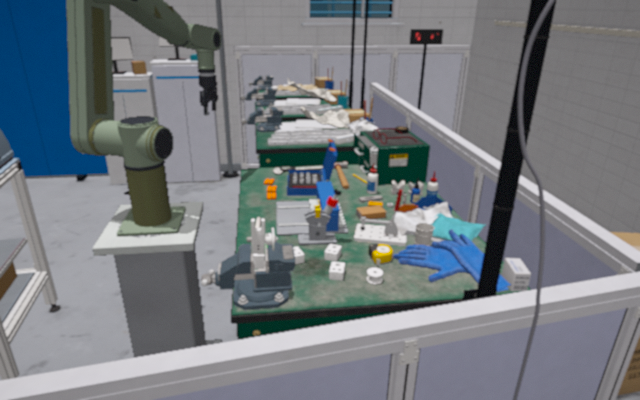

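View pics/wrist0.png

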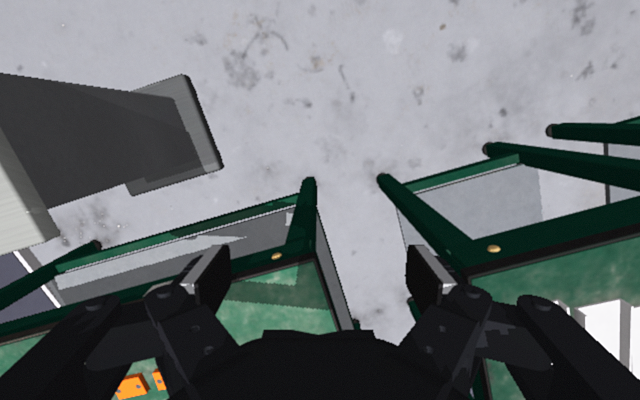

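```bash
cat > h.py <<'E'
from cell import telemetry, read_camera
import cv2, numpy as np
def look(n,tag,crop=None,s=1):
    o=telemetry.get_obs(); c=read_camera(n)
    if n=="wrist":
        T=np.eye(4);T[:3,:3]=o["orientation"];T[:3,3]=o["ee_pos"]
        T=T@np.array(c["T_tool_cam"])
        c["position"]=T[:3,3];c["rotation"]=T[:3,:3]
    np.savez(f"pics/{tag}.npz",K=c["mtx"],p=c["position"],R=c["rotation"],px=c["pixels"])
    save(tag,tag,crop,s)
def save(tag,out,crop=None,s=1):
    im=np.load(f"pics/{tag}.npz")["px"][:,:,::-1]
    if crop: x0,y0,x1,y1=crop; im=im[y0:y1,x0:x1]
    im=cv2.resize(im,None,fx=s,fy=s,interpolation=cv2.INTER_CUBIC)
    cv2.imwrite(f"pics/{out}.png",im)
def unp(tag,uv,z):
    d=np.load(f"pics/{tag}.npz"); r=d["R"]@np.linalg.inv(d["K"])@np.array([uv[0],uv[1],1.])
    return d["p"]+r*(z-d["p"][2])/r[2]
def proj(tag,P):
    d=np.load(f"pics/{tag}.npz"); q=d["K"]@(d["R"].T@(np.asarray(P)-d["p"])); return q[:2]/q[2]
E
python3 - <<'E'
from h import *
look("top","t1",(260,140,460,270),4)
save("t1","t1b",(170,220,270,260),8)
for n,uv,z in [("c1",(197,241),.01),("c2",(224,239),.01),("c3",(248,241),.01),("b1",(405,188),.026),("b2",(438,190),.026),("b3",(405,228),.026),("green",(384,256),.026),("hinge?",(370,200),.035)]:
    print(n,unp("t1",uv,z).round(3))
E
```

```text
c1 [0.4   0.316 0.01 ]
c2 [0.408 0.236 0.01 ]
c3 [0.404 0.165 0.01 ]
b1 [ 0.572 -0.291  0.026]
b2 [ 0.569 -0.387  0.026]
b3 [ 0.456 -0.293  0.026]
green [ 0.373 -0.234  0.026]
hinge? [ 0.534 -0.189  0.035]
```

View pics/t1.png

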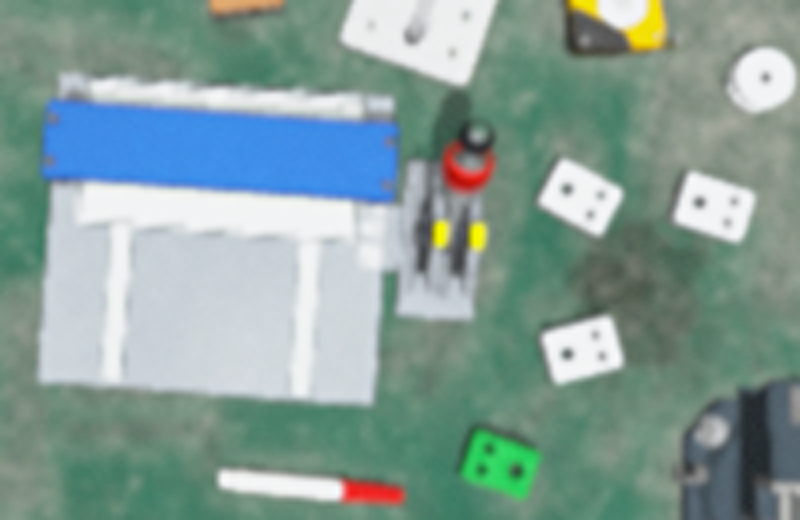

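View pics/t1b.png

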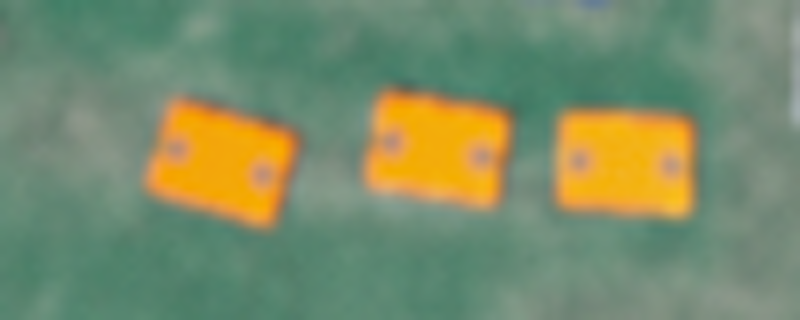

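```bash
cat >> h.py <<'E'
from scipy.spatial.transform import Rotation as Ro
def Rt(yaw,tilt=0,roll=0):
    # yaw: degrees of press-like y axis: tool x = world y rotated by yaw; tilt about tool x
    a=np.radians(yaw); x=np.array([-np.sin(a),np.cos(a),0]); z=np.array([0,0,-1.]); y=np.cross(z,x)
    return np.c_[x,y,z]@Ro.from_rotvec([np.radians(tilt),0,0]).as_matrix()
def go(p,R):
    o=telemetry.get_obs(); Rc=np.array(o["orientation"])
    rv=Ro.from_matrix(Rc.T@R).as_rotvec(degrees=True)
    d=np.asarray(p)-o["ee_pos"]
    print("turn",rv.round(2),"then shift(new axes)",(R.T@d*1000).round(1),"| dist",round(np.linalg.norm(d)*1000,1),"shift(old)",(Rc.T@d*1000).round(1))
def st():
    o=telemetry.get_obs(); R=np.array(o["orientation"])
    a=np.degrees(np.arctan2(-R[0,0],R[1,0])); 
    print("t",round(o["time_s"],2),"p",(np.array(o["ee_pos"])*1000).round(1),"yaw",a.round(2),"z",R[:,2].round(3),"F",np.round(o["force"],1),"w",round(o["gripper_width"]*1000,1))
E
python3 - <<'E'
from h import *
st(); go([.42,.30,.30],Rt(-2.5)); go([.53,-.19,.30],Rt(-2.5))
E
```

```text
t 0.2 p [164.7 550.5 244.5] yaw -16.66 z [-0.001 -0.001 -1.   ] F [ 0.1  0.4 -0.4] w 85.2
turn [ -0.02   0.08 -14.16] then shift(new axes) [-239.1  266.   -55.5] | dist 361.9 shift(old) [-166.8  316.4  -55.3]
turn [ -0.02   0.08 -14.16] then shift(new axes) [-723.8  397.3  -55.5] | dist 827.5 shift(old) [-604.7  562.2  -54.7]
```

Call:
jog_arm:
  commands:
    - [[0, 0, -7, 0, 0, -7.1], [0, 0, -7, 0, 0, -7.06], [-40, 44, -7, 0, 0, 0], [-40, 44, -7, 0, 0, 0], [-40, 44, -7, 0, 0, 0], [-40, 44, -7, 0, 0, 0], [-40, 44, -7, 0, 0, 0], [-40, 44, -7, 0, 0, 0]]

```text
time_s: 1.0
ee_pos: [0.3773, 0.3394, 0.2945]
orientation: [[0.043, 0.999, 0.0], [0.999, -0.043, 0.0], [0.0, 0.0, -1.0]]
force: [1.2, 0.9, 0.5]
gripper_width: 0.0854
```

Run:
```python
from h import *
st();  go([.53,-.19,.30],Rt(-2.5))
```

```text
t 1.0 p [377.3 339.4 294.5] yaw -2.49 z [ 0.  0. -1.] F [1.2 0.9 0.5] w 85.4
turn [ 0.   -0.01  0.01] then shift(new axes) [-522.2  175.7   -5.5] | dist 551.0 shift(old) [-522.3  175.6   -5.5]
```

Call:
jog_arm:
  commands:
    - [[-48, 13, 0, 0, 0, 0], [-48, 13, 0, 0, 0, 0], [-48, 13, 0, 0, 0, 0], [-48, 13, 0, 0, 0, 0], [-48, 13, 0, 0, 0, 0], [-48, 13, 0, 0, 0, 0], [-48, 13, 0, 0, 0, 0], [-48, 13, 0, 0, 0, 0]]

```text
time_s: 1.8
ee_pos: [0.4634, -0.0492, 0.2944]
orientation: [[0.044, 0.999, 0.001], [0.999, -0.044, 0.0], [0.0, 0.001, -1.0]]
force: [0.9, 0.6, 0.5]
gripper_width: 0.0853
```

Call:
jog_arm:
  commands:
    - [[-48, 13, 0, 0, 0, 0], [-48, 13, 0, 0, 0, 0], [0, 0, 0, 0, 0, 0], [0, 0, 0, 0, 0, 0], [0, 0, 0, 0, 0, 0]]

```text
time_s: 2.3
ee_pos: [0.4849, -0.1432, 0.294]
orientation: [[0.043, 0.999, -0.001], [0.999, -0.043, 0.001], [0.001, -0.001, -1.0]]
force: [0.6, 0.4, 0.7]
gripper_width: 0.0853
```

Run:
```python
from h import *
st();  look("wrist","w1")
```

```text
t 2.3 p [ 484.9 -143.2  294. ] yaw -2.46 z [-0.001  0.001 -1.   ] F [0.6 0.4 0.7] w 85.3
```

View pics/w1.png

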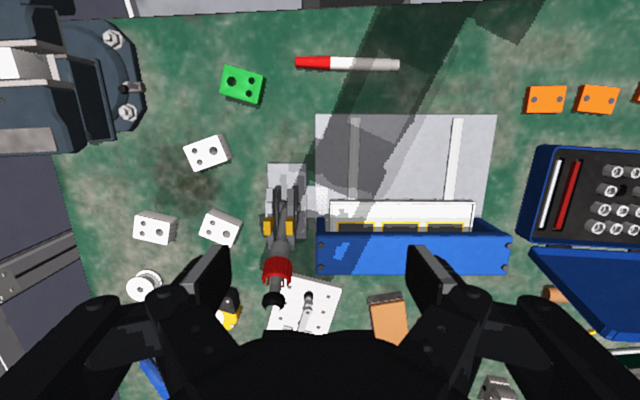

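Run:
```python
from h import *
save("w1","w1a",(240,140,360,320),4)
save("w1","w1b",(300,100,520,280),3)
```

```text
(no output)
```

View pics/w1a.png

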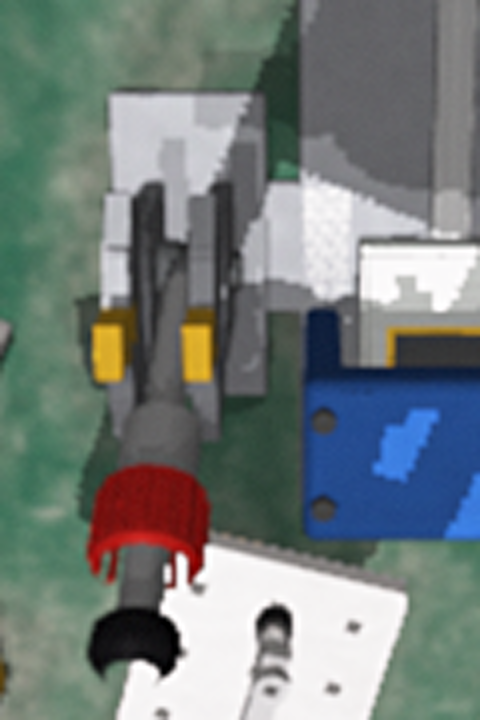

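View pics/w1b.png

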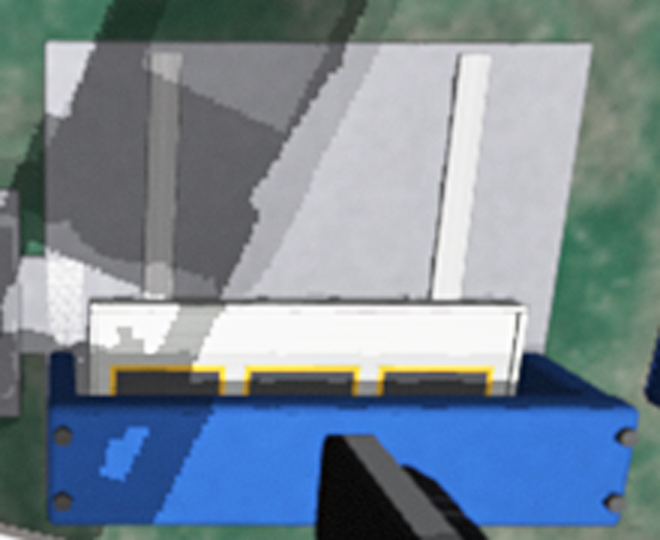

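Run:
```python
from h import *
print("W knob",unp("w1",(273.8,300),.163)[:2].round(4)," collar",unp("w1",(277.3,271),.132)[:2].round(4))
print("T knob",unp("t1",(260+477/4,140+137/4),.165)[:2].round(4)," collar",unp("t1",(260+468/4,140+165/4),.132)[:2].round(4))
# teeth
for n,u in [("toothL",(108,320)),("toothR",(198,320))]: print(n,unp("w1",(240+u[0]/4,140+u[1]/4),.1).round(4))
# table front edge & base front edge
for z,a,b in [(.026,(90,302),(525,302)),(.006,(47,42),(592,44)),(.091,(50,405),(636,408)),(.022,(113,368),(490,368))]:
    A=unp("w1",(300+a[0]/3,100+a[1]/3),z);B=unp("w1",(300+b[0]/3,100+b[1]/3),z)
    d=B-A; print(z,A.round(4),B.round(4),"yaw",np.degrees(np.arctan2(-d[0],d[1])).round(2),np.linalg.norm(d).round(4))
```

```text
W knob [ 0.5942 -0.1932]  collar [ 0.5787 -0.1926]
T knob [ 0.5958 -0.1941]  collar [ 0.5806 -0.1936]
toothL [ 0.5298 -0.2051  0.1   ]
toothR [ 0.5309 -0.1789  0.1   ]
0.026 [ 0.5304 -0.1286  0.026 ] [0.5389 0.0755 0.026 ] yaw -2.39 0.2043
0.006 [ 0.4121 -0.1438  0.006 ] [0.4234 0.1045 0.006 ] yaw -2.61 0.2486
0.091 [ 0.5547 -0.1482  0.091 ] [0.566  0.0896 0.091 ] yaw -2.7 0.2381
0.022 [ 0.5652 -0.1184  0.022 ] [0.5729 0.0641 0.022 ] yaw -2.39 0.1826
```

```bash
cat >> h.py <<'E'
YAW=-2.5
X=np.array([np.cos(np.radians(YAW)),np.sin(np.radians(YAW)),0]); Y=np.array([-X[1],X[0],0]); Z=np.array([0,0,1.])
H=np.array([.5325,-.191,.035])
def stem(l): # lever angle 0..0.9
    a=l-.45; return np.sin(a)*X+np.cos(a)*Z
def lev(l,r): return H+r*stem(l), Rt(YAW,np.degrees(l-.45))
E
python3 - <<'E'
from h import *
st(); p,R=lev(.9,.11+.09);print(p); go(p,R)
E
```

```text
t 2.35 p [ 485.  -142.8  294.2] yaw -2.41 z [-0.     0.001 -1.   ] F [-0.3 -0.5  0. ] w 85.1
[ 0.61941031 -0.19479459  0.21508942]
turn [ 2.576e+01 -1.000e-02  1.000e-01] then shift(new axes) [-46.  157.3  11.9] | dist 164.4 shift(old) [-46.3 136.5  79. ]
```

Call:
jog_arm:
  commands:
    - [[-11.5, 34, 0, 0, 0, 0], [-11.5, 34, 0, 0, 0, 0], [-11.5, 34, 0, 0, 0, 0], [-11.5, 34, 0, 0, 0, 0], [0, 0, 0, 8.5, 0, 0], [0, 0, 0, 8.5, 0, 0], [0, 0, 0, 8.5, 0, 0], [0, 0, 0, 0.3, 0, 0]]
  fingers: 70

```text
time_s: 3.15
ee_pos: [0.6206, -0.1934, 0.2871]
orientation: [[0.039, 0.895, -0.444], [0.999, -0.034, 0.021], [0.004, -0.444, -0.896]]
force: [0.4, 0.2, -1.6]
gripper_width: 0.0702
```

Run:
```python
from h import *
st(); p,R=lev(.9,.11+.09);print(p); go(p,R)
```

```text
t 3.15 p [ 620.6 -193.4  287.1] yaw -2.26 z [-0.444  0.021 -0.896] F [ 0.4  0.2 -1.6] w 70.2
[ 0.61941031 -0.19479459  0.21508942]
turn [-0.6  -0.09  0.31] then shift(new axes) [-1.4 30.3 65.3] | dist 72.0 shift(old) [-1.7 31.  65. ]
```

Call:
jog_arm:
  commands:
    - [[-0.5, 10, 20, 0, 0, 0], [-0.5, 10, 22, 0, 0, 0], [-0.4, 10.3, 22.5, 0, 0, 0], [0, 0, 0, 0, 0, 0], [0, 0, 0, 0, 0, 0]]

```text
time_s: 3.65
ee_pos: [0.6179, -0.1965, 0.2245]
orientation: [[0.043, 0.9, -0.434], [0.999, -0.038, 0.018], [-0.0, -0.434, -0.901]]
force: [0.7, 0.0, 1.2]
gripper_width: 0.0701
```

Run:
```python
from h import *
st(); p,R=lev(.9,.11+.09);print(p); go(p,R); look("wrist","w2")
```

```text
t 3.65 p [ 617.9 -196.5  224.5] yaw -2.44 z [-0.434  0.018 -0.901] F [0.7 0.  1.2] w 70.1
[ 0.61941031 -0.19479459  0.21508942]
turn [0.05 0.03 0.05] then shift(new axes) [1.8 5.4 7.8] | dist 9.6 shift(old) [1.8 5.4 7.8]
```

View pics/w2.png

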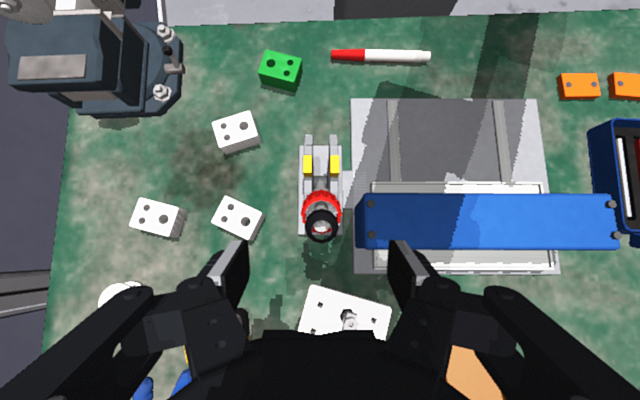

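Run:
```python
from h import *
for r in (.15,.142,.134,.12,.108,.096): print(r,proj("w2",H+r*stem(.9)).round(1))
save("w2","w2a",(290,130,360,260),5)
```

```text
0.15 [321.4 228.8]
0.142 [321.3 224.7]
0.134 [321.2 220.9]
0.12 [321.1 214.8]
0.108 [321.  210.1]
0.096 [320.9 205.8]
```

View pics/w2a.png

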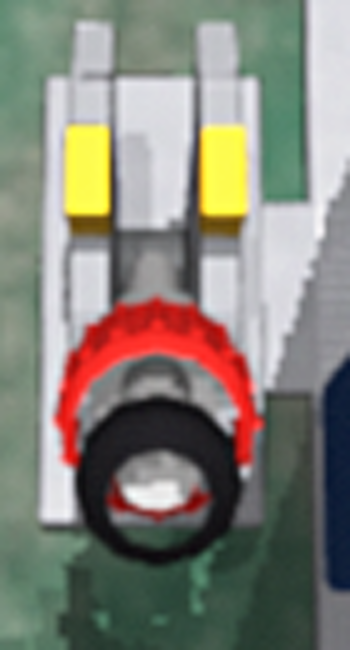

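Call:
jog_arm:
  commands:
    - [[1.9, 4.8, 8, 0, 0, 0], [0, 0, 25, 0, 0, 0], [0, 0, 25, 0, 0, 0], [0, 0, 25, 0, 0, 0], [0, 0, 15, 0, 0, 0], [0, 0, 0, 0, 0, 0], [0, 0, 0, 0, 0, 0]]

```text
time_s: 4.4
ee_pos: [0.5809, -0.1941, 0.1337]
orientation: [[0.044, 0.9, -0.433], [0.999, -0.04, 0.018], [-0.001, -0.434, -0.901]]
force: [-0.1, -0.1, 1.1]
gripper_width: 0.07
```

Run:
```python
from h import *
st(); p,R=lev(.9,.11);print(p); go(p,R); look("wrist","w3",(220,130,420,330),4)
```

```text
t 4.4 p [ 580.9 -194.1  133.7] yaw -2.5 z [-0.433  0.018 -0.901] F [-0.1 -0.1  1.1] w 70.0
[ 0.58030067 -0.19308702  0.13404918]
turn [ 0.08  0.03 -0.02] then shift(new axes) [ 1.  -0.7 -0. ] | dist 1.2 shift(old) [ 1.  -0.7 -0. ]
```

View pics/w3.png

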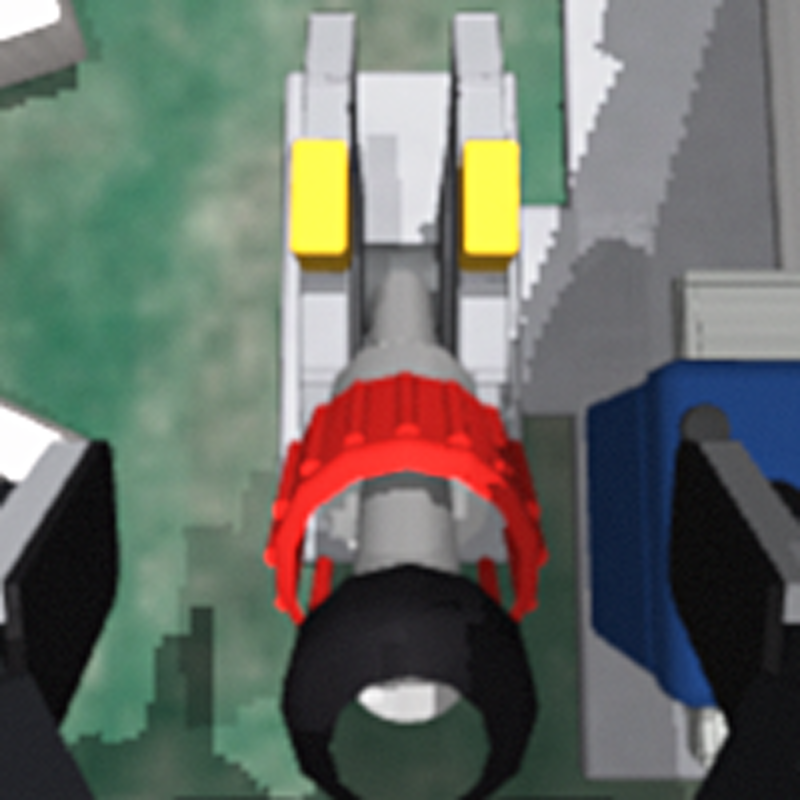

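Call:
jog_arm:
  commands:
    - [[1, 0, 0, 0, 0, 0], [0, 0, 0, 0, 0, 0], [0, 0, 0, 0, 0, 0], [0, 0, 0, 0, 0, 0], [0, 0, 0, 0, 0, 0], [0, 0, 0, 0, 0, 0]]
  fingers: 20

```text
time_s: 5.05
ee_pos: [0.5811, -0.1927, 0.1339]
orientation: [[0.044, 0.9, -0.433], [0.999, -0.039, 0.019], [-0.0, -0.433, -0.901]]
force: [2.3, 1.6, 4.8]
gripper_width: 0.029
```

Run:
```python
from h import *
st(); p,R=lev(.9,.11); go(p,R); look("wrist","w4",(220,130,420,330),4)
```

```text
t 5.05 p [ 581.1 -192.7  133.9] yaw -2.5 z [-0.433  0.019 -0.901] F [2.3 1.6 4.8] w 29.0
turn [0.12 0.   0.  ] then shift(new axes) [-0.4 -0.7  0.2] | dist 0.9 shift(old) [-0.4 -0.7  0.2]
```

View pics/w4.png

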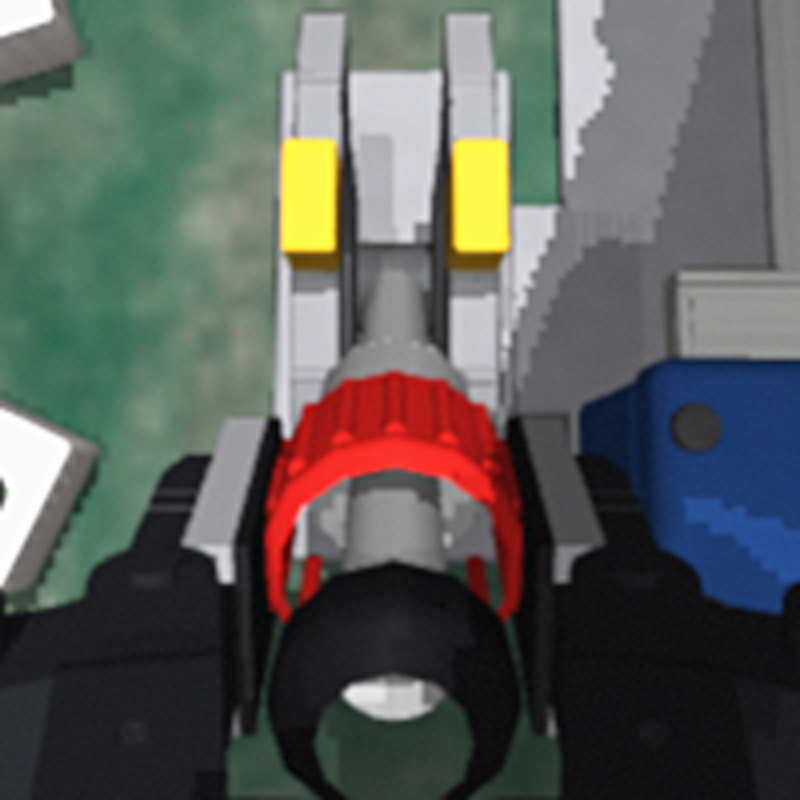

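Call:
jog_arm:
  commands:
    - [[0, 0, -5, 0, 0, 0], [0, 0, -5, 0, 0, 0], [0, 0, -5, 0, 0, 0], [0, 0, 0, 0, 0, 0], [0, 0, 0, 0, 0, 0]]

```text
time_s: 5.6
ee_pos: [0.5864, -0.1929, 0.1455]
orientation: [[0.044, 0.899, -0.436], [0.999, -0.039, 0.02], [0.001, -0.436, -0.9]]
force: [0.7, 1.2, -5.4]
gripper_width: 0.029
```

Run:
```python
from h import *
st(); p,R=lev(.9,.11); go(p,R); look("wrist","w5",(220,130,420,330),4)
# per-row twist for lever rotation
r=.110+.015
for n in (15,20):
  th=.9/n
  p0,R0=lev(.9,r);p1,R1=lev(.9-th,r)
  print(n,(R0.T@(p1-p0)*1000).round(3),np.degrees(th))
```

```text
t 5.6 p [ 586.4 -192.9  145.5] yaw -2.5 z [-0.436  0.02  -0.9  ] F [ 0.7  1.2 -5.4] w 29.0
turn [-0.07 -0.04  0.02] then shift(new axes) [-0.4 -0.5 13. ] | dist 13.0 shift(old) [-0.4 -0.5 13. ]
15 [-0.    -7.496  0.225] 3.4377467707849396
20 [-0.    -5.623  0.127] 2.5783100780887045
```

View pics/w5.png

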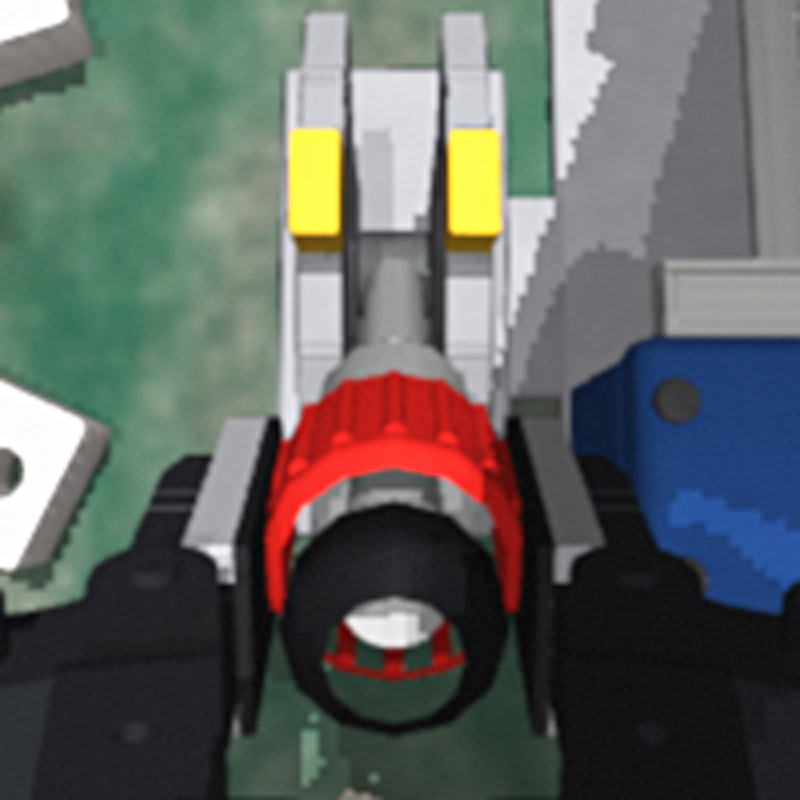

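Call:
jog_arm:
  commands:
    - [[0, 0, -1.5, 0, 0, 0], [0, -5.6, 0.13, -2.58, 0, 0], [0, -5.6, 0.13, -2.58, 0, 0], [0, -5.6, 0.13, -2.58, 0, 0]]

```text
time_s: 6.05
ee_pos: [0.5717, -0.1923, 0.1536]
orientation: [[0.044, 0.95, -0.308], [0.999, -0.041, 0.014], [0.0, -0.308, -0.951]]
force: [2.6, 0.7, -6.1]
gripper_width: 0.0286
```

Run:
```python
from h import *
st(); 
def where():
    o=telemetry.get_obs(); d=np.array(o["ee_pos"])-H; a=np.arctan2(d@X,d[2]); print("lever",(a+.45).round(3),"r",np.hypot(d@X,d[2]).round(4),"y",(d@Y).round(4),"tilt",np.arctan2(-np.array(o["orientation"])[:,2]@X,-np.array(o["orientation"])[2,2]).round(3)+.45)
where()
```

```text
t 6.05 p [ 571.7 -192.3  153.6] yaw -2.49 z [-0.308  0.014 -0.951] F [ 2.6  0.7 -6.1] w 28.6
lever 0.769 r 0.125 y 0.0004 tilt 0.764
```

Tracks well. Continue.

Call:
jog_arm:
  commands:
    - [[0, -5.6, 0.13, -2.58, 0, 0], [0, -5.6, 0.13, -2.58, 0, 0], [0, -5.6, 0.13, -2.58, 0, 0], [0, -5.6, 0.13, -2.58, 0, 0], [0, -5.6, 0.13, -2.58, 0, 0], [0, -5.6, 0.13, -2.58, 0, 0], [0, -5.6, 0.13, -2.58, 0, 0]]

```text
time_s: 6.75
ee_pos: [0.5331, -0.1905, 0.1605]
orientation: [[0.043, 0.999, 0.002], [0.999, -0.043, 0.0], [0.0, 0.002, -1.0]]
force: [3.5, 2.7, -6.3]
gripper_width: 0.0288
```

Call:
jog_arm:
  commands:
    - [[0, -5.6, 0.13, -2.58, 0, 0], [0, -5.6, 0.13, -2.58, 0, 0], [0, -5.6, 0.13, -2.58, 0, 0], [0, -5.6, 0.13, -2.58, 0, 0], [0, -5.6, 0.13, -2.58, 0, 0], [0, -5.6, 0.13, -2.58, 0, 0], [0, 0, 0, 0, 0, 0]]

```text
time_s: 7.45
ee_pos: [0.498, -0.1889, 0.155]
orientation: [[0.044, 0.963, 0.264], [0.999, -0.043, -0.011], [0.001, 0.264, -0.964]]
force: [1.1, 1.3, -5.3]
gripper_width: 0.0289
```

```bash
cat >> h.py <<'E'
def where():
    o=telemetry.get_obs(); d=np.array(o["ee_pos"])-H; a=np.arctan2(d@X,d[2]); print("lever",(a+.45).round(3),"r",np.hypot(d@X,d[2]).round(4),"y",(d@Y).round(4),"tilt",np.arctan2(-np.array(o["orientation"])[:,2]@X,-np.array(o["orientation"])[2,2]).round(3)+.45)
E
python3 - <<'E'
from h import *
st(); where()
E
```

```text
t 7.45 p [ 498.  -188.9  155. ] yaw -2.53 z [ 0.264 -0.011 -0.964] F [ 1.1  1.3 -5.3] w 28.9
lever 0.17 r 0.1249 y 0.0006 tilt 0.182
```

Call:
jog_arm:
  commands:
    - [[0, -5.6, 0.13, -2.58, 0, 0], [0, -5.6, 0.13, -2.58, 0, 0], [0, -5.6, 0.13, -2.58, 0, 0], [0, -5.0, 0.13, -2.3, 0, 0], [0, 0, 0, 0, 0, 0]]

```text
time_s: 7.95
ee_pos: [0.4797, -0.1881, 0.1483]
orientation: [[0.044, 0.901, 0.431], [0.999, -0.04, -0.018], [0.001, 0.431, -0.902]]
force: [9.0, 2.0, -9.4]
gripper_width: 0.0287
```

Run:
```python
from h import *
st(); where(); look("wrist","w6",(120,0,520,250),2)
```

```text
t 7.95 p [ 479.7 -188.1  148.3] yaw -2.51 z [ 0.431 -0.018 -0.902] F [ 9.   2.  -9.4] w 28.7
lever 0.013 r 0.125 y 0.0006 tilt 0.0040000000000000036
```

View pics/w6.png

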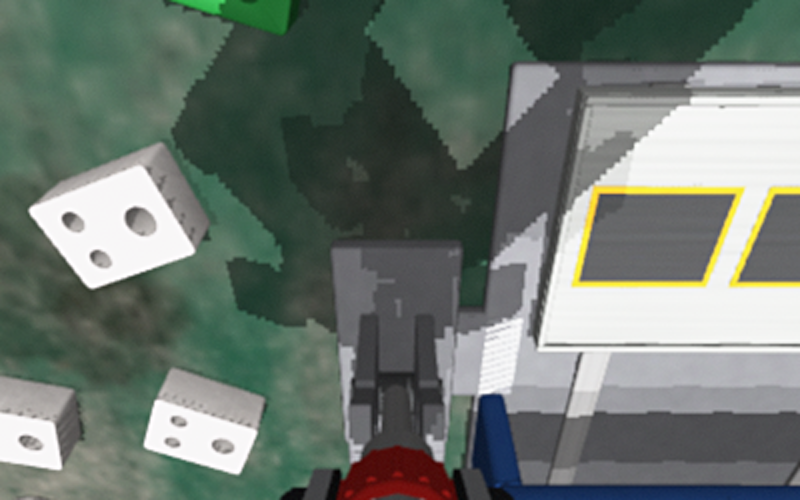

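Call:
jog_arm:
  commands:
    - [[0, 0.5, 5, 0, 0, 0], [0, 0, 5, 0, 0, 0], [0, 0, 5, 0, 0, 0], [0, 0, 0, 0, 0, 0]]

```text
time_s: 8.4
ee_pos: [0.4868, -0.1885, 0.134]
orientation: [[0.043, 0.902, 0.43], [0.999, -0.039, -0.018], [0.001, 0.43, -0.903]]
force: [1.4, 2.4, -2.9]
gripper_width: 0.0287
```

Call:
jog_arm:
  commands:
    - [[0, 0, 0, 0, 0, 0], [0, 0, 0, 0, 0, 0], [0, 0, 0, 0, 0, 0], [0, 0, 0, 0, 0, 0], [0, 0, -10, 0, 0, 0], [0, 0, -30, 0, 0, 0], [0, 0, -40, 0, 0, 0], [0, 0, -40, 0, 0, 0]]
  fingers: 70

```text
time_s: 9.2
ee_pos: [0.4339, -0.1862, 0.2441]
orientation: [[0.044, 0.902, 0.43], [0.999, -0.039, -0.019], [-0.0, 0.43, -0.903]]
force: [0.3, -1.2, 0.4]
gripper_width: 0.0703
```

Run:
```python
from h import *
st(); go([.47,-.05,.30],Rt(-2.5)); look("top","t2",(260,140,460,270),4)
```

```text
t 9.2 p [ 433.9 -186.2  244.1] yaw -2.5 z [ 0.43  -0.019 -0.903] F [ 0.3 -1.2  0.4] w 70.3
turn [25.48  0.    0.  ] then shift(new axes) [137.7  30.2 -55.9] | dist 151.6 shift(old) [137.7  51.3 -37.5]
```

View pics/t2.png

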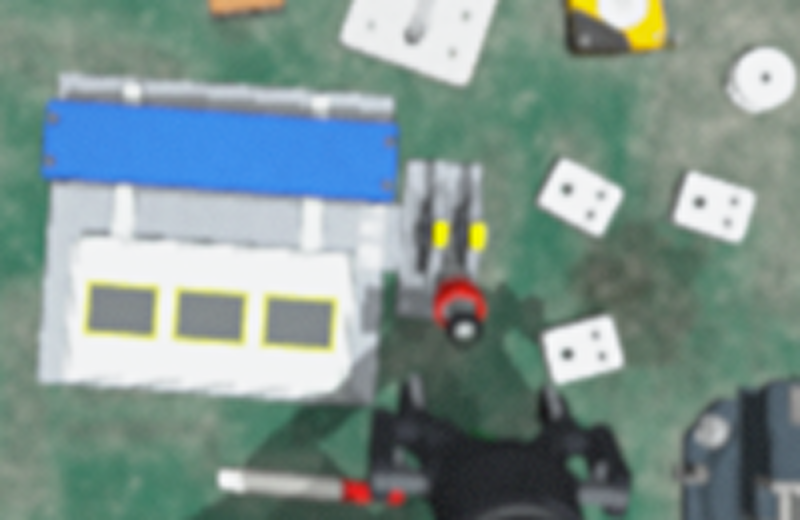

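Call:
jog_arm:
  commands:
    - [[0, 0, -30, 8.5, 0, 0], [0, 0, -35, 8.5, 0, 0], [0, 10, -40, 8.48, 0, 0], [10, 40, -5, 0, 0, 0], [10, 40, 0, 0, 0, 0], [0, 0, 0, 0, 0, 0], [0, 0, 0, 0, 0, 0]]
  fingers: 85

```text
time_s: 9.95
ee_pos: [0.4964, -0.169, 0.3491]
orientation: [[0.043, 0.999, -0.001], [0.999, -0.043, 0.0], [0.0, -0.001, -1.0]]
force: [-1.2, -0.8, -0.4]
gripper_width: 0.085
```

Run:
```python
from h import *
st(); look("wrist","w7")
save("w7","w7a",(150,20,310,220),4)
save("w7","w7b",(310,60,510,180),4)
```

```text
t 9.95 p [ 496.4 -169.   349.1] yaw -2.45 z [-0.001  0.    -1.   ] F [-1.2 -0.8 -0.4] w 85.0
```

View pics/w7.png

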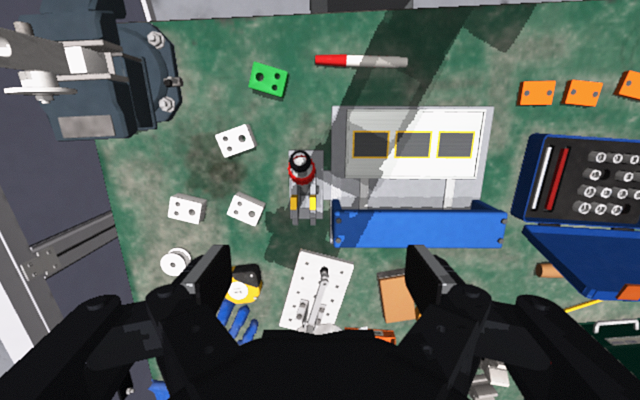

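View pics/w7b.png

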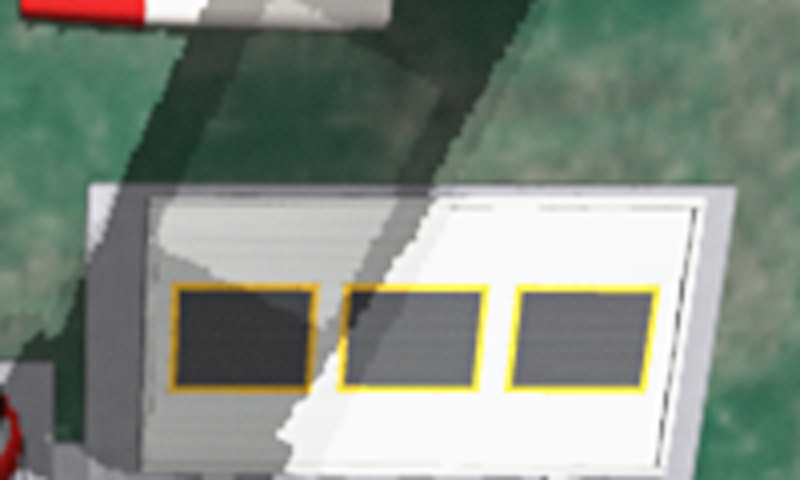

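View pics/w7a.png

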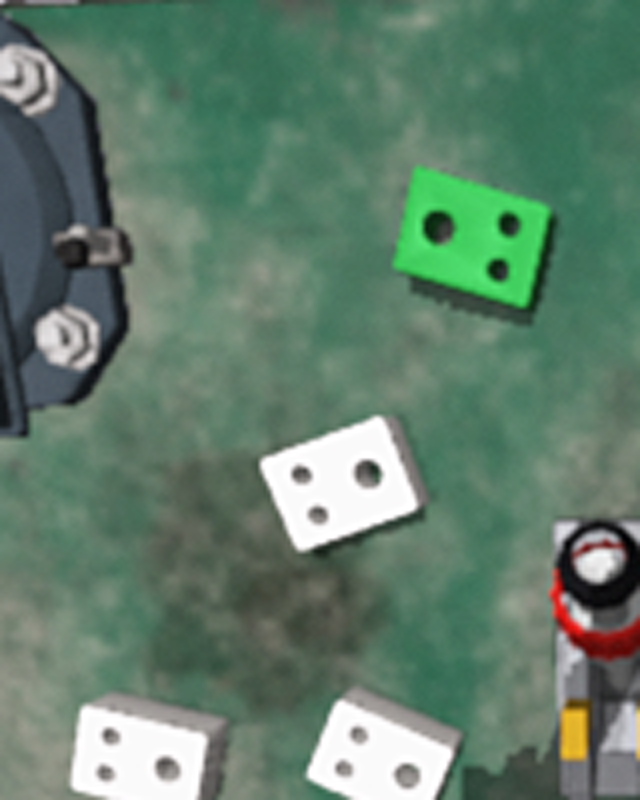

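```bash
cat >> h.py <<'E'
def quad(tag,pts,off,s,z):
    P=np.array([unp(tag,(off[0]+u/s,off[1]+v/s),z) for u,v in pts])[:,:2]
    # intersection of diagonals
    A=np.c_[P[2]-P[0],-(P[3]-P[1])]; t=np.linalg.solve(A,P[1]-P[0]); c=P[0]+t[0]*(P[2]-P[0])
    e=[np.linalg.norm(P[(i+1)%4]-P[i]) for i in range(4)]
    ang=[np.degrees(np.arctan2(*(P[(i+1)%4]-P[i])[::-1])) for i in range(4)]
    print("c",c.round(4),"sides",np.round(e,4),"ang",np.round(ang,1)); return c
E
python3 - <<'E'
from h import *
for q in ([(172,283),(320,283),(315,393),(170,393)],[(344,284),(488,284),(480,391),(338,391)],[(516,284),(660,284),(647,392),(506,392)]):
    quad("w7",q,(310,60),4,.022)
E
```

```text
c [ 0.4718 -0.0871] sides [0.0562 0.0417 0.0564 0.0417] ang [ 87.6  -1.3 -92.4 178.4]
c [ 0.4742 -0.0226] sides [0.0546 0.0406 0.0552 0.0406] ang [ 87.6  -0.8 -92.4 178.4]
c [0.4772 0.0426] sides [0.0546 0.0409 0.0548 0.0409] ang [ 87.6  -1.3 -92.4 178.5]
```

```bash
cat >> h.py <<'E'
def rect(tag,seed,z,kind="white",thr=225):
    px=np.load(f"pics/{tag}.npz")["px"].astype(int)
    if kind=="white": m=(px.min(2)>thr)
    else: m=(px[:,:,0]>200)&(px[:,:,1]>100)&(px[:,:,1]<200)&(px[:,:,2]<90)
    m=m.astype(np.uint8)
    n,lab=cv2.connectedComponents(m,connectivity=4)
    s=np.round(seed).astype(int); w=lab[s[1]-6:s[1]+7,s[0]-6:s[0]+7]; w=w[w>0]
    if len(w)==0: print("none at",seed); return
    l=np.bincount(w).argmax()
    cs,_=cv2.findContours((lab==l).astype(np.uint8),cv2.RETR_EXTERNAL,cv2.CHAIN_APPROX_NONE)
    c=max(cs,key=cv2.contourArea)[:,0,:]
    W=np.array([unp(tag,p,z)[:2] for p in c])*1000
    (cx,cy),(w_,h_),a=cv2.minAreaRect(W.astype(np.float32))
    # long side direction; yaw = angle of long side relative to world y
    if w_<h_: a+=90; w_,h_=h_,w_
    yaw=(a-90+90)%180-90
    print(tag,seed,"c",round(cx,1),round(cy,1),"size",round(w_,1),round(h_,1),"yaw",round(yaw,1))
    return cx/1000,cy/1000,yaw
E
python3 - <<'E'
from h import *
rect("w7",(235,141),.026);rect("w7",(187,209),.026);rect("w7",(245,209),.026)
for s in ((537,94),(583,94),(635,85)): rect("w7",s,.010,"o")
for n,s in (("b1",(405,188)),("b2",(438,190)),("b3",(405,228))): rect("t2",s,.026)
for s in ((197,241),(224,239),(248,241)): rect("t2",s,.010,"o")
E
```

```text
w7 (235, 141) c 456.9 -295.4 size 49.8 35.8 yaw 16.6
w7 (187, 209) c 563.7 -389.9 size 49.9 36.4 yaw -17.4
w7 (245, 209) c 568.4 -292.1 size 49.6 36.1 yaw -27.5
w7 (537, 94) c 405.9 164.7 size 47.8 32.7 yaw -2.4
w7 (583, 94) c 409.1 234.1 size 47.5 33.6 yaw -8.1
w7 (635, 85) c 400.0 307.1 size 33.8 33.3 yaw -14.9
t2 (405, 188) c 569.5 -290.5 size 48.1 34.1 yaw -25.4
t2 (438, 190) c 565.2 -388.1 size 47.9 34.3 yaw -17.1
t2 (405, 228) c 458.4 -293.8 size 48.1 34.4 yaw 15.5
t2 (197, 241) c 403.9 315.6 size 47.4 34.3 yaw -14.3
t2 (224, 239) c 411.6 236.1 size 46.8 33.3 yaw -7.9
t2 (248, 241) c 407.4 166.9 size 44.6 35.3 yaw 1.5
```

Run:
```python
from h import *
st(); go([.5684,-.2921,.12],Rt(-27.5))
```

```text
t 10.0 p [ 495.8 -169.2  349.3] yaw -2.5 z [-0. -0. -1.] F [ 0.1 -0.2 -0.2] w 84.9
turn [-2.0e-02  1.0e-02  2.5e+01] then shift(new axes) [-75.5 121.2 229.3] | dist 270.1 shift(old) [-119.6   78.   229.3]
```

Call:
jog_arm:
  commands:
    - [[0, 0, 40, 0, 0, 8.33], [0, 0, 40, 0, 0, 8.33], [0, 0, 40, 0, 0, 8.34], [-18.9, 30.3, 27.3, 0, 0, 0], [-18.9, 30.3, 27.3, 0, 0, 0], [-18.9, 30.3, 27.3, 0, 0, 0], [-18.9, 30.3, 27.3, 0, 0, 0], [0, 0, 0, 0, 0, 0]]

```text
time_s: 10.8
ee_pos: [0.5659, -0.2947, 0.1139]
orientation: [[0.466, 0.885, -0.008], [0.885, -0.466, 0.004], [0.0, -0.009, -1.0]]
force: [-0.6, 1.6, -0.3]
gripper_width: 0.085
```

Run:
```python
from h import *
st(); go([.5684,-.2921,.016],Rt(-27.5)); look("wrist","w8")
```

```text
t 10.8 p [ 565.9 -294.7  113.9] yaw -27.76 z [-0.008  0.004 -1.   ] F [-0.6  1.6 -0.3] w 85.0
turn [-0.49 -0.02 -0.26] then shift(new axes) [ 3.4  1.  97.9] | dist 98.0 shift(old) [ 3.4  1.8 97.9]
```

View pics/w8.png

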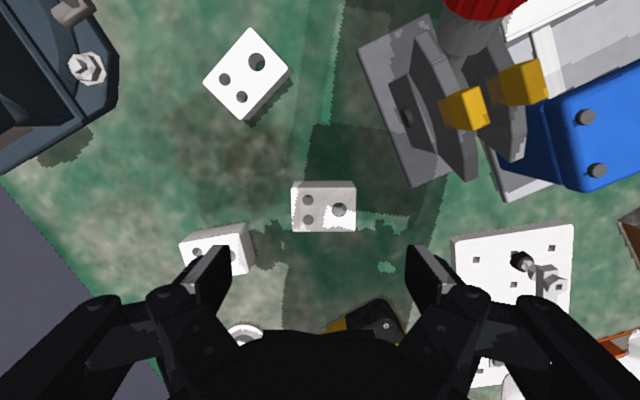

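Call:
jog_arm:
  commands:
    - [[3.4, 1, 30, 0, 0, 0], [0, 0, 30, 0, 0, 0], [0, 0, 20, 0, 0, 0], [0, 0, 10, 0, 0, 0], [0, 0, 0, 0, 0, 0], [0, 0, 0, 0, 0, 0]]
  fingers: 68

```text
time_s: 11.45
ee_pos: [0.5726, -0.2902, 0.0325]
orientation: [[0.462, 0.887, 0.003], [0.887, -0.462, -0.002], [-0.0, 0.004, -1.0]]
force: [0.2, -1.1, -0.3]
gripper_width: 0.068
```

Run:
```python
from h import *
st(); go([.5684,-.2921,.016],Rt(-27.5)); look("wrist","w9")
```

```text
t 11.45 p [ 572.6 -290.2   32.5] yaw -27.5 z [ 0.003 -0.002 -1.   ] F [ 0.2 -1.1 -0.3] w 68.0
turn [ 0.21  0.   -0.  ] then shift(new axes) [-3.6 -2.8 16.5] | dist 17.2 shift(old) [-3.6 -2.9 16.5]
```

View pics/w9.png

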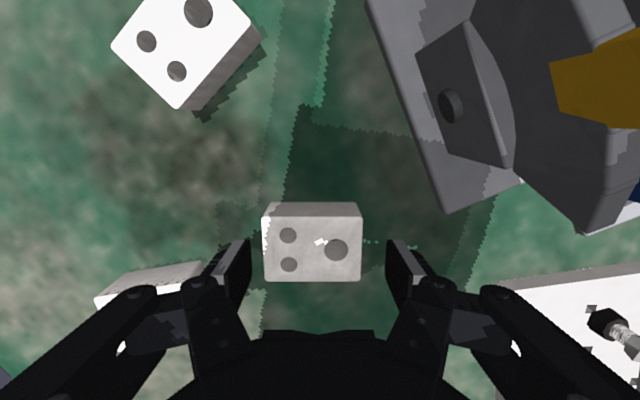

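Run:
```python
from h import *
quad("w9",[(263,219),(361,219),(361,281),(264,281)],(0,0),1,.026); st()
```

```text
c [ 0.5686 -0.2916] sides [0.048  0.0342 0.0505 0.0343] ang [  62.6  -25.2 -117.4  150.5]
t 11.5 p [ 573.  -290.5   32.8] yaw -27.5 z [ 0.004 -0.002 -1.   ] F [-0.2 -0.6  0.3] w 68.2
```

Measurements agree (0.5686,-0.2916). Descend and grip.

Call:
jog_arm:
  commands:
    - [[-3.4, -2.8, 8, 0, 0, 0], [0, 0, 8.5, 0, 0, 0], [0, 0, 0, 0, 0, 0], [0, 0, 0, 0, 0, 0]]

```text
time_s: 11.9
ee_pos: [0.5673, -0.2911, 0.0131]
orientation: [[0.462, 0.887, -0.0], [0.887, -0.462, 0.001], [0.0, -0.001, -1.0]]
force: [0.8, 0.1, -0.5]
gripper_width: 0.0679
```

Call:
jog_arm:
  commands:
    - [[0, 0, 0, 0, 0, 0], [0, 0, 0, 0, 0, 0], [0, 0, 0, 0, 0, 0], [0, 0, 0, 0, 0, 0], [0, 0, 0, 0, 0, 0]]
  fingers: 40

```text
time_s: 12.4
ee_pos: [0.5682, -0.2917, 0.0141]
orientation: [[0.462, 0.887, 0.002], [0.887, -0.462, -0.001], [0.0, 0.002, -1.0]]
force: [0.7, -0.0, 0.7]
gripper_width: 0.0491
```

Run:
```python
from h import *
st(); go([.5684,-.2921,.016],Rt(-27.5)); look("wrist","w10",(160,100,480,340),2)
```

```text
t 12.4 p [ 568.2 -291.7   14.1] yaw -27.5 z [ 0.002 -0.001 -1.   ] F [ 0.7 -0.   0.7] w 49.1
turn [ 0.1  -0.01  0.  ] then shift(new axes) [-0.3  0.4 -1.9] | dist 1.9 shift(old) [-0.3  0.4 -1.9]
```

View pics/w10.png

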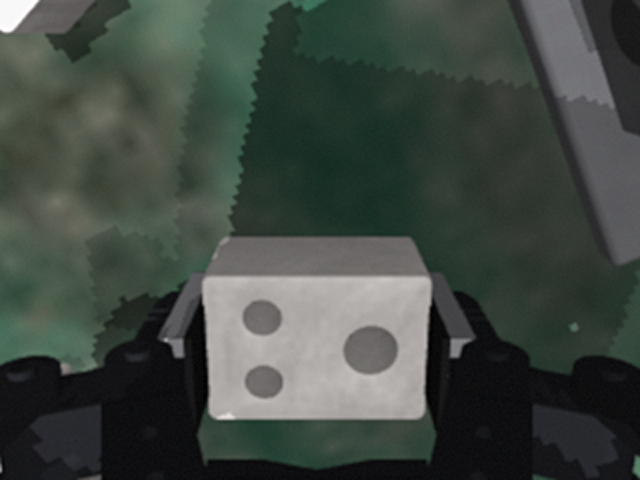

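Call:
jog_arm:
  commands:
    - [[0, 0, -20, 0, 0, 0], [0, 0, -45, 0, 0, 0], [0, 0, -50, 0, 0, -8.3], [0, 0, -50, 0, 0, -8.3], [0, 0, -45, 0, 0, -8.4], [0, 0, 0, 0, 0, 0], [0, 0, 0, 0, 0, 0]]

```text
time_s: 13.15
ee_pos: [0.568, -0.2917, 0.2251]
orientation: [[0.044, 0.999, 0.003], [0.999, -0.044, -0.002], [-0.001, 0.003, -1.0]]
force: [0.1, -0.7, -1.5]
gripper_width: 0.0489
```

Run:
```python
from h import *
st(); go([.4755,.0466,.080],Rt(-2.5))
```

```text
t 13.15 p [ 568.  -291.7  225.1] yaw -2.55 z [ 0.003 -0.002 -1.   ] F [ 0.1 -0.7 -1.5] w 48.9
turn [ 0.16  0.08 -0.05] then shift(new axes) [ 333.9 -107.2  145.1] | dist 379.5 shift(old) [ 334.  -107.8  144.3]
```

Call:
jog_arm:
  commands:
    - [[41.7, -13.4, 0, 0, 0, 0], [41.7, -13.4, 0, 0, 0, 0], [41.7, -13.4, 0, 0, 0, 0], [41.7, -13.4, 0, 0, 0, 0], [41.7, -13.4, 20, 0, 0, 0], [41.7, -13.4, 20, 0, 0, 0], [41.7, -13.4, 20, 0, 0, 0], [41.7, -13.4, 20, 0, 0, 0]]

```text
time_s: 13.95
ee_pos: [0.4718, 0.0483, 0.1401]
orientation: [[0.045, 0.999, -0.005], [0.999, -0.045, 0.001], [0.0, -0.005, -1.0]]
force: [1.2, 0.9, -1.3]
gripper_width: 0.049
```

Call:
jog_arm:
  commands:
    - [[0, 0, 30, 0, 0, 0], [0, 0, 25, 0, 0, 0], [0, 0, 5, 0, 0, 0], [0, 0, 0, 0, 0, 0], [0, 0, 0, 0, 0, 0], [0, 0, 0, 0, 0, 0]]

```text
time_s: 14.55
ee_pos: [0.4764, 0.0461, 0.0848]
orientation: [[0.045, 0.999, 0.003], [0.999, -0.045, -0.0], [-0.0, 0.003, -1.0]]
force: [-0.8, -0.2, -0.9]
gripper_width: 0.0489
```

Run:
```python
from h import *
st(); go([.4755,.0466,.037],Rt(-2.5)); look("wrist","w11")
```

```text
t 14.55 p [476.4  46.1  84.8] yaw -2.55 z [ 0.003 -0.    -1.   ] F [-0.8 -0.2 -0.9] w 48.9
turn [ 0.18  0.   -0.05] then shift(new axes) [ 0.4 -0.9 47.8] | dist 47.9 shift(old) [ 0.5 -1.  47.8]
```

View pics/w11.png

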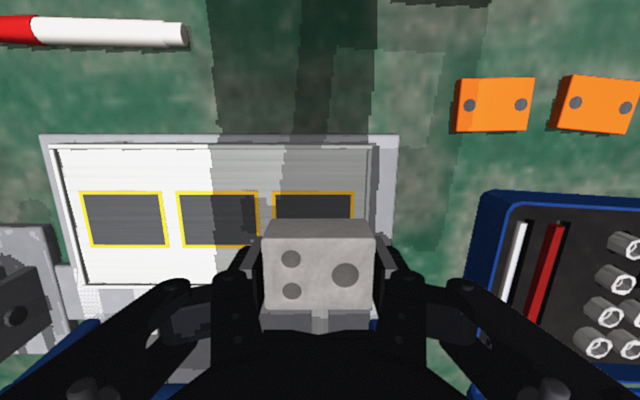

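Run:
```python
from h import *
quad("w11",[(79,191),(163,191),(169,246),(91,246)],(0,0),1,.022)
quad("w11",[(176,191),(258,191),(259,247),(183,246)],(0,0),1,.022)
```

```text
c [ 0.4713 -0.0877] sides [0.0568 0.0404 0.0556 0.0404] ang [ 87.5  -4.6 -92.5 177. ]
c [ 0.4743 -0.0232] sides [0.0554 0.0412 0.0541 0.0404] ang [ 87.5  -4.7 -93.3 177.1]
```

Call:
jog_arm:
  commands:
    - [[0.4, -0.8, 20, 0, 0, 0], [0, 0, 18, 0, 0, 0], [0, 0, 8, 0, 0, 0], [0, 0, 0, 0, 0, 0], [0, 0, 0, 0, 0, 0], [0, 0, 0, 0, 0, 0]]

```text
time_s: 15.2
ee_pos: [0.4753, 0.0469, 0.0386]
orientation: [[0.044, 0.999, 0.002], [0.999, -0.044, -0.0], [-0.0, 0.002, -1.0]]
force: [0.3, 0.1, -1.1]
gripper_width: 0.0491
```

Run:
```python
from h import *
st(); go([.4755,.0466,.037],Rt(-2.5)); look("wrist","w12",(160,100,480,340),2)
```

```text
t 15.2 p [475.3  46.9  38.6] yaw -2.5 z [ 0.002 -0.    -1.   ] F [ 0.3  0.1 -1.1] w 49.1
turn [ 0.14  0.01 -0.  ] then shift(new axes) [-0.3  0.2  1.6] | dist 1.6 shift(old) [-0.3  0.2  1.6]
```

View pics/w12.png

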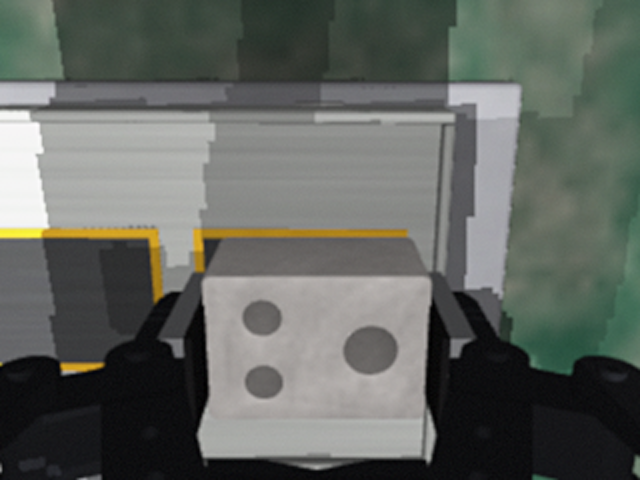

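Call:
jog_arm:
  commands:
    - [[-0.2, 0.2, 1.6, 0, 0, 0], [0, 0, 0, 0, 0, 0], [0, 0, 0, 0, 0, 0]]

```text
time_s: 15.55
ee_pos: [0.4754, 0.0468, 0.037]
orientation: [[0.044, 0.999, 0.002], [0.999, -0.044, 0.0], [0.0, 0.002, -1.0]]
force: [-1.6, 0.1, 6.1]
gripper_width: 0.049
```

Call:
jog_arm:
  commands:
    - [[0, 0, 0, 0, 0, 0], [0, 0, 0, 0, 0, 0], [0, 0, 0, 0, 0, 0], [0, 0, -10, 0, 0, 0], [0, 0, -20, 0, 0, 0], [0, 0, -45, 0, 0, 0], [0, 0, -50, 0, 0, 0], [0, 0, -50, 0, 0, 0]]
  fingers: 58

```text
time_s: 16.35
ee_pos: [0.4739, 0.0468, 0.2131]
orientation: [[0.044, 0.999, 0.0], [0.999, -0.044, -0.0], [-0.0, 0.0, -1.0]]
force: [1.3, 0.8, 0.7]
gripper_width: 0.0576
```

Run:
```python
from h import *
st(); look("wrist","w13")
```

```text
t 16.35 p [473.9  46.8 213.1] yaw -2.5 z [ 0. -0. -1.] F [1.3 0.8 0.7] w 57.6
```

View pics/w13.png

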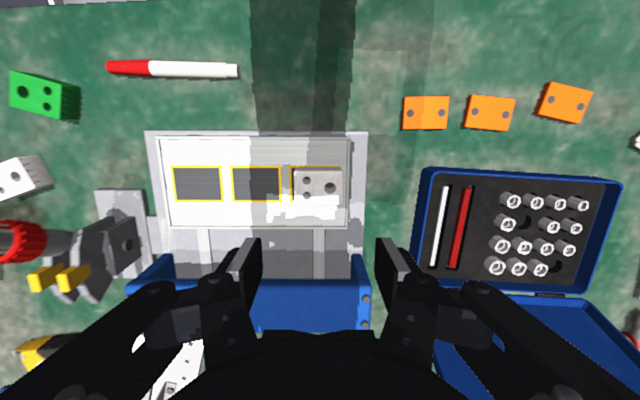

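Run:
```python
from h import *
st(); go([.4569,-.2954,.24],Rt(16.6));go([.4569,-.2954,.12],Rt(16.6))
```

```text
t 16.4 p [479.9  46.5 223. ] yaw -2.48 z [ 0.018 -0.001 -1.   ] F [3.2 0.2 5.1] w 57.8
turn [  1.01   0.21 -19.08] then shift(new axes) [-321.1 -119.7  -17. ] | dist 343.1 shift(old) [-342.6   -7.9  -16.9]
turn [  1.01   0.21 -19.08] then shift(new axes) [-321.1 -119.7  103. ] | dist 357.8 shift(old) [-342.5  -10.   103.1]
```

Call:
jog_arm:
  commands:
    - [[-42.8, -0.3, -6, 0, 0, 0], [-42.8, -0.3, -6, 0, 0, 0], [-42.8, -0.3, -5, 0, 0, 0], [-42.8, -0.3, 0, 0, 0, 0], [-42.8, -0.3, 0, 0, 0, 0], [-42.8, -0.3, 0, 0, 0, 0], [-42.8, -0.3, 0, 0, 0, 0], [-42.8, -0.3, 0, 0, 0, 0]]
  fingers: 68

```text
time_s: 17.2
ee_pos: [0.4567, -0.2969, 0.2285]
orientation: [[0.044, 0.999, 0.001], [0.999, -0.044, -0.0], [-0.0, 0.001, -1.0]]
force: [0.4, -0.4, -0.3]
gripper_width: 0.068
```

Call:
jog_arm:
  commands:
    - [[0, 0, 40, 0, 0, -6.4], [0, 0, 40, 0, 0, -6.4], [0, 0, 35, 0, 0, -6.3], [0, 0, 0, 0, 0, 0], [0, 0, 0, 0, 0, 0], [0, 0, 0, 0, 0, 0]]

```text
time_s: 17.8
ee_pos: [0.4588, -0.2964, 0.1157]
orientation: [[-0.284, 0.959, 0.004], [0.959, 0.284, -0.003], [-0.004, 0.003, -1.0]]
force: [-0.1, 0.8, 0.6]
gripper_width: 0.0679
```

Run:
```python
from h import *
st(); look("wrist","w14"); go([.4569,-.2954,.016],Rt(16.6)); print(proj("w14",(.4569,-.2954,.026)))
```

```text
t 17.8 p [ 458.8 -296.4  115.7] yaw 16.53 z [ 0.004 -0.003 -1.   ] F [-0.1  0.8  0.6] w 67.9
turn [ 0.2   0.28 -0.05] then shift(new axes) [  1.7  -1.7 100. ] | dist 100.0 shift(old) [  2.2  -2.  100. ]
[321.10849135 205.42030143]
```

View pics/w14.png

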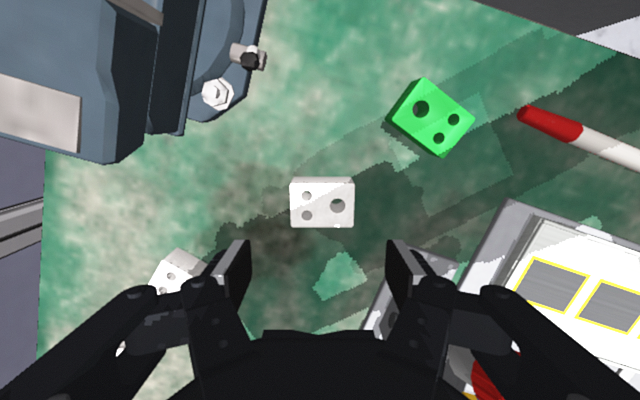

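Call:
jog_arm:
  commands:
    - [[1.8, -1.6, 30, 0, 0, 0], [0, 0, 30, 0, 0, 0], [0, 0, 25, 0, 0, 0], [0, 0, 10, 0, 0, 0], [0, 0, 5, 0, 0, 0], [0, 0, 0, 0, 0, 0], [0, 0, 0, 0, 0, 0]]

```text
time_s: 18.55
ee_pos: [0.4565, -0.295, 0.0147]
orientation: [[-0.286, 0.958, 0.003], [0.958, 0.286, -0.002], [-0.003, 0.002, -1.0]]
force: [-0.6, 0.0, -0.1]
gripper_width: 0.0679
```

Run:
```python
from h import *
st(); look("wrist","w15",(160,100,480,340),2); go([.4569,-.2954,.014],Rt(16.6)); print(proj("w15",(.4569,-.2954,.026)))
```

```text
t 18.55 p [ 456.5 -295.    14.7] yaw 16.59 z [ 0.003 -0.002 -1.   ] F [-0.6  0.  -0.1] w 67.9
turn [ 0.14  0.17 -0.01] then shift(new axes) [-0.6  0.3  0.7] | dist 1.0 shift(old) [-0.6  0.3  0.7]
[317.45939326 274.671254  ]
```

View pics/w15.png

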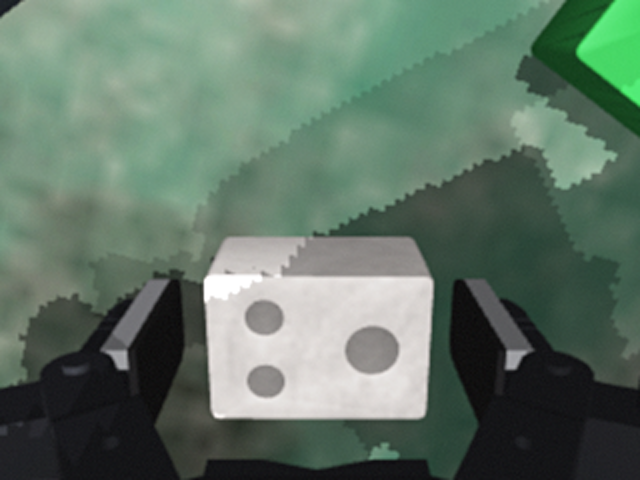

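Call:
jog_arm:
  commands:
    - [[0, 0, 0, 0, 0, 0], [0, 0, 0, 0, 0, 0], [0, 0, 0, 0, 0, 0], [0, 0, 0, 0, 0, 0], [0, 0, 0, 0, 0, 0]]
  fingers: 40

```text
time_s: 19.1
ee_pos: [0.4563, -0.2949, 0.0145]
orientation: [[-0.286, 0.958, 0.003], [0.958, 0.286, -0.002], [-0.003, 0.002, -1.0]]
force: [0.3, -0.3, 5.5]
gripper_width: 0.049
```

Call:
jog_arm:
  commands:
    - [[0, 0, -20, 0, 0, 0], [0, 0, -45, 0, 0, 0], [0, 0, -50, 0, 0, 6.4], [0, 0, -50, 0, 0, 6.4], [0, 0, -50, 0, 0, 6.3], [0, 0, 0, 0, 0, 0], [0, 0, 0, 0, 0, 0]]

```text
time_s: 19.8
ee_pos: [0.4555, -0.2943, 0.2295]
orientation: [[0.043, 0.999, 0.003], [0.999, -0.043, -0.002], [-0.002, 0.003, -1.0]]
force: [-0.5, 0.4, -2.6]
gripper_width: 0.0487
```

Run:
```python
from h import *
st(); go([.4723,-.0226,.08],Rt(-2.5))
```

```text
t 19.8 p [ 455.5 -294.3  229.5] yaw -2.46 z [ 0.003 -0.002 -1.   ] F [-0.5  0.4 -2.6] w 48.7
turn [0.17 0.11 0.04] then shift(new axes) [272.2   4.9 149.5] | dist 310.5 shift(old) [272.4   4.6 149. ]
```

Call:
jog_arm:
  commands:
    - [[45.4, 0.8, 0, 0, 0, 0], [45.4, 0.8, 0, 0, 0, 0], [45.4, 0.8, 0, 0, 0, 0], [45.4, 0.8, 0, 0, 0, 0], [45.4, 0.8, 10, 0, 0, 0], [45.4, 0.8, 20, 0, 0, 0], [0, 0, 45, 0, 0, 0], [0, 0, 40, 0, 0, 0]]

```text
time_s: 20.6
ee_pos: [0.4695, -0.0196, 0.1095]
orientation: [[0.039, 0.999, -0.003], [0.999, -0.039, 0.001], [0.001, -0.003, -1.0]]
force: [0.0, -0.4, -1.7]
gripper_width: 0.0487
```

Call:
jog_arm:
  commands:
    - [[0, 0, 30, 0, 0, 0], [0, 0, 10, 0, 0, 0], [0, 0, 0, 0, 0, 0], [0, 0, 0, 0, 0, 0], [0, 0, 0, 0, 0, 0]]

```text
time_s: 21.1
ee_pos: [0.4735, -0.0225, 0.0747]
orientation: [[0.044, 0.999, 0.004], [0.999, -0.044, -0.001], [-0.001, 0.004, -1.0]]
force: [0.2, -0.0, -0.4]
gripper_width: 0.049
```

Run:
```python
from h import *
st(); go([.4723,-.0226,.0375],Rt(-2.5)); look("wrist","w16",(160,100,480,340),2)
```

```text
t 21.1 p [473.5 -22.5  74.7] yaw -2.52 z [ 0.004 -0.001 -1.   ] F [ 0.2 -0.  -0.4] w 49.0
turn [ 0.24  0.04 -0.02] then shift(new axes) [-0.1 -1.2 37.2] | dist 37.2 shift(old) [-0.1 -1.3 37.2]
```

View pics/w16.png

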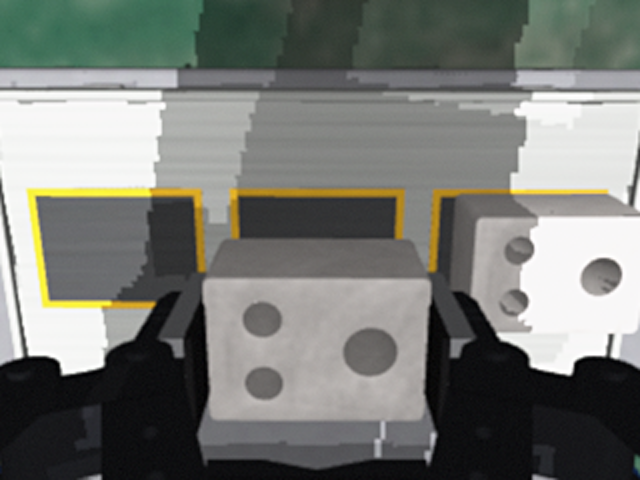

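Call:
jog_arm:
  commands:
    - [[0, -1, 20, 0, 0, 0], [0, 0, 12, 0, 0, 0], [0, 0, 5.3, 0, 0, 0], [0, 0, 0, 0, 0, 0], [0, 0, 0, 0, 0, 0], [0, 0, 0, 0, 0, 0]]

```text
time_s: 21.75
ee_pos: [0.4719, -0.0222, 0.0365]
orientation: [[0.044, 0.999, 0.003], [0.999, -0.044, -0.0], [-0.0, 0.003, -1.0]]
force: [0.9, 0.7, 1.5]
gripper_width: 0.0489
```

Call:
jog_arm:
  commands:
    - [[0, 0, 0, 0, 0, 0], [0, 0, 0, 0, 0, 0], [0, 0, 0, 0, 0, 0], [0, 0, -10, 0, 0, 0], [0, 0, -20, 0, 0, 0], [0, 0, -40, 0, 0, 0], [0, 0, -50, 0, 0, 0], [0, 0, -50, 0, 0, 0]]
  fingers: 56

```text
time_s: 22.55
ee_pos: [0.47, -0.0218, 0.2077]
orientation: [[0.044, 0.999, -0.0], [0.999, -0.044, 0.0], [0.0, -0.0, -1.0]]
force: [0.9, -0.5, -0.8]
gripper_width: 0.0558
```

Run:
```python
from h import *
st(); go([.5637,-.3899,.24],Rt(-17.4));go([.5637,-.3899,.12],Rt(-17.4));look("wrist","w17")
```

```text
t 22.55 p [470.  -21.8 207.7] yaw -2.5 z [-0.  0. -1.] F [ 0.9 -0.5 -0.8] w 55.8
turn [-1.00e-02 -1.00e-02  1.49e+01] then shift(new axes) [-323.3  199.5  -32.3] | dist 381.2 shift(old) [-363.7  109.7  -32.4]
turn [-1.00e-02 -1.00e-02  1.49e+01] then shift(new axes) [-323.3  199.5   87.7] | dist 389.9 shift(old) [-363.7  109.7   87.6]
```

View pics/w17.png

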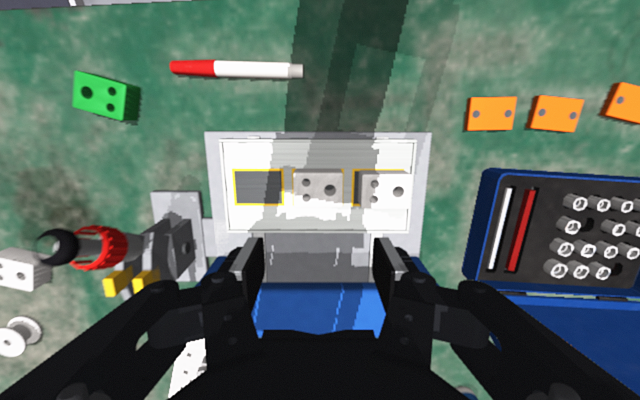

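Run:
```python
from h import *
print(unp("w17",(25,272),.026), proj("w17",(.5637,-.3899,.026)))
```

```text
[ 0.56360678 -0.37383749  0.026     ] [ 11.66319137 272.57943145]
```

Call:
jog_arm:
  commands:
    - [[-40, 12, -10, 0, 0, 0], [-45, 13.6, -10, 0, 0, 0], [-45, 13.6, -10, 0, 0, 0], [-46, 14, -3, 0, 0, 0], [-46.5, 14, 0, 0, 0, 0], [-47, 14.1, 0, 0, 0, 0], [-47, 14.2, 0, 0, 0, 0], [-47.2, 14.2, 0, 0, 0, 0]]
  fingers: 68

```text
time_s: 23.4
ee_pos: [0.5646, -0.3919, 0.2392]
orientation: [[0.044, 0.999, 0.001], [0.999, -0.044, -0.0], [0.0, 0.001, -1.0]]
force: [1.1, -0.3, 0.6]
gripper_width: 0.0678
```

Call:
jog_arm:
  commands:
    - [[0, 0, 30, 0, 0, 7.5], [0, 0, 30, 0, 0, 7.4], [0, 0, 0, 0, 0, 0], [0, 0, 0, 0, 0, 0], [0, 0, 0, 0, 0, 0]]

```text
time_s: 23.9
ee_pos: [0.5656, -0.3905, 0.1814]
orientation: [[0.297, 0.955, 0.003], [0.955, -0.297, -0.003], [-0.001, 0.004, -1.0]]
force: [0.2, -0.4, 0.9]
gripper_width: 0.0681
```

Run:
```python
from h import *
st(); look("wrist","w18"); go([.5637,-.3899,.0145],Rt(-17.4)); print(proj("w18",(.5637,-.3899,.026)))
```

```text
t 23.9 p [ 565.6 -390.5  181.4] yaw -17.27 z [ 0.003 -0.003 -1.   ] F [ 0.2 -0.4  0.9] w 68.1
turn [0.28 0.1  0.11] then shift(new axes) [ 1.000e-01 -2.200e+00  1.673e+02] | dist 167.3 shift(old) [  0.4  -3.  167.3]
[318.75307185 185.26026842]
```

View pics/w18.png

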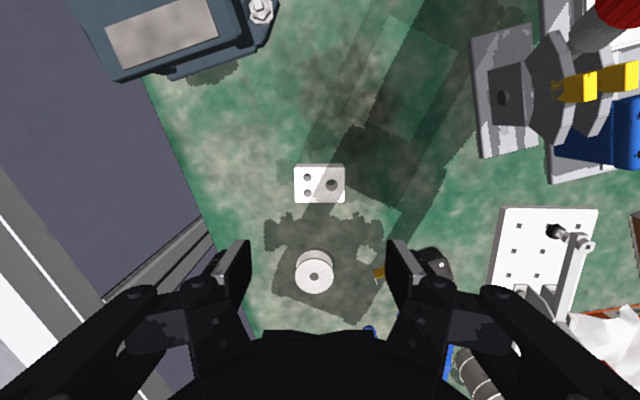

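Call:
jog_arm:
  commands:
    - [[0.3, -1.8, 40, 0, 0, 0], [0, 0, 45, 0, 0, 0], [0, 0, 40, 0, 0, 0], [0, 0, 25, 0, 0, 0], [0, 0, 10, 0, 0, 0], [0, 0, 6.5, 0, 0, 0], [0, 0, 0, 0, 0, 0], [0, 0, 0, 0, 0, 0]]

```text
time_s: 24.75
ee_pos: [0.5645, -0.3905, 0.0149]
orientation: [[0.299, 0.954, 0.004], [0.954, -0.299, -0.003], [-0.002, 0.005, -1.0]]
force: [-0.2, -0.2, 1.5]
gripper_width: 0.068
```

Run:
```python
from h import *
st(); look("wrist","w19",(160,100,480,340),2); go([.5637,-.3899,.0145],Rt(-17.4))
```

```text
t 24.75 p [ 564.5 -390.5   14.9] yaw -17.38 z [ 0.004 -0.003 -1.   ] F [-0.2 -0.2  1.5] w 68.0
turn [0.26 0.09 0.01] then shift(new axes) [ 0.3 -0.9  0.4] | dist 1.1 shift(old) [ 0.3 -1.   0.4]
```

View pics/w19.png

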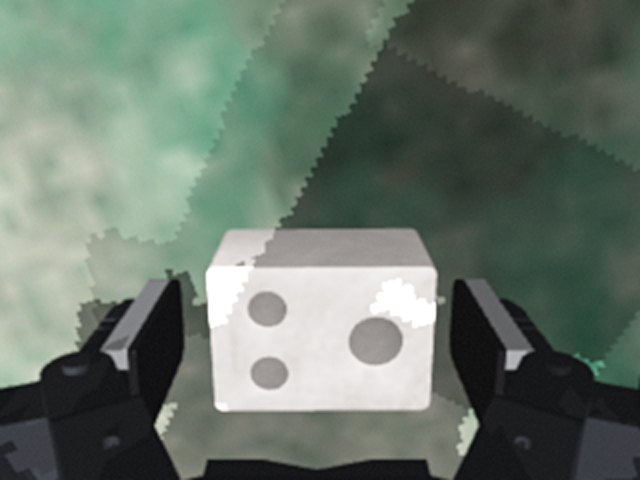

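Call:
jog_arm:
  commands:
    - [[0.3, -1.8, 0, 0, 0, 0], [0, 0, 0, 0, 0, 0], [0, 0, 0, 0, 0, 0]]

```text
time_s: 25.1
ee_pos: [0.5616, -0.3886, 0.013]
orientation: [[0.299, 0.954, 0.001], [0.954, -0.299, -0.001], [-0.0, 0.001, -1.0]]
force: [-0.1, 0.5, -0.3]
gripper_width: 0.0683
```

Call:
jog_arm:
  commands:
    - [[0, 0, 0, 0, 0, 0], [0, 0, 0, 0, 0, 0], [0, 0, 0, 0, 0, 0], [0, 0, 0, 0, 0, 0], [0, 0, 0, 0, 0, 0]]
  fingers: 40

```text
time_s: 25.6
ee_pos: [0.5618, -0.3888, 0.0128]
orientation: [[0.299, 0.954, 0.001], [0.954, -0.299, -0.001], [-0.0, 0.002, -1.0]]
force: [0.8, 0.1, 2.2]
gripper_width: 0.0494
```

Call:
jog_arm:
  commands:
    - [[0, 0, -20, 0, 0, 0], [0, 0, -45, 0, 0, 0], [0, 0, -50, 0, 0, 0], [0, 0, -50, 0, 0, -7.5], [0, 0, -50, 0, 0, -7.4], [0, 0, 0, 0, 0, 0], [0, 0, 0, 0, 0, 0]]

```text
time_s: 26.3
ee_pos: [0.5617, -0.3889, 0.2291]
orientation: [[0.044, 0.999, 0.003], [0.999, -0.044, -0.002], [-0.002, 0.003, -1.0]]
force: [-0.2, 1.1, -2.6]
gripper_width: 0.0492
```

Run:
```python
from h import *
st(); go([.470,-.0911,.08],Rt(-2.5))
```

```text
t 26.3 p [ 561.7 -388.9  229.1] yaw -2.54 z [ 0.003 -0.002 -1.   ] F [-0.2  1.1 -2.6] w 49.2
turn [ 0.18  0.12 -0.04] then shift(new axes) [ 293.5 -104.6  149.1] | dist 345.4 shift(old) [ 293.7 -105.3  148.2]
```

Call:
jog_arm:
  commands:
    - [[42, -15, 0, 0, 0, 0], [42, -15, 0, 0, 0, 0], [42, -15, 0, 0, 0, 0], [42, -15, 0, 0, 0, 0], [42, -15, 0, 0, 0, 0], [42, -15, 0, 0, 0, 0], [41.7, -15, 0, 0, 0, 0], [0, 0, 30, 0, 0, 0]]

```text
time_s: 27.1
ee_pos: [0.4684, -0.0862, 0.1975]
orientation: [[0.039, 0.999, 0.002], [0.999, -0.039, 0.001], [0.001, 0.002, -1.0]]
force: [1.2, -0.5, -0.7]
gripper_width: 0.049
```

Call:
jog_arm:
  commands:
    - [[0, 0, 45, 0, 0, 0], [0, 0, 45, 0, 0, 0], [0, 0, 25, 0, 0, 0], [0, 0, 5, 0, 0, 0], [0, 0, 0, 0, 0, 0], [0, 0, 0, 0, 0, 0], [0, 0, 0, 0, 0, 0]]

```text
time_s: 27.8
ee_pos: [0.4707, -0.0911, 0.0789]
orientation: [[0.044, 0.999, 0.004], [0.999, -0.044, -0.001], [-0.001, 0.004, -1.0]]
force: [0.8, 0.4, -0.7]
gripper_width: 0.0491
```

Run:
```python
from h import *
st(); go([.470,-.0911,.0355],Rt(-2.5)); look("wrist","w20",(160,100,480,340),2)
```

```text
t 27.8 p [470.7 -91.1  78.9] yaw -2.51 z [ 0.004 -0.001 -1.   ] F [ 0.8  0.4 -0.7] w 49.1
turn [ 0.23  0.07 -0.01] then shift(new axes) [-0.1 -0.7 43.4] | dist 43.4 shift(old) [-0.  -0.9 43.4]
```

View pics/w20.png

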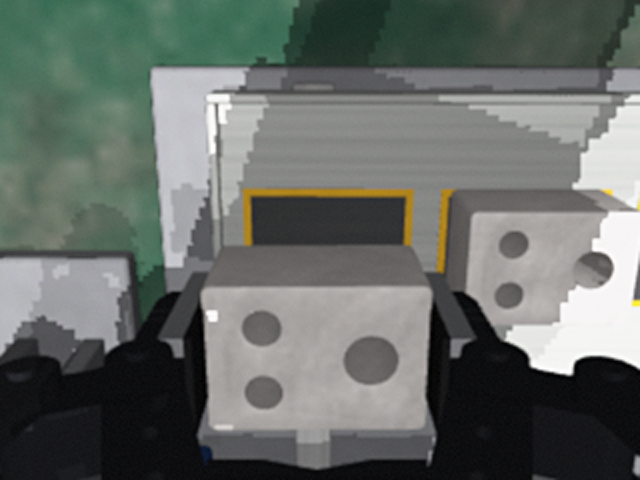

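Call:
jog_arm:
  commands:
    - [[0, -1.5, 20, 0, 0, 0], [0, 0, 16, 0, 0, 0], [0, 0, 7.5, 0, 0, 0], [0, 0, 0, 0, 0, 0], [0, 0, 0, 0, 0, 0], [0, 0, 0, 0, 0, 0]]

```text
time_s: 28.45
ee_pos: [0.4687, -0.0907, 0.0347]
orientation: [[0.044, 0.999, 0.003], [0.999, -0.044, -0.001], [-0.001, 0.003, -1.0]]
force: [0.4, 0.2, 1.6]
gripper_width: 0.0492
```

Call:
jog_arm:
  commands:
    - [[0, 0, 0, 0, 0, 0], [0, 0, 0, 0, 0, 0], [0, 0, 0, 0, 0, 0], [0, 0, -10, 0, 0, 0], [0, 0, -20, 0, 0, 0], [0, 0, -40, 0, 0, 0], [0, 0, -50, 0, 0, 0], [0, 0, -50, 0, 0, 0]]
  fingers: 55

```text
time_s: 29.25
ee_pos: [0.4671, -0.0906, 0.2059]
orientation: [[0.044, 0.999, 0.0], [0.999, -0.044, -0.001], [-0.001, 0.0, -1.0]]
force: [0.8, -0.3, -0.5]
gripper_width: 0.0552
```

Run:
```python
from h import *
st(); go([.50,.06,.25],Rt(-2.5))
```

```text
t 29.25 p [467.1 -90.6 205.9] yaw -2.51 z [ 0.    -0.001 -1.   ] F [ 0.8 -0.3 -0.5] w 55.2
turn [ 0.03  0.04 -0.01] then shift(new axes) [151.9  26.3 -44.1] | dist 160.3 shift(old) [151.8  26.3 -44.2]
```

Call:
jog_arm:
  commands:
    - [[38, 7, -11, 0, 0, 0], [38, 7, -11, 0, 0, 0], [38, 6, -11, 0, 0, 0], [38, 6, -11, 0, 0, 0], [0, 0, 0, 0, 0, 0], [0, 0, 0, 0, 0, 0], [0, 0, 0, 0, 0, 0], [0, 0, 0, 0, 0, 0]]
  fingers: 70

```text
time_s: 30.05
ee_pos: [0.4998, 0.0591, 0.2473]
orientation: [[0.045, 0.999, -0.001], [0.999, -0.045, -0.0], [-0.0, -0.0, -1.0]]
force: [0.2, -0.2, -0.4]
gripper_width: 0.0703
```

Run:
```python
from h import *
st(); look("wrist","w21"); save("w21","w21a",(180,110,380,250),4)
px=np.load("pics/w21.npz")["px"]
for s in ((540,125),(480,125)):
  pass
```

```text
t 30.05 p [499.8  59.1 247.3] yaw -2.61 z [-0.001 -0.    -1.   ] F [ 0.2 -0.2 -0.4] w 70.3
```

View pics/w21.png

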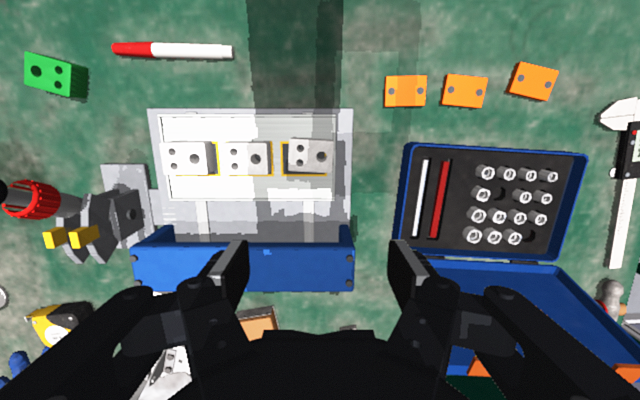

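View pics/w21a.png

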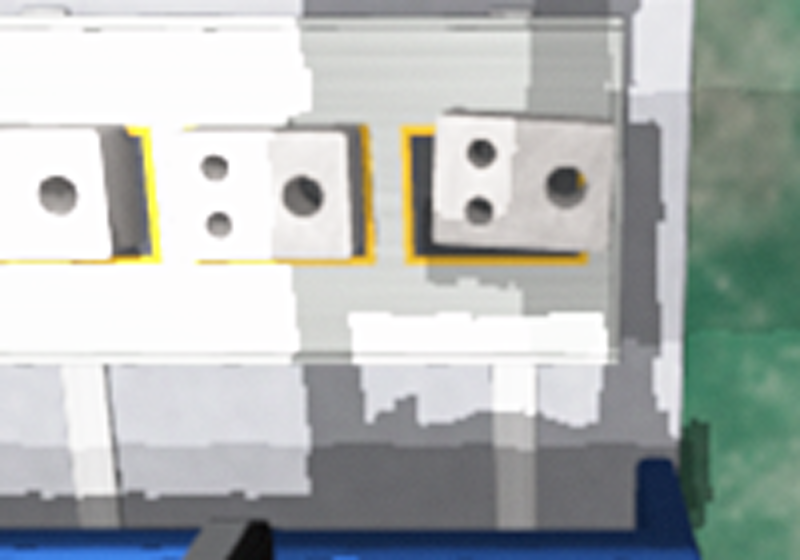

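Run:
```python
from h import *
print("C");quad("w21",[(437,114),(615,122),(606,250),(432,246)],(180,110),4,.048)
print("B");quad("w21",[(182,131),(344,131),(352,258),(195,258)],(180,110),4,.048)
print("padC");quad("w21",[(404,127),(404+170,127),(586,263),(406,263)],(180,110),4,.022)
save("w21","w21b",(140,110,300,210),5)
save("w21","w21c",(370,50,570,120),4)
for s in ((406,91),(465,91),(534,82)): rect("w21",s,.010,"o")
```

```text
C
c [0.473  0.0517] sides [0.0491 0.0358 0.0494 0.0368] ang [ 84.9  -5.8 -93.9 173.7]
B
c [ 0.473 -0.02 ] sides [0.0448 0.0356 0.0447 0.0356] ang [ 87.5  -1.6 -92.5 178.6]
padC
c [0.4785 0.0413] sides [0.0506 0.0413 0.0553 0.0411] ang [ 87.5   2.9 -92.5 176.4]
w21 (406, 91) c 405.8 165.3 size 47.8 33.9 yaw -0.9
w21 (465, 91) c 409.2 234.7 size 47.5 33.6 yaw -8.1
w21 (534, 82) c 402.1 314.4 size 47.8 33.7 yaw -15.2
```

View pics/w21b.png

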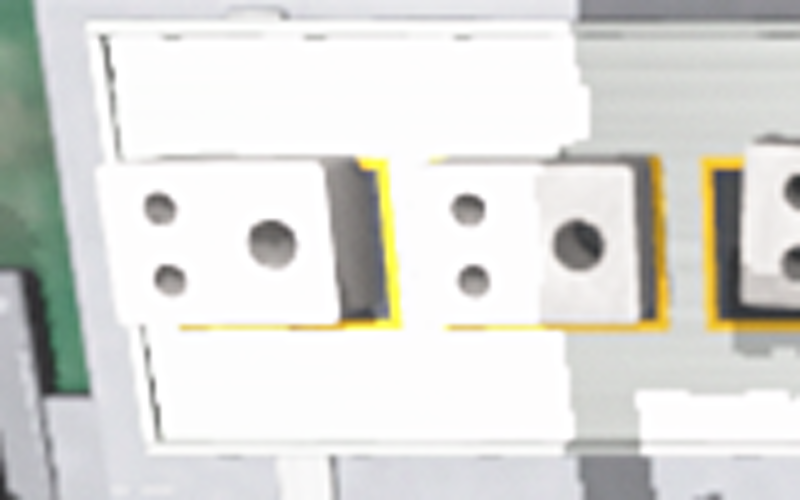

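View pics/w21c.png

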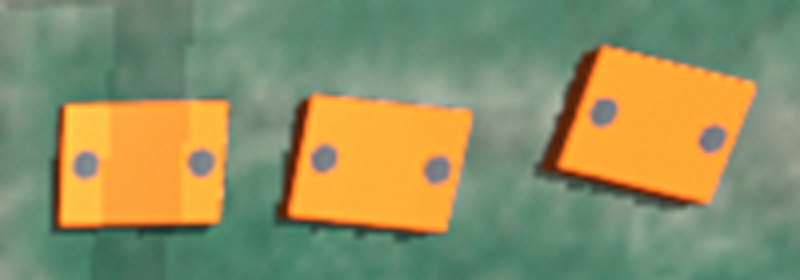

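Run:
```python
from h import *
st(); go([.473,.0517,.12],Rt(-5))
```

```text
t 30.1 p [499.8  59.2 247.3] yaw -2.61 z [-0. -0. -1.] F [-0.6  0.1 -0.3] w 69.9
turn [-0.02  0.02  2.39] then shift(new axes) [ -9.8 -26.1 127.3] | dist 130.3 shift(old) [ -8.6 -26.4 127.3]
```

Call:
jog_arm:
  commands:
    - [[-8.6, -26.4, 20, 0, 0, 2.4], [0, 0, 45, 0, 0, 0], [0, 0, 40, 0, 0, 0], [0, 0, 22, 0, 0, 0], [0, 0, 0, 0, 0, 0], [0, 0, 0, 0, 0, 0], [0, 0, 0, 0, 0, 0], [0, 0, 0, 0, 0, 0]]
  fingers: 55

```text
time_s: 30.9
ee_pos: [0.4753, 0.0526, 0.1227]
orientation: [[0.086, 0.996, 0.005], [0.996, -0.086, -0.0], [0.0, 0.005, -1.0]]
force: [-0.3, -0.0, -0.0]
gripper_width: 0.055
```

Run:
```python
from h import *
st(); look("wrist","w22",(160,100,480,340),2)
```

```text
t 30.9 p [475.3  52.6 122.7] yaw -4.92 z [ 0.005 -0.    -1.   ] F [-0.3 -0.  -0. ] w 55.0
```

View pics/w22.png

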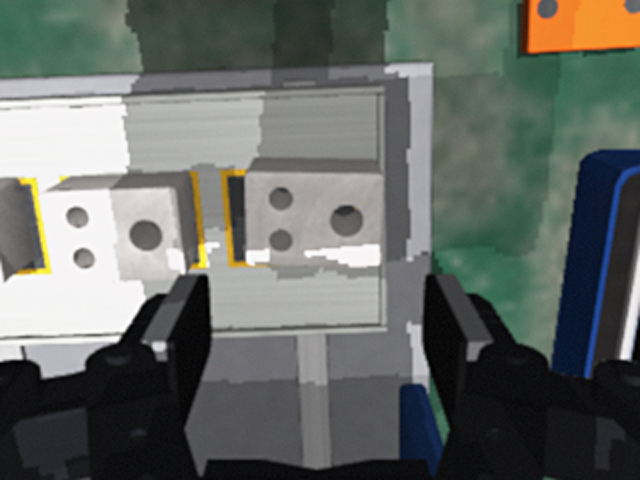

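Run:
```python
from h import *
quad("w22",[(246,172),(383,174),(380,266),(245,263)],(160,100),2,.048)
quad("w22",[(49,190),(176,185),(187,276),(75,279)],(160,100),2,.048)
quad("w22",[(222,171),(384,171),(384,266),(229,266)],(160,100),2,.022)
```

```text
c [0.4726 0.0514] sides [0.0489 0.0353 0.0503 0.0348] ang [ 84.3  -4.9 -96.2 172.7]
c [ 0.4729 -0.0193] sides [0.0459 0.0353 0.0422 0.0351] ang [  87.5   -1.9  -93.2 -175.9]
c [0.4808 0.0471] sides [0.0651 0.041  0.0652 0.041 ] ang [ 85.2  -3.1 -94.8 176.8]
```

Run:
```python
from h import *
st(); go([.4726,.0514,.065],Rt(-5.3))
```

```text
t 30.95 p [475.   52.7 122.5] yaw -4.91 z [ 0.004 -0.    -1.   ] F [0.  0.4 0.7] w 54.8
turn [ 0.25 -0.01  0.39] then shift(new axes) [-1.5 -2.3 57.5] | dist 57.6 shift(old) [-1.5 -2.6 57.5]
```

Call:
jog_arm:
  commands:
    - [[-1.5, -2.4, 15, 0.2, 0, 0.4], [0, 0, 20, 0, 0, 0], [0, 0, 15, 0, 0, 0], [0, 0, 7, 0, 0, 0], [0, 0, 0, 0, 0, 0], [0, 0, 0, 0, 0, 0], [0, 0, 0, 0, 0, 0]]

```text
time_s: 31.65
ee_pos: [0.472, 0.0516, 0.0649]
orientation: [[0.092, 0.996, -0.0], [0.996, -0.092, 0.0], [0.0, -0.0, -1.0]]
force: [0.1, 0.1, 0.3]
gripper_width: 0.0551
```

Run:
```python
from h import *
st(); go([.4726,.0514,.047],Rt(-5.3)); look("wrist","w23",(160,100,480,340),2)
```

```text
t 31.65 p [472.   51.6  64.9] yaw -5.3 z [-0.  0. -1.] F [0.1 0.1 0.3] w 55.1
turn [-0.03 -0.    0.  ] then shift(new axes) [-0.1  0.6 17.9] | dist 17.9 shift(old) [-0.1  0.6 17.9]
```

View pics/w23.png

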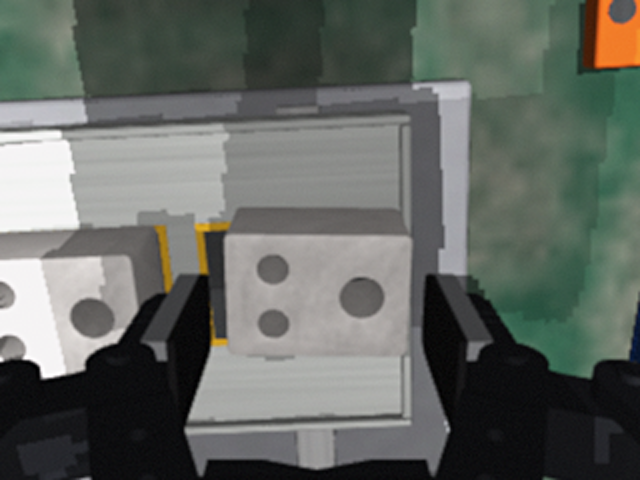

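Call:
jog_arm:
  commands:
    - [[0, 0.5, 10, 0, 0, 0], [0, 0, 8, 0, 0, 0], [0, 0, 0, 0, 0, 0], [0, 0, 0, 0, 0, 0]]

```text
time_s: 32.1
ee_pos: [0.4708, 0.0516, 0.0451]
orientation: [[0.092, 0.996, -0.004], [0.996, -0.092, 0.0], [0.0, -0.004, -1.0]]
force: [0.1, -0.4, -0.7]
gripper_width: 0.0551
```

Call:
jog_arm:
  commands:
    - [[0, 0, 0, 0, 0, 0], [0, 0, 0, 0, 0, 0], [0, 0, 0, 0, 0, 0], [0, 0, 0, 0, 0, 0]]
  fingers: 40

```text
time_s: 32.5
ee_pos: [0.4716, 0.0515, 0.0459]
orientation: [[0.092, 0.996, -0.002], [0.996, -0.092, 0.0], [0.0, -0.002, -1.0]]
force: [-0.9, -0.2, -0.1]
gripper_width: 0.0484
```

Run:
```python
from h import *
st(); go([.4755,.0465,.050],Rt(-2.5))
```

```text
t 32.5 p [471.6  51.5  45.9] yaw -5.31 z [-0.002  0.    -1.   ] F [-0.9 -0.2 -0.1] w 48.4
turn [-0.14 -0.   -2.81] then shift(new axes) [-4.9  4.1 -4.1] | dist 7.6 shift(old) [-4.7  4.3 -4.1]
```

Call:
jog_arm:
  commands:
    - [[0, 0, -4, 0, 0, 0], [0, 0, 0, 0, 0, -2.8], [-4.8, 3.5, 0, 0, 0, 0], [0, 0, 0, 0, 0, 0], [0, 0, 0, 0, 0, 0], [0, 0, 3.5, 0, 0, 0], [0, 0, 0, 0, 0, 0], [0, 0, 0, 0, 0, 0]]

```text
time_s: 33.3
ee_pos: [0.4744, 0.0467, 0.046]
orientation: [[0.044, 0.999, -0.003], [0.999, -0.044, 0.0], [0.0, -0.003, -1.0]]
force: [0.2, 0.4, -2.0]
gripper_width: 0.0484
```

Run:
```python
from h import *
st(); go([.4755,.0465,.046],Rt(-2.5)); look("wrist","w24",(160,100,480,340),2)
```

```text
t 33.3 p [474.4  46.7  46. ] yaw -2.51 z [-0.003  0.    -1.   ] F [ 0.2  0.4 -2. ] w 48.4
turn [-0.2  -0.01 -0.01] then shift(new axes) [-0.1  1.1  0. ] | dist 1.1 shift(old) [-0.1  1.1  0. ]
```

View pics/w24.png

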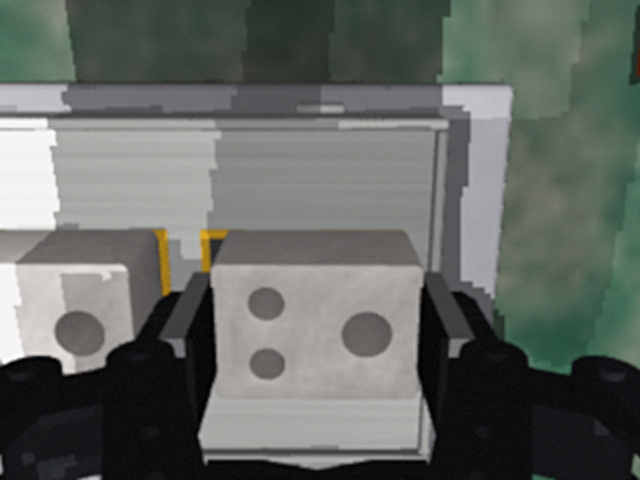

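Call:
jog_arm:
  commands:
    - [[0, 0, 0.5, 0, 0, 0], [0, 0, 0, 0, 0, 0], [0, 0, 0, 0, 0, 0]]
  fingers: 52.5

```text
time_s: 33.65
ee_pos: [0.4749, 0.0466, 0.0459]
orientation: [[0.044, 0.999, -0.002], [0.999, -0.044, 0.0], [0.0, -0.002, -1.0]]
force: [-0.1, -0.2, -0.7]
gripper_width: 0.0525
```

Call:
jog_arm:
  commands:
    - [[0, 0, -10, 0, 0, 0], [0, 0, -20, 0, 0, 0], [0, 0, -40, 0, 0, 0], [0, 0, -45, 0, 0, 0], [0, 0, -45, 0, 0, 0], [0, 0, 0, 0, 0, 0], [0, 0, 0, 0, 0, 0], [0, 0, 0, 0, 0, 0]]

```text
time_s: 34.45
ee_pos: [0.4741, 0.0467, 0.2049]
orientation: [[0.044, 0.999, -0.005], [0.999, -0.044, 0.0], [0.0, -0.005, -1.0]]
force: [-0.2, -0.7, -0.2]
gripper_width: 0.0525
```

Run:
```python
from h import *
st(); look("wrist","w25"); save("w25","w25a",(120,100,360,240),3.3)
```

```text
t 34.45 p [474.1  46.7 204.9] yaw -2.51 z [-0.005  0.    -1.   ] F [-0.2 -0.7 -0.2] w 52.5
```

View pics/w25a.png

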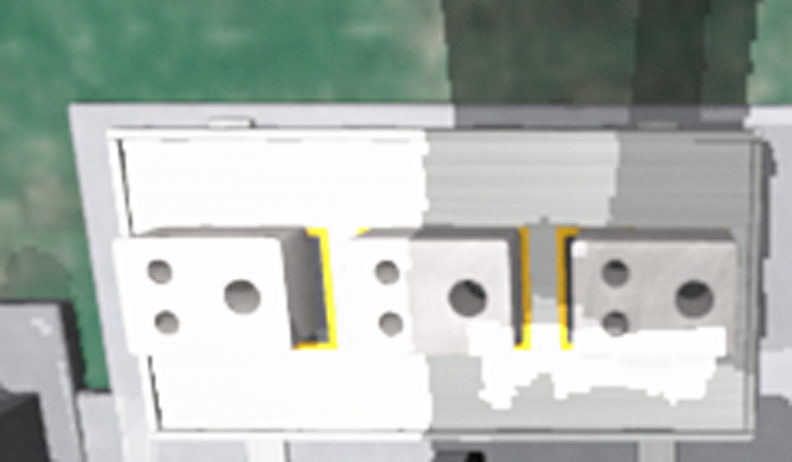

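Run:
```python
from h import *
s=3.3;off=(120,100)
cA=quad("w25",[(113,238),(280,238),(294,354),(130,354)],off,s,.048)
f=lambda u,v: unp("w25",(off[0]+u/s,off[1]+v/s),.048)[:2]
hA=[f(242,297),f(160,271),f(167,323)];hB=[f(468,297),f(387,271),f(391,323)];hC=[f(694,298),f(615,272),f(615,323)]
for n,h in (("B",hB),("C",hC)):
    d=np.array(h)-np.array(hA); print(n,cA+d.mean(0),d.round(4).tolist())
for h in (hA,hB,hC): 
    d=h[1]-h[2]; print(np.degrees(np.arctan2(d[1],d[0])))
print(X[:2]*0, "pads", [.4718,-.0871],[.4742,-.0226],[.4772,.0426])
```

```text
c [ 0.4698 -0.0906] sides [0.0501 0.0363 0.0508 0.0363] ang [ 87.6  -1.4 -92.4 177.4]
B [ 0.47271628 -0.02187701] [[0.0029, 0.0688], [0.0029, 0.0686], [0.0029, 0.0687]]
C [0.47584251 0.04687222] [[0.0062, 0.1375], [0.0062, 0.1375], [0.0058, 0.1374]]
177.42735506997687
177.72260326562264
176.95327568231858
[ 0. -0.] pads [0.4718, -0.0871] [0.4742, -0.0226] [0.4772, 0.0426]
```

Run:
```python
from h import *
st(); go([.4058,.165,.12],Rt(-2.0))
```

```text
t 34.5 p [473.8  46.7 204.2] yaw -2.5 z [-0.006  0.001 -1.   ] F [-0.9  0.4  0.3] w 52.6
turn [-0.36 -0.02 -0.5 ] then shift(new axes) [115.8 -72.1  84.2] | dist 160.3 shift(old) [115.2 -72.6  84.7]
```

Call:
jog_arm:
  commands:
    - [[29, -18, 0, 0, 0, 0], [29, -18, 21, 0, 0, 0], [29, -18, 21, 0, 0, 0], [29, -18, 21, 0, 0, -0.5], [0, 0, 21, 0, 0, 0], [0, 0, 0, 0, 0, 0], [0, 0, 0, 0, 0, 0], [0, 0, 0, 0, 0, 0]]
  fingers: 68

```text
time_s: 35.3
ee_pos: [0.409, 0.1653, 0.1226]
orientation: [[0.036, 0.999, -0.002], [0.999, -0.036, 0.0], [0.0, -0.002, -1.0]]
force: [1.6, -0.4, 0.9]
gripper_width: 0.0683
```

Run:
```python
from h import *
st(); look("wrist","w26",(160,100,480,340),2); print(proj("w26",(.4058,.165,.01)))
rect("w26",proj("w26",(.4058,.165,.01)),.01,"o")
```

```text
t 35.3 p [409.  165.3 122.6] yaw -2.06 z [-0.002  0.    -1.   ] F [ 1.6 -0.4  0.9] w 68.3
[318.08706775 196.09133243]
none at [318.08706775 196.09133243]
```

View pics/w26.png

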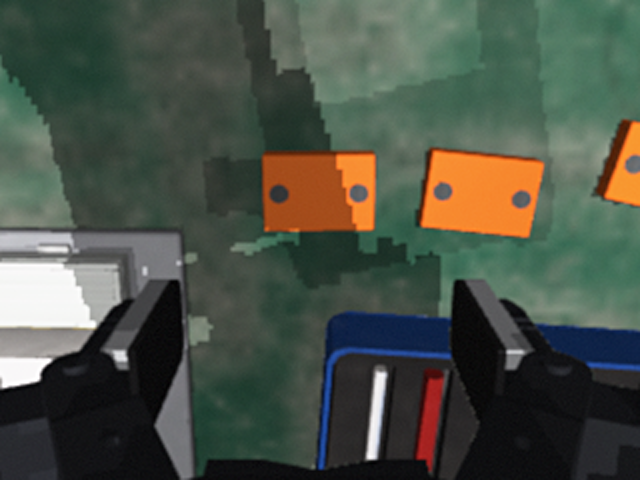

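Run:
```python
from h import *
quad("w26",[(263,153),(376,152),(376,231),(263,232)],(160,100),2,.01)
quad("w26",[(430,149),(543,159),(530,238),(422,227)],(160,100),2,.01)
for z in (0,.03,.05): print(unp("w26",(160+200,100+156),z))
st(); go([.4058,.165,.013],Rt(-2.0))
```

```text
c [0.4058 0.1664] sides [0.0474 0.0349 0.0492 0.0349] ang [ 88.5  -0.4 -91.4 176.6]
c [0.4091 0.2352] sides [0.0479 0.0352 0.0476 0.0344] ang [ 82.9  -5.3 -98.1 175.2]
[0.46815653 0.20232898 0.        ]
[0.45310203 0.19817223 0.03      ]
[0.44306569 0.19540106 0.05      ]
t 35.35 p [409.3 165.3 123. ] yaw -2.07 z [-0.001  0.001 -1.   ] F [-0.4 -0.6  0.3] w 68.1
turn [-0.05 -0.03 -0.07] then shift(new axes) [ -0.4  -3.5 110. ] | dist 110.0 shift(old) [ -0.5  -3.4 110. ]
```

Call:
jog_arm:
  commands:
    - [[0.6, -3.4, 40, 0, 0, 0], [0, 0, 40, 0, 0, 0], [0, 0, 20, 0, 0, 0], [0, 0, 6, 0, 0, 0], [0, 0, 0, 0, 0, 0], [0, 0, 0, 0, 0, 0], [0, 0, 0, 0, 0, 0]]

```text
time_s: 36.05
ee_pos: [0.4063, 0.1666, 0.0176]
orientation: [[0.035, 0.999, 0.001], [0.999, -0.035, 0.001], [0.001, 0.001, -1.0]]
force: [0.3, 1.2, 0.1]
gripper_width: 0.0681
```

Run:
```python
from h import *
st(); look("wrist","w27",(160,100,480,340),2);go([.4058,.166,.0125],Rt(-2.0))
```

```text
t 36.05 p [406.3 166.6  17.6] yaw -2.01 z [ 0.001  0.001 -1.   ] F [0.3 1.2 0.1] w 68.1
turn [ 0.04 -0.06 -0.01] then shift(new axes) [-0.7 -0.2  5. ] | dist 5.0 shift(old) [-0.7 -0.2  5. ]
```

View pics/w27.png

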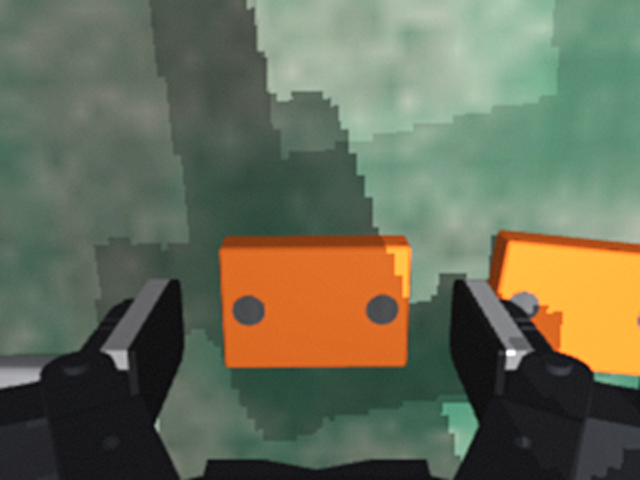

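Call:
jog_arm:
  commands:
    - [[-0.7, 0, 0, 0, 0, 0], [0, 0, 0, 0, 0, 0], [0, 0, 0, 0, 0, 0], [0, 0, 3, 0, 0, 0], [0, 0, 2, 0, 0, 0], [0, 0, 0, 0, 0, 0], [0, 0, 0, 0, 0, 0]]
  fingers: 55

```text
time_s: 36.8
ee_pos: [0.4041, 0.1657, 0.0108]
orientation: [[0.035, 0.999, -0.003], [0.999, -0.035, 0.0], [0.0, -0.003, -1.0]]
force: [-0.1, 0.4, 0.7]
gripper_width: 0.0552
```

Run:
```python
from h import *
st(); look("wrist","w28",(160,100,480,340),2);go([.4058,.166,.0125],Rt(-2.0))
```

```text
t 36.8 p [404.1 165.7  10.8] yaw -2.0 z [-0.003  0.    -1.   ] F [-0.1  0.4  0.7] w 55.2
turn [-0.18 -0.01 -0.  ] then shift(new axes) [ 0.4  1.5 -1.7] | dist 2.3 shift(old) [ 0.4  1.5 -1.7]
```

View pics/w28.png

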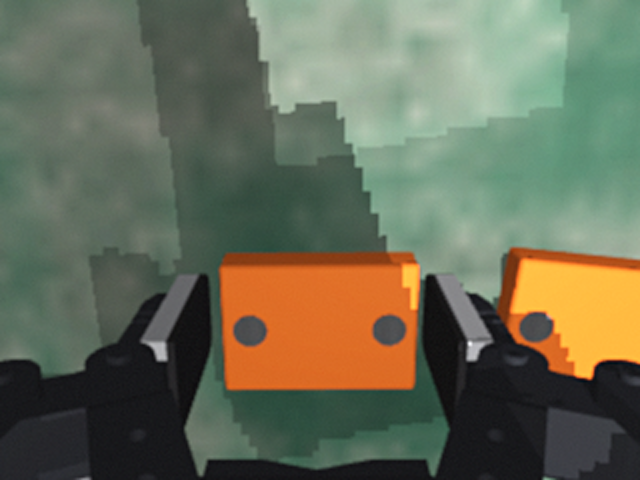

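Call:
jog_arm:
  commands:
    - [[0.3, 1, -0.5, 0, 0, 0], [0, 0, 0, 0, 0, 0], [0, 0, 0, 0, 0, 0]]

```text
time_s: 37.15
ee_pos: [0.4055, 0.166, 0.0116]
orientation: [[0.035, 0.999, -0.003], [0.999, -0.035, 0.0], [0.0, -0.003, -1.0]]
force: [0.6, -0.5, -0.7]
gripper_width: 0.0551
```

Call:
jog_arm:
  commands:
    - [[0, 0, 0, 0, 0, 0], [0, 0, 0, 0, 0, 0], [0, 0, 0, 0, 0, 0], [0, 0, 0, 0, 0, 0]]
  fingers: 38

```text
time_s: 37.55
ee_pos: [0.4059, 0.1661, 0.012]
orientation: [[0.035, 0.999, -0.002], [0.999, -0.035, 0.0], [0.0, -0.002, -1.0]]
force: [-0.6, 0.1, 6.1]
gripper_width: 0.0461
```

Run:
```python
from h import *
st(); look("wrist","w29",(160,100,480,340),2); go([.4058,.166,.0125],Rt(-2.5))
```

```text
t 37.55 p [405.9 166.1  12. ] yaw -2.0 z [-0.002  0.    -1.   ] F [-0.6  0.1  6.1] w 46.1
turn [-0.11 -0.02  0.51] then shift(new axes) [-0.1 -0.  -0.5] | dist 0.5 shift(old) [-0.1 -0.1 -0.5]
```

View pics/w29.png

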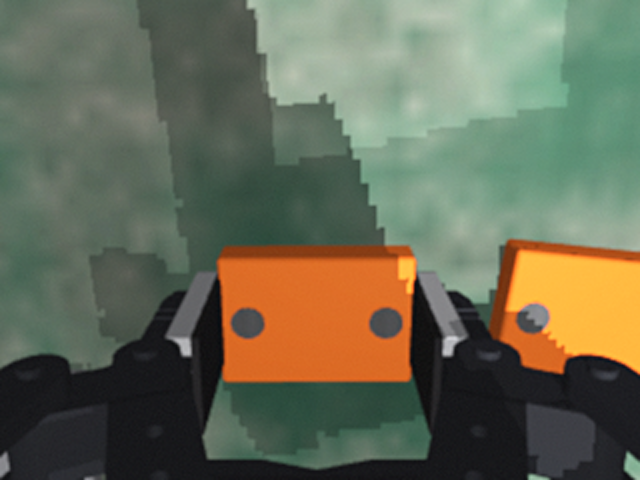

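Run:
```python
from h import *
quad("w29",[(220,259),(413,259),(410,381),(223,381)],(160,100),2,.01)
st(); go([.4758,.0469,.132],Rt(-2.5))
```

```text
c [0.4062 0.1658] sides [0.0461 0.0331 0.0475 0.0331] ang [ 88.1  -0.7 -91.9 176.9]
t 37.6 p [405.9 166.1  12. ] yaw -1.99 z [-0.002  0.    -1.   ] F [-0.8 -0.6  5. ] w 46.3
turn [-0.11 -0.02  0.51] then shift(new axes) [-116.    75.1 -120. ] | dist 183.0 shift(old) [-116.6   73.8 -120.2]
```

Call:
jog_arm:
  commands:
    - [[0, 0, -20, 0, 0, 0], [0, 0, -50, 0, 0, 0.5], [0, 0, -50, 0, 0, 0], [-38.7, 25, 0, 0, 0, 0], [-38.7, 25, 0, 0, 0, 0], [-38.6, 24.6, 0, 0, 0, 0], [0, 0, 20, 0, 0, 0], [0, 0, 15, 0, 0, 0]]

```text
time_s: 38.4
ee_pos: [0.4755, 0.0452, 0.0955]
orientation: [[0.047, 0.999, -0.003], [0.999, -0.047, 0.0], [0.0, -0.003, -1.0]]
force: [-0.3, 0.7, -1.0]
gripper_width: 0.0463
```

Call:
jog_arm:
  commands:
    - [[0, 0, 3, 0, 0, 0], [0, 0, 0, 0, 0, 0], [0, 0, 0, 0, 0, 0], [0, 0, 0, 0, 0, 0]]

```text
time_s: 38.8
ee_pos: [0.4757, 0.0471, 0.0941]
orientation: [[0.043, 0.999, -0.001], [0.999, -0.043, 0.0], [0.0, -0.001, -1.0]]
force: [-0.3, 0.8, -1.1]
gripper_width: 0.0461
```

Run:
```python
from h import *
st(); look("wrist","w30",(160,100,480,340),2); go([.4755,.0469,.0605],Rt(-2.5))
```

```text
t 38.8 p [475.7  47.1  94.1] yaw -2.46 z [-0.001  0.    -1.   ] F [-0.3  0.8 -1.1] w 46.1
turn [-0.06 -0.    0.04] then shift(new axes) [-0.2 -0.2 33.6] | dist 33.6 shift(old) [-0.2 -0.2 33.6]
```

View pics/w30.png

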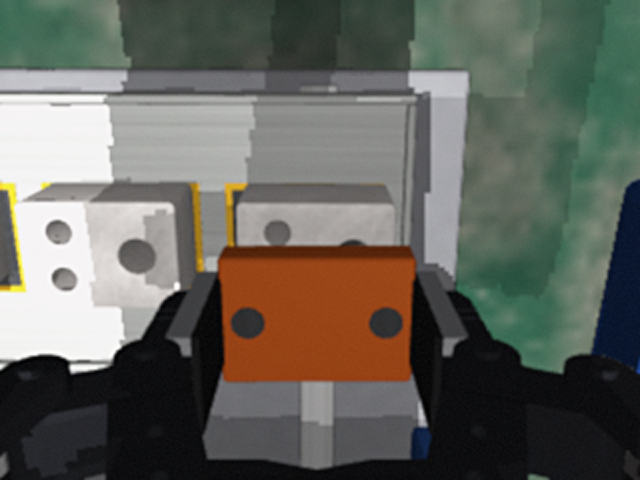

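Run:
```python
from h import *
f=lambda u,v: unp("w30",(160+u/2,100+v/2),.048)[:2]
a,b=f(238,204),f(394,204); print(a,b,(a+b)/2+.018*X[:2])
```

```text
[0.4577186  0.02313885] [0.45973254 0.07164315] [0.47670844 0.04660585]
```

Call:
jog_arm:
  commands:
    - [[-0.2, -0.2, 15, 0, 0, 0], [0, 0, 10, 0, 0, 0], [0, 0, 5, 0, 0, 0], [0, 0, 3.4, 0, 0, 0], [0, 0, 0, 0, 0, 0], [0, 0, 0, 0, 0, 0], [0, 0, 0, 0, 0, 0]]

```text
time_s: 39.55
ee_pos: [0.4749, 0.0466, 0.06]
orientation: [[0.044, 0.999, -0.002], [0.999, -0.044, 0.0], [0.0, -0.002, -1.0]]
force: [0.3, -0.3, -1.1]
gripper_width: 0.0463
```

Run:
```python
from h import *
st(); look("wrist","w31",(160,100,480,340),2); go([.4755,.0469,.0605],Rt(-2.5))
```

```text
t 39.55 p [474.9  46.6  60. ] yaw -2.5 z [-0.002  0.    -1.   ] F [ 0.3 -0.3 -1.1] w 46.3
turn [-0.13 -0.01 -0.  ] then shift(new axes) [ 0.3  0.6 -0.5] | dist 0.8 shift(old) [ 0.3  0.6 -0.5]
```

View pics/w31.png

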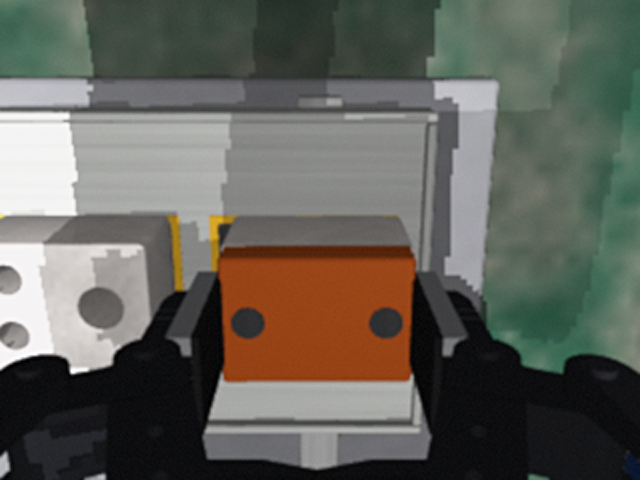

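Call:
jog_arm:
  commands:
    - [[0.2, 0.9, 0, 0, 0, 0], [0, 0, 0.8, 0, 0, 0], [0, 0, 0, 0, 0, 0], [0, 0, 0, 0, 0, 0]]

```text
time_s: 40.0
ee_pos: [0.4762, 0.0467, 0.06]
orientation: [[0.044, 0.999, -0.002], [0.999, -0.044, 0.0], [-0.0, -0.002, -1.0]]
force: [-1.0, -0.8, 5.9]
gripper_width: 0.0462
```

Call:
jog_arm:
  commands:
    - [[0, 0, 0, 0, 0, 0], [0, 0, 0, 0, 0, 0], [0, 0, 0, 0, 0, 0], [0, 0, -8, 0, 0, 0], [0, 0, -20, 0, 0, 0], [0, 0, -40, 0, 0, 0], [0, 0, -40, 0, 0, 0]]
  fingers: 52

```text
time_s: 40.7
ee_pos: [0.4751, 0.0468, 0.1679]
orientation: [[0.044, 0.999, -0.005], [0.999, -0.044, 0.0], [0.0, -0.005, -1.0]]
force: [-0.1, 0.6, -0.0]
gripper_width: 0.0521
```

Run:
```python
from h import *
st(); look("wrist","w32",(160,100,480,340),2); go([.4091,.2345,.2],Rt(-7.9))
```

```text
t 40.7 p [475.1  46.8 167.9] yaw -2.5 z [-0.005  0.    -1.   ] F [-0.1  0.6 -0. ] w 52.1
turn [ 0.56 -0.01  5.42] then shift(new axes) [176.4 -96.6 -24.2] | dist 202.5 shift(old) [184.7 -79.3 -25. ]
```

View pics/w32.png

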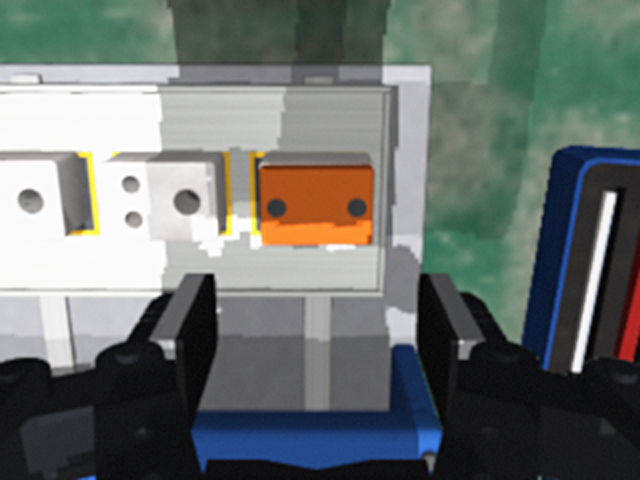

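Call:
jog_arm:
  commands:
    - [[37, -15.9, 0, 0, 0, 0], [37, -15.9, 0, 0, 0, 0], [37, -15.9, 0, 0, 0, 0], [37, -15.9, 0, 0, 0, 0], [36.7, -15.7, 0, 0.4, 0, 5.3], [0, 0, 45, 0, 0, 0], [0, 0, 0, 0, 0, 0], [0, 0, 0, 0, 0, 0]]
  fingers: 62

```text
time_s: 41.55
ee_pos: [0.4035, 0.2345, 0.1219]
orientation: [[0.135, 0.991, -0.012], [0.991, -0.135, -0.0], [-0.002, -0.012, -1.0]]
force: [1.0, 0.3, 1.3]
gripper_width: 0.0619
```

Run:
```python
from h import *
st(); look("wrist","w33",(160,100,480,340),2); go([.4091,.2350,.018],Rt(-7.8))
```

```text
t 41.55 p [403.5 234.5 121.9] yaw -7.78 z [-0.012 -0.    -1.   ] F [1.  0.3 1.3] w 61.9
turn [-0.52  0.01 -0.03] then shift(new axes) [  0.9   4.  105.1] | dist 105.2 shift(old) [  1.    5.  105.1]
```

View pics/w33.png

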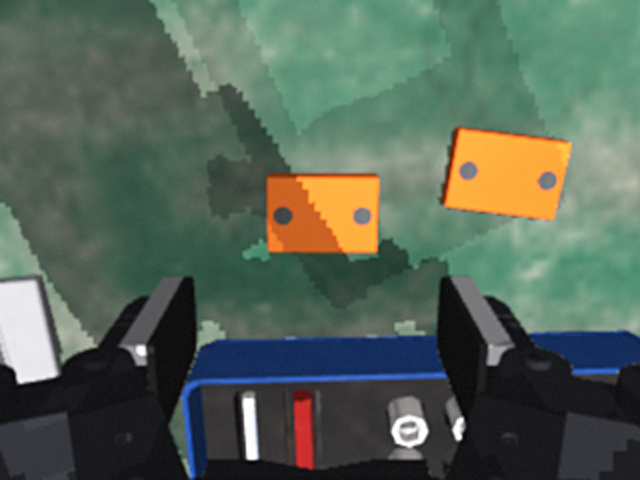

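Run:
```python
from h import *
quad("w33",[(267,174),(379,174),(379,253),(267,253)],(160,100),2,.01)
quad("w33",[(459,127),(571,142),(555,220),(445,205)],(160,100),2,.01)
st(); go([.4091,.2352,.018],Rt(-7.8))
```

```text
c [0.4088 0.2362] sides [0.0473 0.0354 0.049  0.0354] ang [ 82.3  -6.1 -97.7 171.1]
c [0.4019 0.3155] sides [0.0473 0.034  0.0482 0.0337] ang [  74.7  -13.  -105.7  165.6]
t 41.6 p [405.  234.6 123.1] yaw -7.83 z [-0.009  0.001 -1.   ] F [0.4 0.6 0.1] w 62.0
turn [-0.52  0.01 -0.03] then shift(new axes) [  1.1   4.  105.1] | dist 105.2 shift(old) [  1.2   5.  105.1]
```

Call:
jog_arm:
  commands:
    - [[1.7, 3, 40, 0, 0, 0], [0, 0, 40, 0, 0, 0], [0, 0, 20, 0, 0, 0], [0, 0, 3, 0, 0, 0], [0, 0, 0, 0, 0, 0], [0, 0, 0, 0, 0, 0], [0, 0, 0, 0, 0, 0]]
  fingers: 58

```text
time_s: 42.3
ee_pos: [0.4086, 0.2367, 0.0213]
orientation: [[0.136, 0.991, -0.006], [0.991, -0.136, 0.002], [0.002, -0.006, -1.0]]
force: [-0.2, -0.2, 0.1]
gripper_width: 0.0581
```

Run:
```python
from h import *
st(); look("wrist","w34",(160,100,480,340),2); go([.4089,.2356,.012],Rt(-7.8))
```

```text
t 42.3 p [408.6 236.7  21.3] yaw -7.82 z [-0.006  0.002 -1.   ] F [-0.2 -0.2  0.1] w 58.1
turn [-0.37 -0.07 -0.01] then shift(new axes) [-0.9  0.8  9. ] | dist 9.1 shift(old) [-0.9  0.9  9. ]
```

View pics/w34.png

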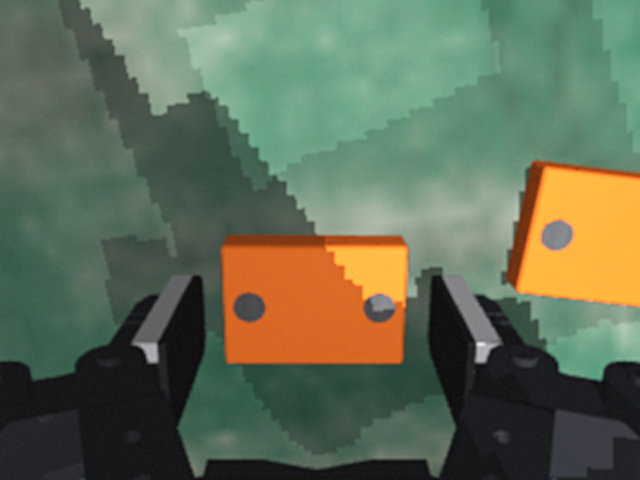

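Call:
jog_arm:
  commands:
    - [[-0.6, 0.5, 5, -0.3, 0, 0], [0, 0, 4, 0, 0, 0], [0, 0, 0, 0, 0, 0], [0, 0, 0, 0, 0, 0], [0, 0, 0, 0, 0, 0]]

```text
time_s: 42.85
ee_pos: [0.4069, 0.2355, 0.0102]
orientation: [[0.136, 0.991, -0.005], [0.991, -0.136, 0.0], [-0.001, -0.005, -1.0]]
force: [0.1, 0.1, -0.4]
gripper_width: 0.0581
```

Call:
jog_arm:
  commands:
    - [[0, 0, 0, 0, 0, 0], [0, 0, 0, 0, 0, 0], [0, 0, 0, 0, 0, 0], [0, 0, 0, 0, 0, 0]]
  fingers: 38

```text
time_s: 43.25
ee_pos: [0.408, 0.2361, 0.0118]
orientation: [[0.136, 0.991, -0.003], [0.991, -0.136, 0.001], [0.001, -0.003, -1.0]]
force: [-2.2, 1.0, 9.0]
gripper_width: 0.0465
```

Run:
```python
from h import *
st(); look("wrist","w35",(160,100,480,340),2)
```

```text
t 43.25 p [408.  236.1  11.8] yaw -7.8 z [-0.003  0.001 -1.   ] F [-2.2  1.   9. ] w 46.5
```

View pics/w35.png

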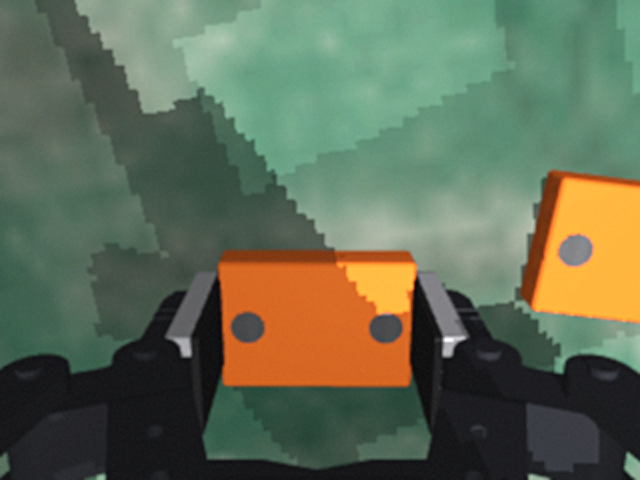

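Call:
jog_arm:
  commands:
    - [[0, 0, -20, 0, 0, 0], [0, 0, -50, 0, 0, 0], [0, 0, -50, 0, 0, -5.3], [0, 0, 0, 0, 0, 0], [0, 0, 0, 0, 0, 0]]

```text
time_s: 43.8
ee_pos: [0.4086, 0.2359, 0.1319]
orientation: [[0.044, 0.999, -0.001], [0.999, -0.044, 0.002], [0.001, -0.001, -1.0]]
force: [-0.9, -0.3, -1.7]
gripper_width: 0.0464
```

Run:
```python
from h import *
st(); go([.4715,-.0219,.1],Rt(-2.5))
```

```text
t 43.8 p [408.6 235.9 131.9] yaw -2.53 z [-0.001  0.002 -1.   ] F [-0.9 -0.3 -1.7] w 46.4
turn [-0.05 -0.08 -0.03] then shift(new axes) [-254.8   74.1   31.9] | dist 267.2 shift(old) [-254.8   74.2   31.4]
```

Call:
jog_arm:
  commands:
    - [[-42.5, 12.4, 0, 0, 0, 0], [-42.5, 12.4, 0, 0, 0, 0], [-42.5, 12.4, 0, 0, 0, 0], [-42.5, 12.4, 0, 0, 0, 0], [-42.5, 12.4, 0, 0, 0, 0], [-42.3, 12.2, 5, 0, 0, 0], [0, 0, 26, 0, 0, 0], [0, 0, 5, 0, 0, 0]]

```text
time_s: 44.6
ee_pos: [0.4663, -0.0228, 0.0896]
orientation: [[0.047, 0.999, -0.014], [0.999, -0.047, 0.003], [0.002, -0.014, -1.0]]
force: [-0.1, -0.3, -2.5]
gripper_width: 0.0467
```

Call:
jog_arm:
  commands:
    - [[0, 0, 0, 0, 0, 0], [0, 0, 0, 0, 0, 0], [0, 0, 0, 0, 0, 0]]

```text
time_s: 44.9
ee_pos: [0.4706, -0.0215, 0.0945]
orientation: [[0.042, 0.999, -0.004], [0.999, -0.042, 0.0], [-0.0, -0.004, -1.0]]
force: [0.4, -0.0, -0.5]
gripper_width: 0.0464
```

Run:
```python
from h import *
st(); look("wrist","w36",(160,100,480,340),2); go([.4715,-.0219,.0605],Rt(-2.5))
```

```text
t 44.9 p [470.6 -21.5  94.5] yaw -2.41 z [-0.004  0.    -1.   ] F [ 0.4 -0.  -0.5] w 46.4
turn [-0.18  0.02  0.1 ] then shift(new axes) [-0.3  0.7 34.2] | dist 34.2 shift(old) [-0.3  0.8 34.2]
```

View pics/w36.png

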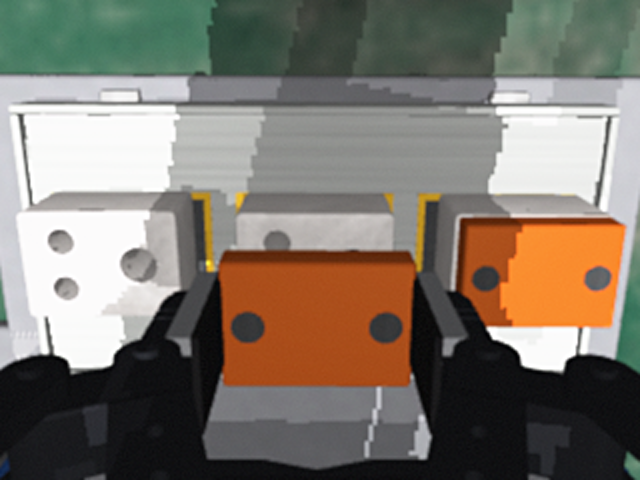

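Run:
```python
from h import *
f=lambda u,v: unp("w36",(160+u/2,100+v/2),.048)[:2]
a,b=f(238,213),f(391,213); print(a,b,(a+b)/2+.018*X[:2])
```

```text
[ 0.45547992 -0.04575388] [0.45742076 0.00212479] [ 0.47443321 -0.0225997 ]
```

Call:
jog_arm:
  commands:
    - [[-0.3, 0.3, 15, 0, 0, 0], [0, 0, 10, 0, 0, 0], [0, 0, 5, 0, 0, 0], [0, 0, 2.5, 0, 0, 0], [0, 0, 0, 0, 0, 0], [0, 0, 0, 0, 0, 0], [0, 0, 0, 0, 0, 0]]

```text
time_s: 45.65
ee_pos: [0.4709, -0.0228, 0.0619]
orientation: [[0.044, 0.999, -0.004], [0.999, -0.044, -0.0], [-0.0, -0.004, -1.0]]
force: [-0.2, -0.5, 0.1]
gripper_width: 0.0461
```

Run:
```python
from h import *
st(); look("wrist","w37",(160,100,480,340),2); go([.4715,-.0219,.0600],Rt(-2.5))
```

```text
t 45.65 p [470.9 -22.8  61.9] yaw -2.5 z [-0.004 -0.    -1.   ] F [-0.2 -0.5  0.1] w 46.1
turn [-0.21  0.01 -0.  ] then shift(new axes) [0.9 0.6 1.9] | dist 2.2 shift(old) [0.9 0.6 1.9]
```

View pics/w37.png

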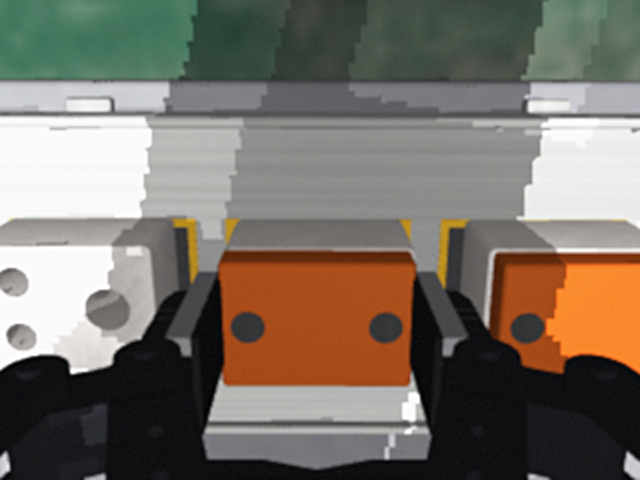

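Call:
jog_arm:
  commands:
    - [[0.6, 0.9, 0, 0, 0, 0], [0, 0, 1.8, 0, 0, 0], [0, 0, 0, 0, 0, 0], [0, 0, 0, 0, 0, 0]]

```text
time_s: 46.1
ee_pos: [0.4718, -0.0222, 0.0598]
orientation: [[0.044, 0.999, -0.004], [0.999, -0.044, 0.0], [-0.0, -0.004, -1.0]]
force: [0.9, 0.3, 0.2]
gripper_width: 0.0461
```

Run:
```python
from h import *
st(); look("wrist","w38",(160,100,480,340),2)
```

```text
t 46.1 p [471.8 -22.2  59.8] yaw -2.5 z [-0.004  0.    -1.   ] F [0.9 0.3 0.2] w 46.1
```

View pics/w38.png

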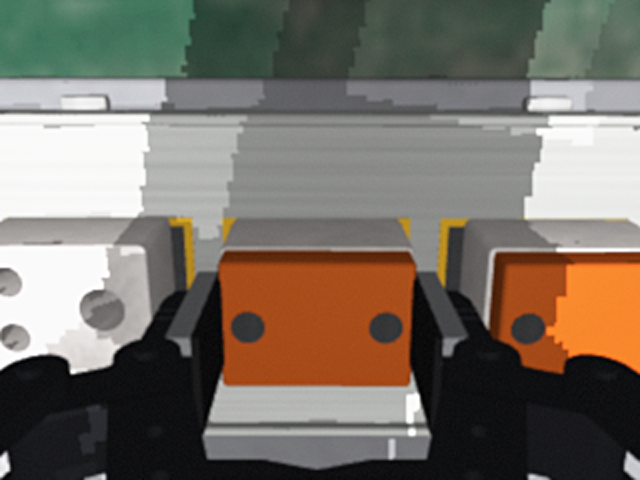

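Call:
jog_arm:
  commands:
    - [[0, 0, 0.3, 0, 0, 0], [0, 0, 0, 0, 0, 0]]

```text
time_s: 46.35
ee_pos: [0.4718, -0.0222, 0.0598]
orientation: [[0.044, 0.999, -0.004], [0.999, -0.044, 0.0], [-0.0, -0.004, -1.0]]
force: [-0.4, -0.4, 3.7]
gripper_width: 0.046
```

Call:
jog_arm:
  commands:
    - [[0, 0, 0, 0, 0, 0], [0, 0, 0, 0, 0, 0], [0, 0, 0, 0, 0, 0], [0, 0, -8, 0, 0, 0], [0, 0, -20, 0, 0, 0], [0, 0, -40, 0, 0, 0], [0, 0, -40, 0, 0, 0]]
  fingers: 52

```text
time_s: 47.05
ee_pos: [0.4709, -0.0219, 0.1682]
orientation: [[0.044, 0.999, -0.007], [0.999, -0.044, 0.001], [0.0, -0.007, -1.0]]
force: [0.9, -0.3, 0.8]
gripper_width: 0.0519
```

Run:
```python
from h import *
st(); look("wrist","w39",(120,80,480,320),2); go([.4020,.3150,.168],Rt(-15.2))
```

```text
t 47.05 p [470.9 -21.9 168.2] yaw -2.51 z [-0.007  0.001 -1.   ] F [ 0.9 -0.3  0.8] w 51.9
turn [ 0.45  0.08 12.72] then shift(new axes) [ 306.7 -160.3    8.1] | dist 346.1 shift(old) [334.4 -88.9   6.6]
```

View pics/w39.png

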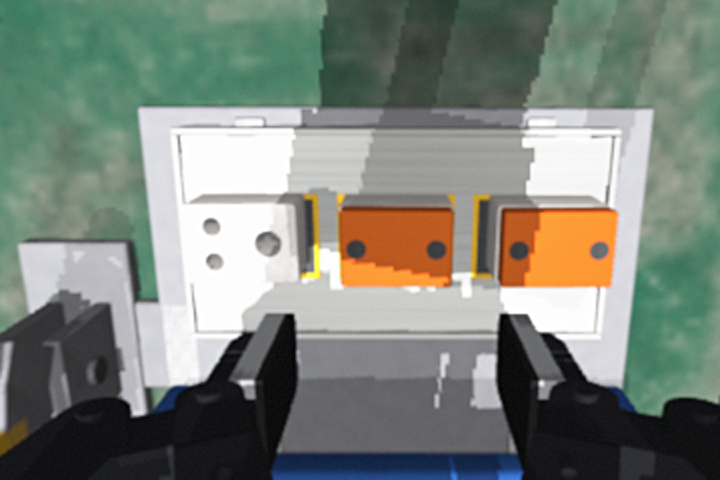

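Both covers sit well. Third cover.

Call:
jog_arm:
  commands:
    - [[47.8, -12.7, 0, 0, 0, 0], [47.8, -12.7, 0, 0, 0, 0], [47.8, -12.7, 0, 0, 0, 0], [47.8, -12.7, 0, 0, 0, 0], [47.8, -12.7, 0, 0, 0, 0], [47.8, -12.7, 0, 0, 0, 0], [47.6, -12.7, 0, 0.4, 0, 6.3], [0, 0, 45, 0, 0, 6.4]]
  fingers: 62

```text
time_s: 47.9
ee_pos: [0.4015, 0.3245, 0.1294]
orientation: [[0.26, 0.966, 0.004], [0.966, -0.26, 0.012], [0.012, 0.001, -1.0]]
force: [2.2, 0.2, 0.4]
gripper_width: 0.0623
```

Call:
jog_arm:
  commands:
    - [[0, 0, 0, 0, 0, 0], [0, 0, 0, 0, 0, 0], [0, 0, 0, 0, 0, 0]]

```text
time_s: 48.2
ee_pos: [0.3983, 0.3157, 0.1242]
orientation: [[0.262, 0.965, -0.009], [0.965, -0.262, 0.002], [-0.001, -0.01, -1.0]]
force: [-0.2, 0.6, 0.7]
gripper_width: 0.062
```

Run:
```python
from h import *
st(); look("wrist","w40",(160,100,480,340),2); go([.4020,.3152,.02],Rt(-15.2)); print(2*(proj("w40",(.402,.3152,.01))-[160,100]))
```

```text
t 48.2 p [398.3 315.7 124.2] yaw -15.2 z [-0.009  0.002 -1.   ] F [-0.2  0.6  0.7] w 62.0
turn [-0.51 -0.   -0.04] then shift(new axes) [  0.3   3.3 104.6] | dist 104.6 shift(old) [  0.3   4.3 104.6]
[318.1795126  208.34352036]
```

View pics/w40.png

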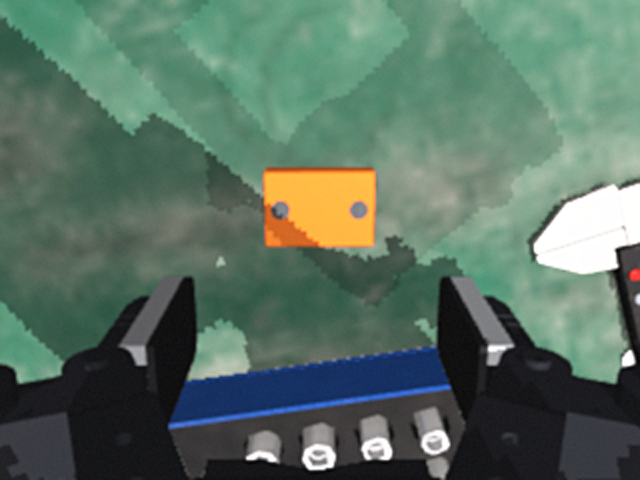

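Call:
jog_arm:
  commands:
    - [[0.7, 3.5, 40, -0.4, 0, 0], [0, 0, 40, 0, 0, 0], [0, 0, 20, 0, 0, 0], [0, 0, 3, 0, 0, 0], [0, 0, 0, 0, 0, 0], [0, 0, 0, 0, 0, 0], [0, 0, 0, 0, 0, 0]]
  fingers: 58

```text
time_s: 48.95
ee_pos: [0.4018, 0.3164, 0.0218]
orientation: [[0.262, 0.965, -0.001], [0.965, -0.262, 0.001], [0.001, -0.001, -1.0]]
force: [0.8, -0.5, 0.3]
gripper_width: 0.0582
```

Run:
```python
from h import *
st(); look("wrist","w41",(160,100,480,340),2); go([.4020,.3152,.012],Rt(-15.2))
```

```text
t 48.95 p [401.8 316.4  21.8] yaw -15.21 z [-0.001  0.001 -1.   ] F [ 0.8 -0.5  0.3] w 58.2
turn [-0.09 -0.02 -0.01] then shift(new axes) [-0.9  0.9  9.5] | dist 9.6 shift(old) [-1.   0.9  9.5]
```

View pics/w41.png

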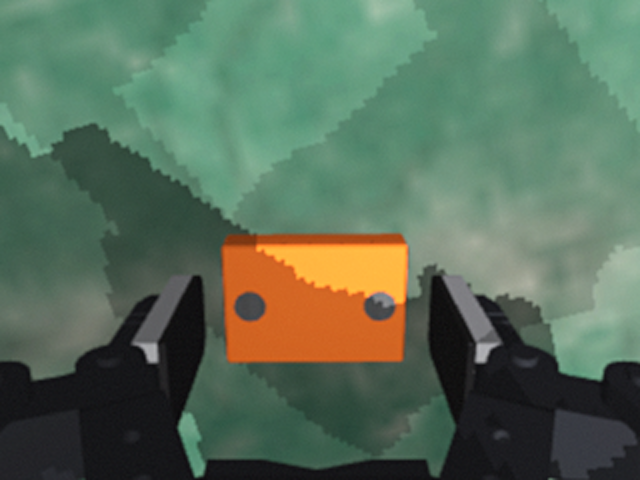

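Call:
jog_arm:
  commands:
    - [[-0.5, 0.3, 5, 0, 0, 0], [0, 0, 3.7, 0, 0, 0], [0, 0, 0, 0, 0, 0], [0, 0, 0, 0, 0, 0], [0, 0, 0, 0, 0, 0]]

```text
time_s: 49.5
ee_pos: [0.3999, 0.315, 0.0109]
orientation: [[0.262, 0.965, -0.005], [0.965, -0.262, -0.001], [-0.002, -0.005, -1.0]]
force: [-0.0, 1.3, 0.3]
gripper_width: 0.0581
```

Call:
jog_arm:
  commands:
    - [[0, 0, 0, 0, 0, 0], [0, 0, 0, 0, 0, 0], [0, 0, 0, 0, 0, 0], [0, 0, 0, 0, 0, 0]]
  fingers: 38

```text
time_s: 49.9
ee_pos: [0.4008, 0.3157, 0.0118]
orientation: [[0.262, 0.965, -0.003], [0.965, -0.262, 0.0], [-0.0, -0.003, -1.0]]
force: [-1.6, 0.9, 6.0]
gripper_width: 0.0461
```

Run:
```python
from h import *
st(); look("wrist","w42",(160,100,480,340),2)
```

```text
t 49.9 p [400.8 315.7  11.8] yaw -15.21 z [-0.003  0.    -1.   ] F [-1.6  0.9  6. ] w 46.1
```

View pics/w42.png

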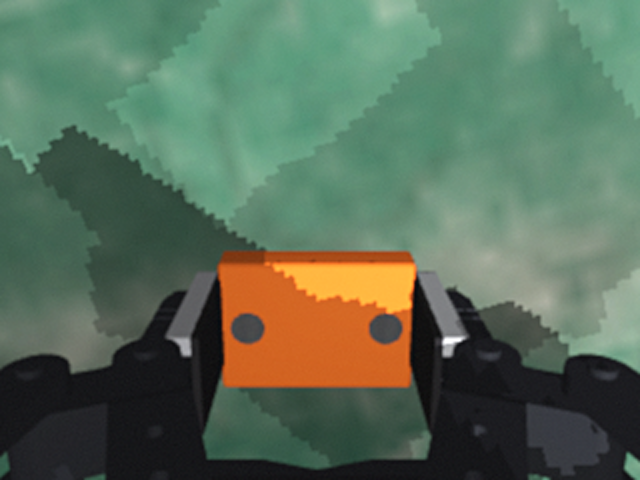

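Call:
jog_arm:
  commands:
    - [[0, 0, -20, 0, 0, 0], [0, 0, -50, 0, 0, 0], [0, 0, -50, 0, 0, -6.4], [0, 0, 0, 0, 0, -6.3], [0, 0, 0, 0, 0, 0], [0, 0, 0, 0, 0, 0]]

```text
time_s: 50.55
ee_pos: [0.3993, 0.3144, 0.1296]
orientation: [[0.046, 0.999, -0.008], [0.999, -0.046, -0.003], [-0.003, -0.007, -1.0]]
force: [-1.5, -0.6, -1.6]
gripper_width: 0.0464
```

Run:
```python
from h import *
st(); go([.4689,-.0906,.1],Rt(-2.5))
```

```text
t 50.55 p [399.3 314.4 129.6] yaw -2.63 z [-0.008 -0.003 -1.   ] F [-1.5 -0.6 -1.6] w 46.4
turn [-0.43  0.17 -0.13] then shift(new axes) [-401.6   87.2   29.6] | dist 412.0 shift(old) [-401.3   88.3   30.2]
```

Call:
jog_arm:
  commands:
    - [[-44.6, 9.7, 0, 0, 0, 0], [-44.6, 9.7, 0, 0, 0, 0], [-44.6, 9.7, 0, 0, 0, 0], [-44.6, 9.7, 0, 0, 0, 0], [-44.6, 9.7, 0, 0, 0, 0], [-44.6, 9.7, 0, 0, 0, 0], [-44.6, 9.7, 0, 0, 0, 0], [-44.6, 9.7, 0, 0, 0, 0]]

```text
time_s: 51.35
ee_pos: [0.4607, -0.0461, 0.1289]
orientation: [[0.046, 0.999, -0.009], [0.999, -0.046, 0.0], [-0.0, -0.009, -1.0]]
force: [0.4, 0.9, -0.9]
gripper_width: 0.0461
```

Call:
jog_arm:
  commands:
    - [[-44.6, 9.7, 0, 0, 0, 0], [0, 0, 25, 0, 0, 0], [0, 0, 8, 0, 0, 0], [0, 0, 0, 0, 0, 0], [0, 0, 0, 0, 0, 0], [0, 0, 0, 0, 0, 0]]

```text
time_s: 51.95
ee_pos: [0.4703, -0.0888, 0.0984]
orientation: [[0.042, 0.999, -0.004], [0.999, -0.042, -0.001], [-0.001, -0.004, -1.0]]
force: [-0.1, -0.2, -0.2]
gripper_width: 0.046
```

Run:
```python
from h import *
st(); look("wrist","w43",(160,100,480,340),2); go([.4689,-.0906,.0605],Rt(-2.5))
```

```text
t 51.95 p [470.3 -88.8  98.4] yaw -2.42 z [-0.004 -0.001 -1.   ] F [-0.1 -0.2 -0.2] w 46.0
turn [-0.21  0.09  0.08] then shift(new axes) [-1.7 -1.6 38.2] | dist 38.3 shift(old) [-1.7 -1.5 38.2]
```

View pics/w43.png

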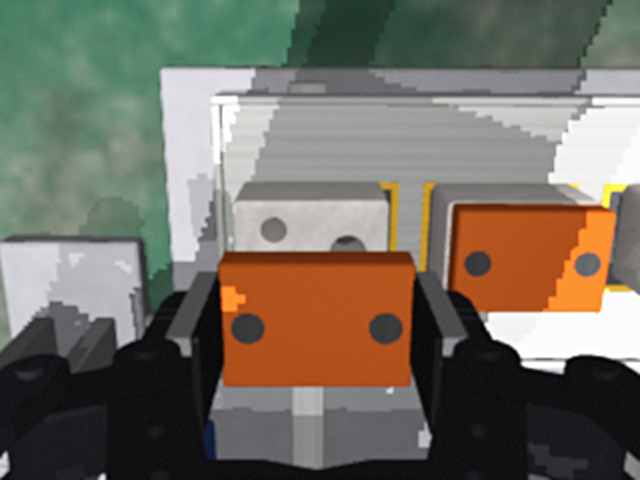

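Call:
jog_arm:
  commands:
    - [[-1.8, -1.8, 15, -0.2, 0, 0], [0, 0, 10, 0, 0, 0], [0, 0, 8, 0, 0, 0], [0, 0, 3.5, 0, 0, 0], [0, 0, 0, 0, 0, 0], [0, 0, 0, 0, 0, 0], [0, 0, 0, 0, 0, 0]]

```text
time_s: 52.7
ee_pos: [0.4687, -0.0916, 0.0621]
orientation: [[0.044, 0.999, -0.0], [0.999, -0.044, -0.002], [-0.002, -0.0, -1.0]]
force: [-0.2, 0.1, -0.9]
gripper_width: 0.0466
```

Run:
```python
from h import *
st(); look("wrist","w44",(160,100,480,340),2); go([.4689,-.0906,.0598],Rt(-2.5))
```

```text
t 52.7 p [468.7 -91.6  62.1] yaw -2.5 z [-0.    -0.002 -1.   ] F [-0.2  0.1 -0.9] w 46.6
turn [-0.01  0.09 -0.  ] then shift(new axes) [1.  0.2 2.2] | dist 2.5 shift(old) [1.  0.2 2.2]
```

View pics/w44.png

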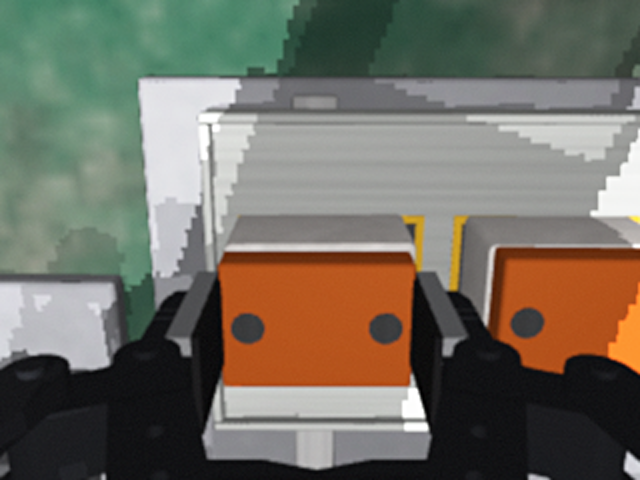

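Call:
jog_arm:
  commands:
    - [[0.8, -0.4, 0, 0, 0, 0], [0, 0, 1.8, 0, 0, 0], [0, 0, 0.5, 0, 0, 0], [0, 0, 0, 0, 0, 0], [0, 0, 0, 0, 0, 0]]

```text
time_s: 53.25
ee_pos: [0.4681, -0.0907, 0.0598]
orientation: [[0.044, 0.999, -0.001], [0.999, -0.044, -0.001], [-0.001, -0.001, -1.0]]
force: [-1.6, 0.5, 4.8]
gripper_width: 0.0461
```

Run:
```python
from h import *
st(); look("wrist","w45",(160,100,480,340),2)
```

```text
t 53.25 p [468.1 -90.7  59.8] yaw -2.5 z [-0.001 -0.001 -1.   ] F [-1.6  0.5  4.8] w 46.1
```

View pics/w45.png

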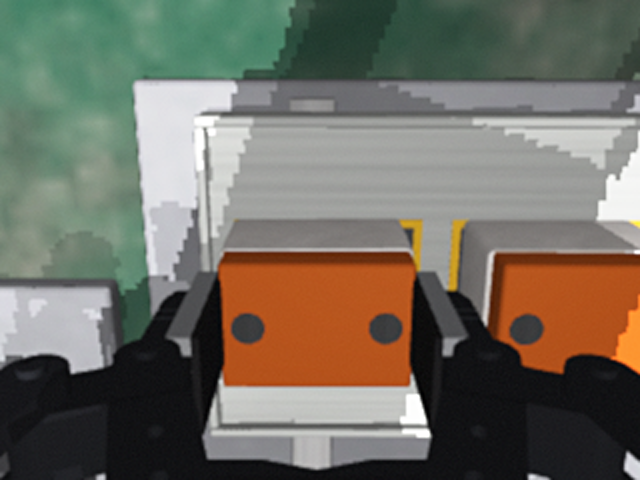

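Contact made; aligned. Release and inspect all.

Call:
jog_arm:
  commands:
    - [[0, 0, 0, 0, 0, 0], [0, 0, 0, 0, 0, 0], [0, 0, 0, 0, 0, 0], [0, 0, -8, 0, 0, 0], [0, 0, -25, 0, 0, 0], [0, 0, -45, 0, 0, 0], [0, 0, -50, 0, 0, 0], [20, 0, -45, 0, 0, 0]]
  fingers: 52

```text
time_s: 54.1
ee_pos: [0.4692, -0.0718, 0.2351]
orientation: [[0.046, 0.999, 0.001], [0.999, -0.046, -0.003], [-0.003, 0.001, -1.0]]
force: [1.4, -0.2, 0.5]
gripper_width: 0.0516
```

Call:
jog_arm:
  commands:
    - [[45, 0, 0, 0, 0, 0], [0, 15, 0, 0, 0, 0], [0, 0, 0, 0, 0, 0], [0, 0, 0, 0, 0, 0], [0, 0, 0, 0, 0, 0], [0, 0, 0, 0, 0, 0]]
  fingers: 70

```text
time_s: 54.7
ee_pos: [0.4852, -0.0267, 0.2317]
orientation: [[0.045, 0.999, -0.003], [0.999, -0.045, -0.001], [-0.001, -0.003, -1.0]]
force: [0.3, -0.3, -0.1]
gripper_width: 0.0698
```

Run:
```python
from h import *
st(); look("wrist","w46"); save("w46","w46a",(190,90,430,230),3.3); look("top","t3",(260,140,460,270),4)
```

```text
t 54.7 p [485.2 -26.7 231.7] yaw -2.58 z [-0.003 -0.001 -1.   ] F [ 0.3 -0.3 -0.1] w 69.8
```

View pics/w46a.png

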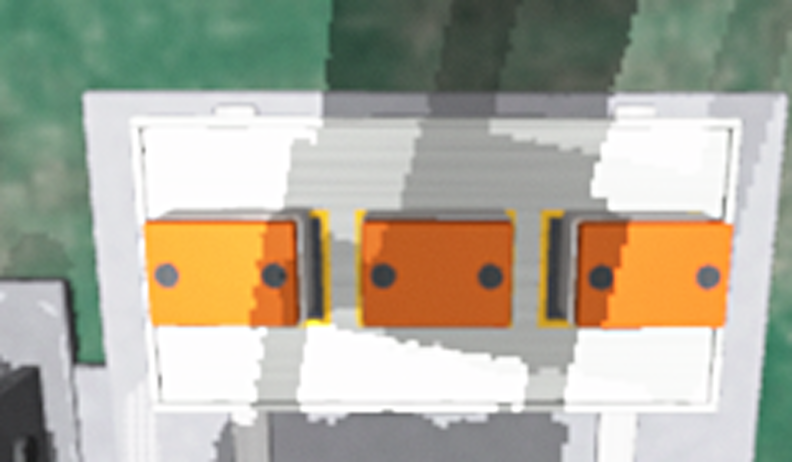

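View pics/t3.png

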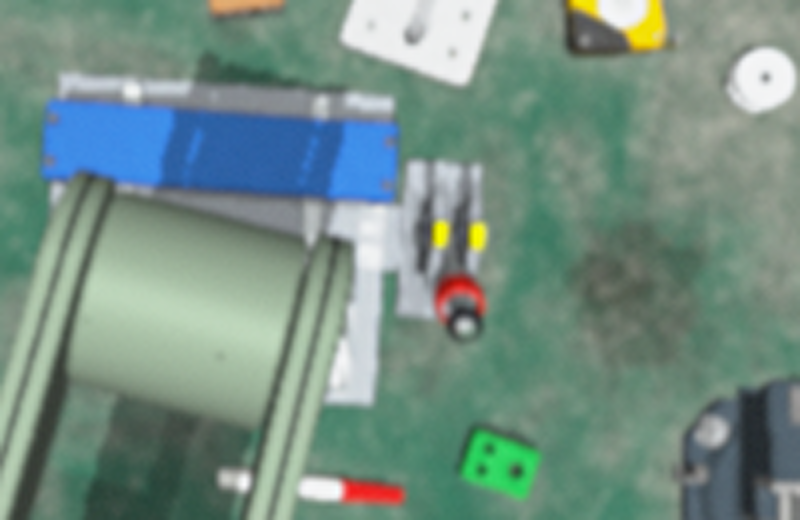

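Run:
```python
from h import *
for q in ([(147,221),(297,221),(300,327),(155,327)],[(362,221),(513,221),(511,327),(361,327)],[(579,221),(733,223),(724,327),(576,327)]): quad("w46",q,(190,90),3.3,.058)
p,R=lev(0,.11+.09);go(p,R); p,R=lev(0,.26);go(p,R)
```

```text
c [ 0.4705 -0.0897] sides [0.047  0.0341 0.0468 0.0341] ang [ 87.5  -2.9 -92.5 177.5]
c [ 0.4732 -0.0224] sides [0.0472 0.0341 0.0483 0.0341] ang [ 87.5  -2.2 -92.5 176. ]
c [0.4767 0.0463] sides [0.0482 0.0334 0.0476 0.034 ] ang [ 86.8  -2.6 -92.5 178.3]
turn [-25.9    0.07  -0.05] then shift(new axes) [-162.1  -36.8    0.8] | dist 166.3 shift(old) [-162.2  -32.6   17. ]
turn [-25.9    0.07  -0.05] then shift(new axes) [-162.1  -36.8  -59.2] | dist 176.5 shift(old) [-162.2  -58.8  -37. ]
```

Call:
jog_arm:
  commands:
    - [[-40.5, -14.7, -9.3, 0, 0, 0], [-40.5, -14.7, -9.3, 0, 0, 0], [-40.5, -14.7, -9.3, 0, 0, 0], [-40.6, -14.7, -9.1, 0, 0, 0], [0, 0, 0, -8.5, 0, 0], [0, 0, 0, -8.5, 0, 0], [0, 0, 0, -8.5, 0, 0], [0, 0, 0, 0, 0, 0]]

```text
time_s: 55.6
ee_pos: [0.4158, -0.1839, 0.2654]
orientation: [[0.048, 0.904, 0.425], [0.999, -0.045, -0.017], [0.003, 0.425, -0.905]]
force: [-0.1, 0.4, -0.2]
gripper_width: 0.07
```

Call:
jog_arm:
  commands:
    - [[0, 0, 0, 0, 0, 0], [0, 0, 0, 0, 0, 0], [0, 0, 0, 0, 0, 0]]

```text
time_s: 55.9
ee_pos: [0.4215, -0.1861, 0.271]
orientation: [[0.042, 0.902, 0.429], [0.999, -0.037, -0.02], [-0.003, 0.43, -0.903]]
force: [0.1, 1.0, -0.1]
gripper_width: 0.0701
```

Run:
```python
from h import *
st(); look("wrist","w47",(220,100,420,300),4)
p,R=lev(0.01,.2);go(p,R); 
for r in (.15,.134,.108): print(r,4*(proj("w47",H+r*stem(.01))-[220,100]))
```

```text
t 55.9 p [ 421.5 -186.1  271. ] yaw -2.42 z [ 0.429 -0.02  -0.903] F [ 0.1  1.  -0.1] w 70.1
turn [0.24 0.08 0.14] then shift(new axes) [-0.2  0.2 60.5] | dist 60.5 shift(old) [-0.2 -0.  60.5]
0.15 [394.18735928 397.58519182]
0.134 [394.25068437 378.2448084 ]
0.108 [394.33920305 351.20994119]
```

View pics/w47.png

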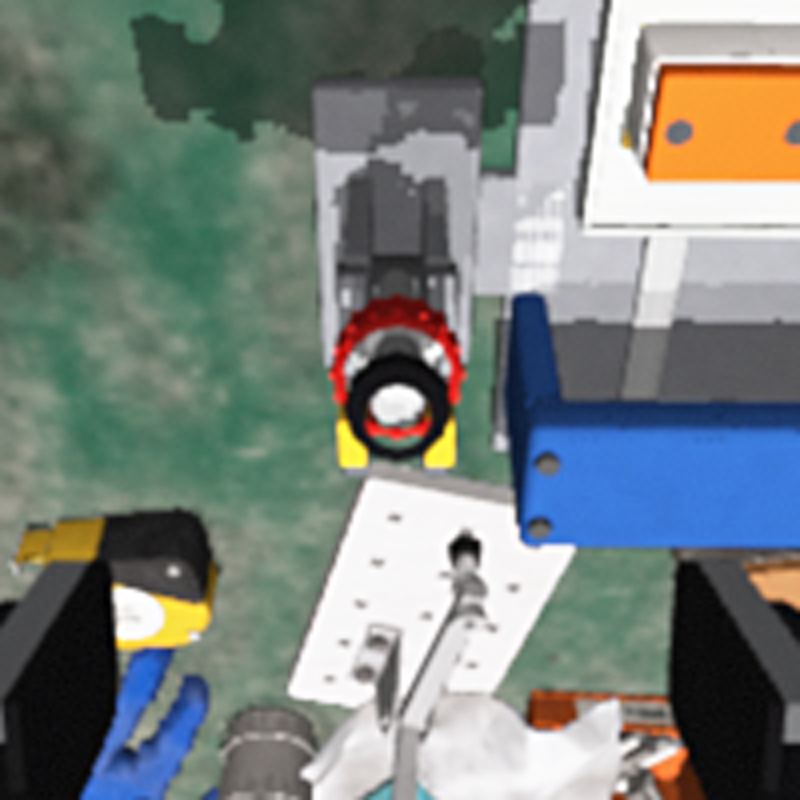

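Call:
jog_arm:
  commands:
    - [[0.7, 1, 40, 0, 0, 0], [0, 0, 45, 0, 0, 0], [0, 0, 35, 0, 0, 0], [0, 0, 20, 0, 0, 0], [0, 0, 10.5, 0, 0, 0], [0, 0, 0, 0, 0, 0], [0, 0, 0, 0, 0, 0], [0, 0, 0, 0, 0, 0]]

```text
time_s: 56.75
ee_pos: [0.4864, -0.1885, 0.1356]
orientation: [[0.044, 0.901, 0.431], [0.999, -0.038, -0.021], [-0.003, 0.432, -0.902]]
force: [0.3, 0.3, 0.4]
gripper_width: 0.07
```

Run:
```python
from h import *
st(); look("wrist","w48",(220,130,420,330),4)
p,R=lev(0.01,.11);go(p,R);where()
```

```text
t 56.75 p [ 486.4 -188.5  135.6] yaw -2.5 z [ 0.431 -0.021 -0.902] F [0.3 0.3 0.4] w 70.0
turn [0.36 0.16 0.07] then shift(new axes) [-0.4 -1.   0.7] | dist 1.3 shift(old) [-0.4 -1.   0.7]
lever 0.019 r 0.1108 y 0.0004 tilt 0.0040000000000000036
```

View pics/w48.png

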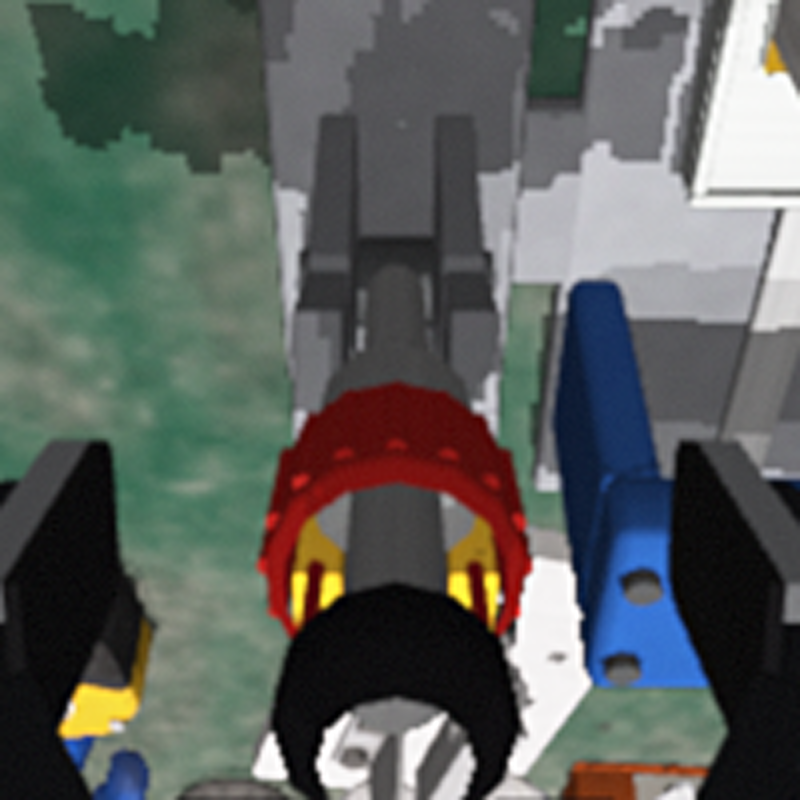

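Call:
jog_arm:
  commands:
    - [[0, 0, 0.7, 0.3, 0, 0], [0, 0, 0, 0, 0, 0], [0, 0, 0, 0, 0, 0], [0, 0, 0, 0, 0, 0], [0, 0, 0, 0, 0, 0], [0, 0, 0, 0, 0, 0]]
  fingers: 20

```text
time_s: 57.4
ee_pos: [0.486, -0.1883, 0.1342]
orientation: [[0.044, 0.904, 0.425], [0.999, -0.039, -0.021], [-0.002, 0.425, -0.905]]
force: [-3.2, 0.7, 5.2]
gripper_width: 0.0288
```

Call:
jog_arm:
  commands:
    - [[0, 0, -5, 0, 0, 0], [0, 0, -5, 0, 0, 0], [0, 0, -5, 0, 0, 0], [0, 0, -1, 0, 0, 0], [0, 0, 0, 0, 0, 0], [0, 0, 0, 0, 0, 0]]

```text
time_s: 58.0
ee_pos: [0.4792, -0.1879, 0.1479]
orientation: [[0.044, 0.904, 0.425], [0.999, -0.039, -0.02], [-0.002, 0.425, -0.905]]
force: [3.8, -1.9, -3.8]
gripper_width: 0.0289
```

Run:
```python
from h import *
st(); where(); look("wrist","w49",(220,130,420,330),4)
```

```text
t 58.0 p [ 479.2 -187.9  147.9] yaw -2.52 z [ 0.425 -0.02  -0.905] F [ 3.8 -1.9 -3.8] w 28.9
lever 0.009 r 0.1249 y 0.0008 tilt 0.01100000000000001
```

View pics/w49.png

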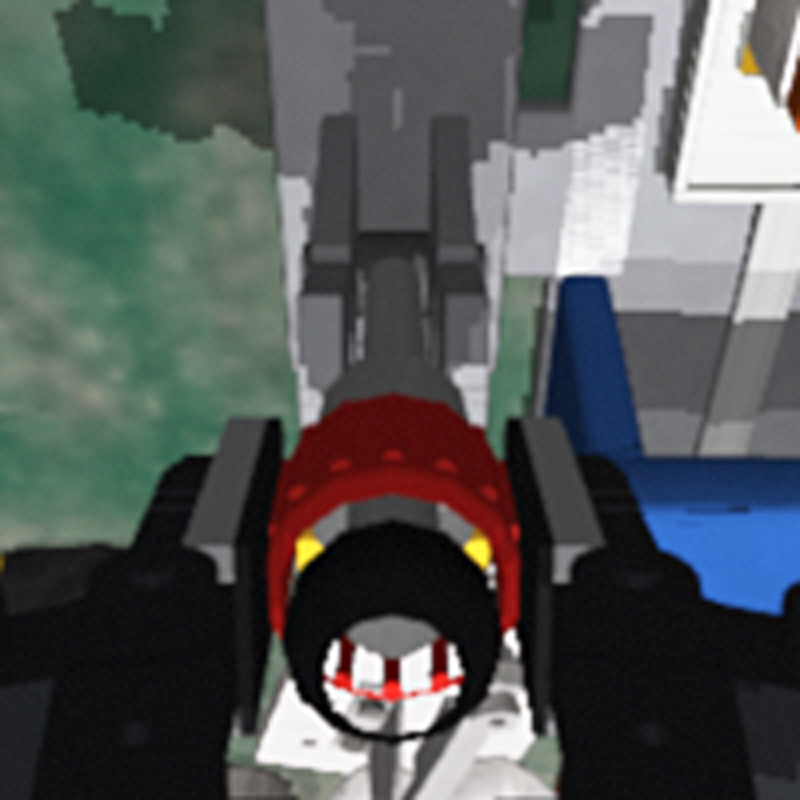

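Call:
jog_arm:
  commands:
    - [[0, 1.4, 0, 0.65, 0, 0], [0, 2.8, 0.03, 1.29, 0, 0], [0, 2.8, 0.03, 1.29, 0, 0], [0, 4.2, 0.07, 1.93, 0, 0], [0, 4.2, 0.07, 1.93, 0, 0], [0, 4.2, 0.07, 1.93, 0, 0], [0, 4.2, 0.07, 1.93, 0, 0], [0, 4.2, 0.07, 1.93, 0, 0]]

```text
time_s: 58.85
ee_pos: [0.5045, -0.1889, 0.1557]
orientation: [[0.044, 0.977, 0.207], [0.999, -0.042, -0.011], [-0.002, 0.207, -0.978]]
force: [-0.4, -4.4, -5.6]
gripper_width: 0.0286
```

Run:
```python
from h import *
st(); where()
```

```text
t 58.85 p [ 504.5 -188.9  155.7] yaw -2.5 z [ 0.207 -0.011 -0.978] F [-0.4 -4.4 -5.6] w 28.6
lever 0.221 r 0.1239 y 0.0009 tilt 0.24100000000000002
```

Call:
jog_arm:
  commands:
    - [[0, 4.2, -0.8, 1.93, 0, 0], [0, 4.2, 0.07, 1.93, 0, 0], [0, 4.2, 0.07, 1.93, 0, 0], [0, 4.2, 0.07, 1.93, 0, 0], [0, 4.2, 0.07, 1.93, 0, 0], [0, 4.2, 0.07, 1.93, 0, 0], [0, 4.2, 0.07, 1.93, 0, 0], [0, 4.2, 0.07, 1.93, 0, 0]]

```text
time_s: 59.65
ee_pos: [0.5374, -0.1904, 0.1589]
orientation: [[0.044, 0.997, -0.062], [0.999, -0.044, 0.001], [-0.002, -0.062, -0.998]]
force: [-0.9, -4.2, -5.0]
gripper_width: 0.0289
```

Run:
```python
from h import *
st(); where()
```

```text
t 59.65 p [ 537.4 -190.4  158.9] yaw -2.52 z [-0.062  0.001 -0.998] F [-0.9 -4.2 -5. ] w 28.9
lever 0.489 r 0.124 y 0.0008 tilt 0.512
```

Call:
jog_arm:
  commands:
    - [[0, 4.2, 0.07, 1.93, 0, 0], [0, 4.2, 0.07, 1.93, 0, 0], [0, 4.2, 0.07, 1.93, 0, 0], [0, 4.2, 0.07, 1.93, 0, 0], [0, 4.2, 0.07, 1.93, 0, 0], [0, 4.2, 0.07, 1.93, 0, 0], [0, 2.8, 0.03, 1.29, 0, 0], [0, 2.8, 0.03, 1.29, 0, 0]]

```text
time_s: 60.45
ee_pos: [0.5679, -0.1918, 0.1536]
orientation: [[0.044, 0.952, -0.303], [0.999, -0.042, 0.011], [-0.002, -0.303, -0.953]]
force: [-1.9, -4.3, -5.3]
gripper_width: 0.0287
```

Run:
```python
from h import *
st(); where()
```

```text
t 60.45 p [ 567.9 -191.8  153.6] yaw -2.51 z [-0.303  0.011 -0.953] F [-1.9 -4.3 -5.3] w 28.7
lever 0.74 r 0.1238 y 0.0007 tilt 0.758
```

Call:
jog_arm:
  commands:
    - [[0, 2.8, 0.03, 1.29, 0, 0], [0, 2.8, 0.03, 1.29, 0, 0], [0, 2.8, 0.03, 1.29, 0, 0], [0, 2.8, 0.03, 1.29, 0, 0], [0, 2.8, 0.03, 1.29, 0, 0], [0, 2.8, 0.03, 1.29, 0, 0], [0, 2.5, 0.03, 0.6, 0, 0], [0, 1.5, 0, 0, 0, 0]]

```text
time_s: 61.25
ee_pos: [0.5851, -0.1926, 0.1467]
orientation: [[0.045, 0.896, -0.443], [0.999, -0.041, 0.018], [-0.002, -0.443, -0.897]]
force: [-11.2, -4.9, -1.5]
gripper_width: 0.029
```

Run:
```python
from h import *
st(); where(); look("wrist","w50",(220,130,420,330),4)
```

```text
t 61.25 p [ 585.1 -192.6  146.7] yaw -2.55 z [-0.443  0.018 -0.897] F [-11.2  -4.9  -1.5] w 29.0
lever 0.89 r 0.1235 y 0.0007 tilt 0.909
```

View pics/w50.png

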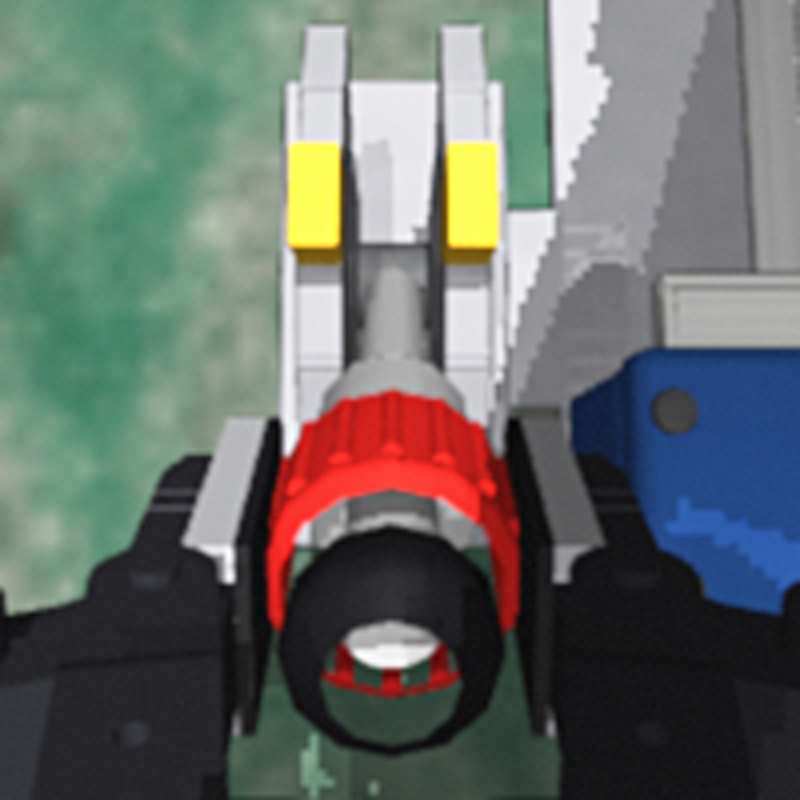

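Call:
jog_arm:
  commands:
    - [[0, -1, 5, 0, 0, 0], [0, 0, 5, 0, 0, 0], [0, 0, 4, 0, 0, 0], [0, 0, 0, 0, 0, 0], [0, 0, 0, 0, 0, 0]]

```text
time_s: 61.8
ee_pos: [0.5796, -0.1924, 0.1358]
orientation: [[0.044, 0.898, -0.438], [0.999, -0.041, 0.018], [-0.002, -0.438, -0.899]]
force: [-6.7, -4.1, 0.9]
gripper_width: 0.0292
```

Call:
jog_arm:
  commands:
    - [[0, 0, 0, 0, 0, 0], [0, 0, 0, 0, 0, 0], [0, 0, 0, 0, 0, 0], [0, 0, 0, 0, 0, 0], [0, 0, -15, 0, 0, 0], [0, 0, -35, 0, 0, 0], [0, 0, -45, 0, 0, 0], [0, 0, -45, 0, 0, 0]]
  fingers: 70

```text
time_s: 62.6
ee_pos: [0.6424, -0.1942, 0.2633]
orientation: [[0.044, 0.9, -0.433], [0.999, -0.04, 0.018], [-0.001, -0.433, -0.901]]
force: [1.9, -0.7, 0.5]
gripper_width: 0.07
```

Run:
```python
from h import *
st(); where(); look("wrist","w51"); save("w51","w51a",(260,120,600,320),2.3)
```

```text
t 62.6 p [ 642.4 -194.2  263.3] yaw -2.5 z [-0.433  0.018 -0.901] F [ 1.9 -0.7  0.5] w 70.0
lever 0.899 r 0.2534 y 0.0016 tilt 0.898
```

View pics/w51a.png

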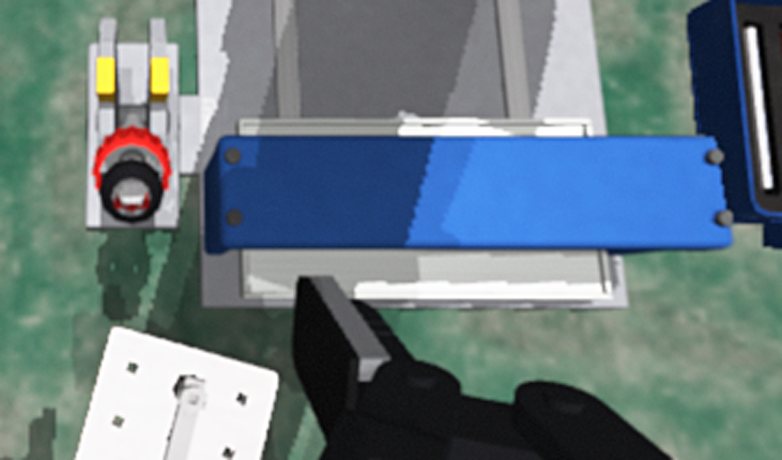

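Run:
```python
from h import *
save("w51","w51b",(290,130,350,230),5)
st(); go([.46,-.03,.30],Rt(-2.5))
```

```text
t 62.65 p [ 647.2 -195.1  272. ] yaw -2.45 z [-0.419  0.013 -0.908] F [-0.6  0.2  5.2] w 69.8
turn [-24.8    0.34  -0.03] then shift(new axes) [ 156.8 -194.2  -28. ] | dist 251.2 shift(old) [ 156.8 -188.3   55.1]
```

View pics/w51b.png

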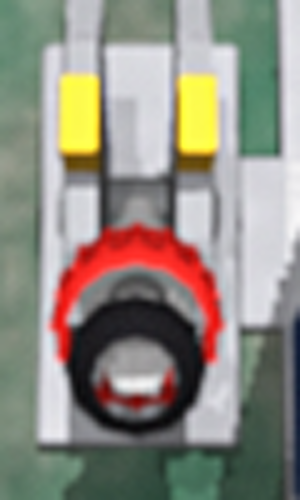

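Call:
jog_arm:
  commands:
    - [[0, 0, -30, -8.5, 0, 0], [0, 0, -30, -8.5, 0, 0], [0, 0, 0, -8.5, 0, 0], [30, -36, 0, 0, 0, 0], [30, -36, 0, 0, 0, 0], [30, -36, 0, 0, 0, 0], [30, -36, 0, 0, 0, 0], [30, -36, 10, 0, 0, 0]]

```text
time_s: 63.45
ee_pos: [0.4901, -0.0367, 0.3097]
orientation: [[0.044, 0.999, 0.002], [0.999, -0.044, -0.002], [-0.002, 0.002, -1.0]]
force: [0.4, 0.7, 0.0]
gripper_width: 0.07
```

Run:
```python
from h import *
st(); go([.40,-.02,.16],Rt(-2.5,-20))
```

```text
t 63.45 p [490.1 -36.7 309.7] yaw -2.51 z [ 0.002 -0.002 -1.   ] F [0.4 0.7 0. ] w 70.0
turn [-1.989e+01  1.000e-01  1.000e-02] then shift(new axes) [  12.7 -136.5  109.7] | dist 175.5 shift(old) [ 13.  -91.  149.5]
```

Call:
jog_arm:
  commands:
    - [[0, -30, 10, 0, 0, 0], [4, -30, 35, 0, 0, 0], [4, -31, 40, 0, 0, 0], [4, 0, 45, 0, 0, 0], [0, 0, 0, -8.5, 0, 0], [0, 0, 0, -8.5, 0, 0], [0, 0, 0, -8.5, 0, 0], [0, 0, 0, 0, 0, 0]]

```text
time_s: 64.25
ee_pos: [0.3947, -0.0201, 0.174]
orientation: [[0.044, 0.906, 0.421], [0.999, -0.041, -0.017], [0.002, 0.422, -0.907]]
force: [-1.1, 0.4, -1.4]
gripper_width: 0.0702
```

Run:
```python
from h import *
st(); look("wrist","w52")
```

```text
t 64.25 p [394.7 -20.1 174. ] yaw -2.54 z [ 0.421 -0.017 -0.907] F [-1.1  0.4 -1.4] w 70.2
```

View pics/w52.png

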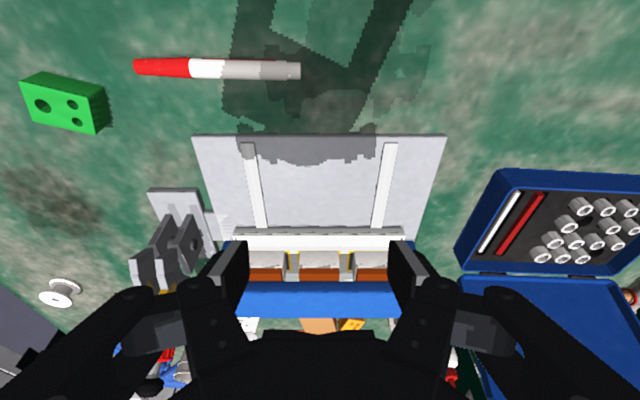

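Run:
```python
from h import *
save("w52","w52a",(220,210,430,320),3.8)
look("top","t4",(260,100,480,270),3.5)
```

```text
(no output)
```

View pics/w52a.png

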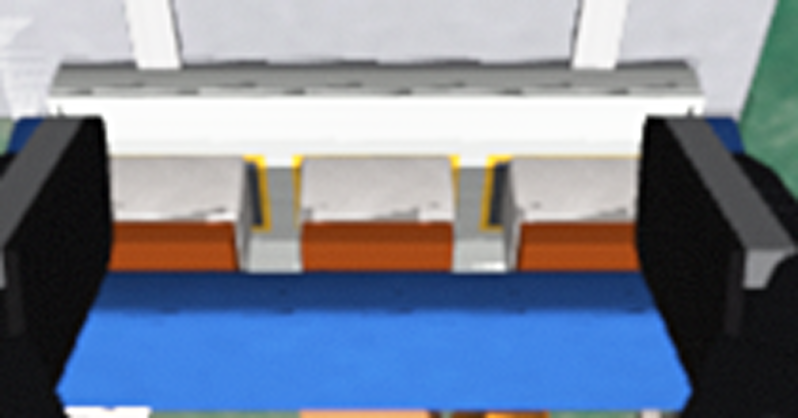

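View pics/t4.png

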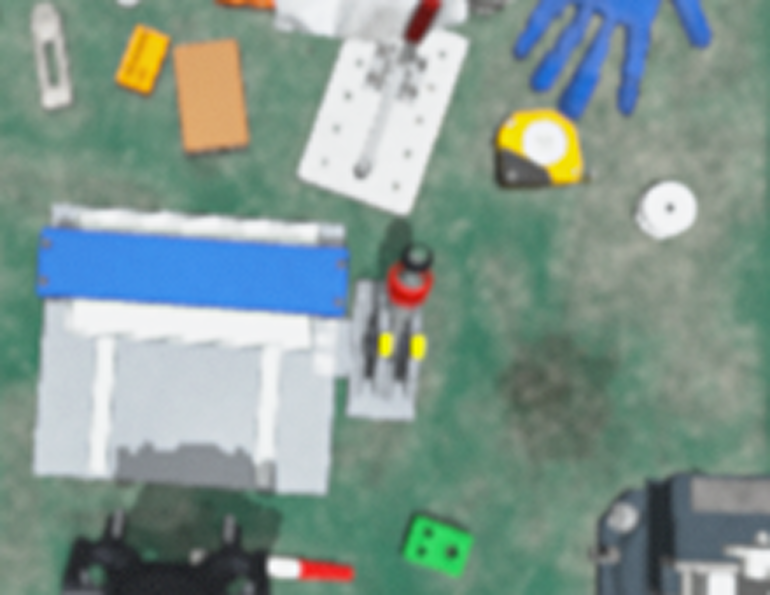

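Run:
```python
from h import *
st()
from cell import bot
print(bot.job_done())
```

```text
t 64.35 p [400.4 -22.3 179.3] yaw -2.55 z [ 0.427 -0.021 -0.904] F [ 0.2 -0.9  0.5] w 70.2
the job is handed in; nothing more can be done
None
```

I handed the job in at about 64 s of the 210 s allowed. As far as my last checks show, everything is in place.

- **What I did:** I lifted the collar and pulled the lever to LOAD. I stood all three white blocks on their own pads and laid an orange cover on each. Then I lifted the collar again, pushed the lever home to PRESS, let the collar down and backed the arm away.
- **One repair on the way:** the left block was found about 10 mm off its pad centre and a few degrees out of square. I most likely pushed it with a finger while placing the middle block, though it could have been the random knock. I re-gripped it and set it back.
- **Table out, before closing:** the blocks measured about 4 to 5 mm or less from their pad centres and square within about 1°. The covers were about 1 mm from their block centres.
- **After closing:** the lever stands as it did at the start (about 0.9 rad, worked out from the hand position), with the collar seated down. The front edges of all three blocks and covers show in line under the head, but the head hides the rest, so I could not measure centring again. The pulley and tape measure look unmoved in the top view. The tool force read about zero, with the fingers well clear.

The top camera and the wrist camera disagreed by about 2 mm on positions; I used the wrist camera. The hand-in reported no verdict.

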